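# Reload the cartridge carrier and dock it at the reader

### The job

Take every grey spent cartridge out of the blue carrier and put it in the red discard tray, and click every white orange-capped cartridge fully home in a bay of its own while the carrier is still at its loading station. Then push the loaded carrier along its rail until it clicks at the reading station, and lastly turn the red cam handle its quarter turn clockwise to lock the carrier in the dock. Leave the other things on the bench where they are.

Things in the scene. Friction and masses are not known exactly. Their poses are not given: they have to be found in the camera images.
- fresh1: White sample cartridge with an orange cap, to be loaded; it starts standing on the bench. May be absent (None from the start). 36 x 36 mm square foot, 10 mm high; on it a 26 x 26 mm square body up to 56 mm, then a round cap of 22 mm diameter up to 65 mm; about 60 g. Origin at the centre of the underside of the foot, z up, x and y square to the sides (all four sides are alike). 
- fresh2: White sample cartridge with an orange cap, to be loaded; it starts standing on the bench. May be absent (None from the start). 36 x 36 mm square foot, 10 mm high; on it a 26 x 26 mm square body up to 56 mm, then a round cap of 22 mm diameter up to 65 mm; about 60 g. Origin at the centre of the underside of the foot, z up, x and y square to the sides (all four sides are alike). 
- fresh3: White sample cartridge with an orange cap, to be loaded; it starts standing on the bench. May be absent (None from the start). 36 x 36 mm square foot, 10 mm high; on it a 26 x 26 mm square body up to 56 mm, then a round cap of 22 mm diameter up to 65 mm; about 60 g. Origin at the centre of the underside of the foot, z up, x and y square to the sides (all four sides are alike). 
- fresh4: White sample cartridge with an orange cap, to be loaded; it starts standing on the bench. May be absent (None from the start). 36 x 36 mm square foot, 10 mm high; on it a 26 x 26 mm square body up to 56 mm, then a round cap of 22 mm diameter up to 65 mm; about 60 g. Origin at the centre of the underside of the foot, z up, x and y square to the sides (all four sides are alike). 
- spent1: Grey spent cartridge with a black cap; it starts clicked home in one of the carrier's bays. May be absent (None from the start). 36 x 36 mm square foot, 10 mm high; on it a 26 x 26 mm square body up to 56 mm, then a round cap of 22 mm diameter up to 65 mm; about 60 g. Origin at the centre of the underside of the foot, z up, x and y square to the sides (all four sides are alike). 
- spent2: Grey spent cartridge with a black cap; it starts clicked home in one of the carrier's bays. May be absent (None from the start). 36 x 36 mm square foot, 10 mm high; on it a 26 x 26 mm square body up to 56 mm, then a round cap of 22 mm diameter up to 65 mm; about 60 g. Origin at the centre of the underside of the foot, z up, x and y square to the sides (all four sides are alike). 
- spent3: Grey spent cartridge with a black cap; it starts clicked home in one of the carrier's bays. May be absent (None from the start). 36 x 36 mm square foot, 10 mm high; on it a 26 x 26 mm square body up to 56 mm, then a round cap of 22 mm diameter up to 65 mm; about 60 g. Origin at the centre of the underside of the foot, z up, x and y square to the sides (all four sides are alike). 
- spent4: Grey spent cartridge with a black cap; it starts clicked home in one of the carrier's bays. May be absent (None from the start). 36 x 36 mm square foot, 10 mm high; on it a 26 x 26 mm square body up to 56 mm, then a round cap of 22 mm diameter up to 65 mm; about 60 g. Origin at the centre of the underside of the foot, z up, x and y square to the sides (all four sides are alike). 
- bay1 (a point): Bay 1 of the blue carrier. On the deck, the centre of where a seated cartridge's foot goes; moves with the carrier; axes as station. Four like bays, 60 mm apart in y, bay1 at lowest y. All bays: the deck is flat, 32 mm above the bench, and runs 92 mm to -x of this point. The bay is open to -x; its back wall (18 mm high, 12 mm thick) begins 18 mm to +x.
- bay2 (a point): Bay 2 of the blue carrier. Point as for bay1. All bays: cheeks 18 mm high on both sides reach to 54 mm on the -x side of this point, noses rounded. The channel is 39 mm wide for the foot; 13 to 18 mm above the deck grey lips narrow it to 30 mm for the body and overhang the foot: a cartridge goes in and out only by sliding level along x, set down or lifted 68 mm or more to -x of this point, not from above.
- bay3 (a point): Bay 3 of the blue carrier. Point as for bay1. All bays: in each cheek a sprung steel ball, 23 mm to -x of this point, stands 3.5 mm into the foot's way: sliding the foot in or out past the pair takes about 4 to 9 N (slowly; a brisk knock meets more). Once past, it clicks home against the back wall and is held.
- bay4 (a point): Bay 4 of the blue carrier. Point as for bay1. Same as bay1 to bay3.
- station: The fixed loading station (base plate 200 x 500 mm, white and steel). Origin on the bench under the line of the bays' back wall, in the middle of the rail; y runs along the rail from the loading station to the reading station, x away from the open side of the bays, z up
- carrier (a joint): Travel of the blue bay carrier (262 mm long in y, 122 mm deep) along the rail, in m: 0 at the loading station, where it starts, 0.160 at the reading station; it moves to the station's +y. A sprung ball holds it at each end station: about 5 to 10 N to break out or to click in; about 1 N of friction between. End stops lie at both stations
- carrier_tab (a point): Black upright push tab at the carrier's -y end: 30 mm (x) by 12 mm (y), its top 88 mm above the bench. The point lies on the tab's outer (-y) face, 75 mm above the bench; the tab is free all round above 50 mm and may be pushed or gripped. Axes as station
- cam (a joint): Angle of the dock cam, rad: 0 open, where it starts (red handle along the station's y), 1.57 locked (handle along x), clockwise seen from above; stays where it is left; about 0.1 N m. It draws the steel dock bar 8 mm onto the back of the carrier, and its tongue into a notch that faces it only with the carrier at the reading station
- cam_grip (a point): Middle of the red cam handle, on its vertical turning axis, 76 mm above the bench. The handle is a bar 64 mm long, 14 mm thick, from 60 to 86 mm above the bench; this point's y axis lies along the bar. The white dock body below is 28 mm high, the dock bar 48 mm
- tray: Red open discard tray, fixed, 170 (x) x 120 (y) mm, 26 mm high, walls and floor about 4 mm. Origin at the centre of its underside
- tipbox: Yellow tip box 120 x 85 x 49 mm; a bystander, not to be disturbed. Origin at the centre of its underside
- tubestand: Grey round weighted stand 48 mm across with an upright tube, 97 mm high; a bystander, not to be disturbed. Origin at the centre of its underside
- cap1: Loose orange cap, 30 mm across, 12 mm high; a bystander, not to be disturbed. Origin at the centre of its underside
- cap2: Loose orange cap, 30 mm across, 12 mm high; a bystander, not to be disturbed. Origin at the centre of its underside
- wash: Wash bottle, 56 mm across, 130 mm high; a bystander, not to be disturbed. Origin at the centre of its underside
- timer: White bench timer 50 x 70 x 18 mm; a bystander, not to be disturbed. Origin at the centre of its underside
There are look-alikes about, which are no part of the job. What is shaped like the fresh4 but yellow is not meant.

How it is judged (in metres and radians):
On the way, in this order (a step that is already met when the one before it is completed fails the run):
1. with the carrier at the loading station, every white cartridge is clicked home in a bay and every spent one lies in the discard tray (((x of fresh1 in the frame of bay1 above -0.003 m and distance between fresh1 and bay1 below 0.006 m) or (x of fresh1 in the frame of bay2 above -0.003 m and distance between fresh1 and bay2 below 0.006 m) or (x of fresh1 in the frame of bay3 above -0.003 m and distance between fresh1 and bay3 below 0.006 m) or (x of fresh1 in the frame of bay4 above -0.003 m and distance between fresh1 and bay4 below 0.006 m)) and angle between each of fresh1, fresh2, fresh3, fresh4's own z axis and vertical below 0.08 rad and ((x of fresh2 in the frame of bay1 above -0.003 m and distance between fresh2 and bay1 below 0.006 m) or (x of fresh2 in the frame of bay2 above -0.003 m and distance between fresh2 and bay2 below 0.006 m) or (x of fresh2 in the frame of bay3 above -0.003 m and distance between fresh2 and bay3 below 0.006 m) or (x of fresh2 in the frame of bay4 above -0.003 m and distance between fresh2 and bay4 below 0.006 m)) and ((x of fresh3 in the frame of bay1 above -0.003 m and distance between fresh3 and bay1 below 0.006 m) or (x of fresh3 in the frame of bay2 above -0.003 m and distance between fresh3 and bay2 below 0.006 m) or (x of fresh3 in the frame of bay3 above -0.003 m and distance between fresh3 and bay3 below 0.006 m) or (x of fresh3 in the frame of bay4 above -0.003 m and distance between fresh3 and bay4 below 0.006 m)) and ((x of fresh4 in the frame of bay1 above -0.003 m and distance between fresh4 and bay1 below 0.006 m) or (x of fresh4 in the frame of bay2 above -0.003 m and distance between fresh4 and bay2 below 0.006 m) or (x of fresh4 in the frame of bay3 above -0.003 m and distance between fresh4 and bay3 below 0.006 m) or (x of fresh4 in the frame of bay4 above -0.003 m and distance between fresh4 and bay4 below 0.006 m)) and x of spent1 in the frame of tray between -0.085 and 0.085 m and y of spent1 in the frame of tray between -0.06 and 0.06 m and z of each of spent1, spent2, spent3, spent4 in the frame of tray below 0.035 m and x of spent2 in the frame of tray between -0.085 and 0.085 m and y of spent2 in the frame of tray between -0.06 and 0.06 m and x of spent3 in the frame of tray between -0.085 and 0.085 m and y of spent3 in the frame of tray between -0.06 and 0.06 m and x of spent4 in the frame of tray between -0.085 and 0.085 m and y of spent4 in the frame of tray between -0.06 and 0.06 m and value of joint carrier below 0.004 m and value of joint cam below 0.25 rad), for 0.2 s.
2. the loaded carrier is clicked in at the reading station, the cam still open (((x of fresh1 in the frame of bay1 above -0.003 m and distance between fresh1 and bay1 below 0.006 m) or (x of fresh1 in the frame of bay2 above -0.003 m and distance between fresh1 and bay2 below 0.006 m) or (x of fresh1 in the frame of bay3 above -0.003 m and distance between fresh1 and bay3 below 0.006 m) or (x of fresh1 in the frame of bay4 above -0.003 m and distance between fresh1 and bay4 below 0.006 m)) and angle between each of fresh1, fresh2, fresh3, fresh4's own z axis and vertical below 0.08 rad and ((x of fresh2 in the frame of bay1 above -0.003 m and distance between fresh2 and bay1 below 0.006 m) or (x of fresh2 in the frame of bay2 above -0.003 m and distance between fresh2 and bay2 below 0.006 m) or (x of fresh2 in the frame of bay3 above -0.003 m and distance between fresh2 and bay3 below 0.006 m) or (x of fresh2 in the frame of bay4 above -0.003 m and distance between fresh2 and bay4 below 0.006 m)) and ((x of fresh3 in the frame of bay1 above -0.003 m and distance between fresh3 and bay1 below 0.006 m) or (x of fresh3 in the frame of bay2 above -0.003 m and distance between fresh3 and bay2 below 0.006 m) or (x of fresh3 in the frame of bay3 above -0.003 m and distance between fresh3 and bay3 below 0.006 m) or (x of fresh3 in the frame of bay4 above -0.003 m and distance between fresh3 and bay4 below 0.006 m)) and ((x of fresh4 in the frame of bay1 above -0.003 m and distance between fresh4 and bay1 below 0.006 m) or (x of fresh4 in the frame of bay2 above -0.003 m and distance between fresh4 and bay2 below 0.006 m) or (x of fresh4 in the frame of bay3 above -0.003 m and distance between fresh4 and bay3 below 0.006 m) or (x of fresh4 in the frame of bay4 above -0.003 m and distance between fresh4 and bay4 below 0.006 m)) and x of spent1 in the frame of tray between -0.085 and 0.085 m and y of spent1 in the frame of tray between -0.06 and 0.06 m and z of each of spent1, spent2, spent3, spent4 in the frame of tray below 0.035 m and x of spent2 in the frame of tray between -0.085 and 0.085 m and y of spent2 in the frame of tray between -0.06 and 0.06 m and x of spent3 in the frame of tray between -0.085 and 0.085 m and y of spent3 in the frame of tray between -0.06 and 0.06 m and x of spent4 in the frame of tray between -0.085 and 0.085 m and y of spent4 in the frame of tray between -0.06 and 0.06 m and value of joint carrier above 0.156 m and value of joint cam below 0.25 rad), for 0.2 s.
3. the cam is turned to locked (value of joint carrier above 0.156 m and value of joint cam above 1.4 rad), for 0.2 s.
At the end, for the whole second after the job is handed in: Every white cartridge upright and home in a bay (within 3 mm of the back wall), every spent one inside the discard tray, all at rest; carrier at the reading station (joint above 0.156 m); cam locked (above 1.4 rad) (all of step 3 and ((x of fresh1 in the frame of bay1 above -0.003 m and distance between fresh1 and bay1 below 0.006 m) or (x of fresh1 in the frame of bay2 above -0.003 m and distance between fresh1 and bay2 below 0.006 m) or (x of fresh1 in the frame of bay3 above -0.003 m and distance between fresh1 and bay3 below 0.006 m) or (x of fresh1 in the frame of bay4 above -0.003 m and distance between fresh1 and bay4 below 0.006 m)) and angle between each of fresh1, fresh2, fresh3, fresh4's own z axis and vertical below 0.08 rad and ((x of fresh2 in the frame of bay1 above -0.003 m and distance between fresh2 and bay1 below 0.006 m) or (x of fresh2 in the frame of bay2 above -0.003 m and distance between fresh2 and bay2 below 0.006 m) or (x of fresh2 in the frame of bay3 above -0.003 m and distance between fresh2 and bay3 below 0.006 m) or (x of fresh2 in the frame of bay4 above -0.003 m and distance between fresh2 and bay4 below 0.006 m)) and ((x of fresh3 in the frame of bay1 above -0.003 m and distance between fresh3 and bay1 below 0.006 m) or (x of fresh3 in the frame of bay2 above -0.003 m and distance between fresh3 and bay2 below 0.006 m) or (x of fresh3 in the frame of bay3 above -0.003 m and distance between fresh3 and bay3 below 0.006 m) or (x of fresh3 in the frame of bay4 above -0.003 m and distance between fresh3 and bay4 below 0.006 m)) and ((x of fresh4 in the frame of bay1 above -0.003 m and distance between fresh4 and bay1 below 0.006 m) or (x of fresh4 in the frame of bay2 above -0.003 m and distance between fresh4 and bay2 below 0.006 m) or (x of fresh4 in the frame of bay3 above -0.003 m and distance between fresh4 and bay3 below 0.006 m) or (x of fresh4 in the frame of bay4 above -0.003 m and distance between fresh4 and bay4 below 0.006 m)) and x of spent1 in the frame of tray between -0.085 and 0.085 m and y of spent1 in the frame of tray between -0.06 and 0.06 m and z of each of spent1, spent2, spent3, spent4 in the frame of tray below 0.035 m and x of spent2 in the frame of tray between -0.085 and 0.085 m and y of spent2 in the frame of tray between -0.06 and 0.06 m and x of spent3 in the frame of tray between -0.085 and 0.085 m and y of spent3 in the frame of tray between -0.06 and 0.06 m and x of spent4 in the frame of tray between -0.085 and 0.085 m and y of spent4 in the frame of tray between -0.06 and 0.06 m and linear speed of each of fresh1, fresh2, fresh3, fresh4, spent1, spent2, spent3, spent4 below 0.02 m/s); the robot touches nothing.
It fails at once if a bystander is shifted by more than 3 cm or knocked over (distance of any of tipbox, tubestand, cap1, cap2, wash, timer from where it was at the start of the episode above 0.03 m or angle between any of tubestand, wash's own z axis and vertical above 0.6 rad).
Of fresh1, fresh2, fresh3, fresh4 only 3 to 4 are there at a start; the rules pass over those that are not, and their reading is None.
Of spent1, spent2, spent3, spent4 only 2 to 3 are there at a start; the rules pass over those that are not, and their reading is None.
At some moment in a run one of fresh1, fresh2, fresh3, fresh4 may be knocked a few centimetres aside while the robot is not near it.
Once in a run the grip may slacken for a moment while it holds something.
It also fails if it takes over 210 s, if anything falls off the work surface, if the arm or the gripper's body presses on something with over 40 N, if the wrist force passes 120 N, or if a joint passes its speed limit or range.

### The arm

A 6-joint arm with a two-finger parallel gripper is mounted at the origin on the work surface. World frame = base frame: x ahead of the robot, y to its left, z up, the work surface at z = 0. Lengths are in mm, angles in rad, forces in N, time in s.
With the tool pointing down it reaches from about 250 to 775 mm from the base axis. Payload 4 kg.
Tool frame: the origin (TCP) lies on the centre line of the jaws, within the pads' length; the fingertips stand 14 mm ahead of it and the grasp point (between the pads) lies 5 mm behind it (manip.tcp_to_tips is the x of the fingertips in the tool frame, in mm); x points along the fingers, z is the direction in which the jaws open and shut, and the axes are right-handed (so a half turn about x gives the same grasp; the last joint's range is limited). The gripper opens to 94 mm and grips with 3 to 60 N. Pads are 16 mm wide; open, the fingers measure 119 mm over their backs; the gripper's body (75 mm by 177 mm) begins 78 mm behind the grasp point.
Start: joints at [-1.404, 0.087, 1.371, -0, 1.684, -0.103], TCP at [146.593, -530.125, 189.906] pointing down, gripper open.
Joint ranges: [-3.1, 3.1], [-0.76, 2.03], [0.27, 2.55], [-1.08, 4.22], [0.17, 2.65], [-2.57, 2.57]. Speed limits (rad/s): [2.79, 2.79, 3.14, 3.14, 3.14, 3.14].

### API

Orientations are given as [roll, pitch, yaw] about the fixed x, y, z axes, in that order (R = Rz(yaw) Ry(pitch) Rx(roll)).
In Python, from cell import manip gives the robot as it stands.
- The arm moves only by the shell command python3 -m handwheel 'ROWS' [OPENING] [FORCE]. ROWS is JSON, a list of rows, each an object of numbers: "tx", "ty", "tz": the shift along the world's x, y, z in cm; "ax", "ay", "az": the turn, a rotation vector about the world's x, y, z in degrees. A call has 1 to 8 rows; each row is the pose to reach, as a shift and turn from the pose commanded when the call began; what a row does not reach only later rows make up. A row lasts 1/10 s, in which the tool goes at most 50 mm and 8.59 degrees, less where a joint would pass 70% of its speed; a pose out of reach is approached as far as the arm can. A call with a gripper value outside its range is refused whole. OPENING is the gripper command: -1 is shut, 1 is fully open, values between are in proportion, set as the call begins (- or left out, the last holds). The fingers move at their own pace and stop on an object; FORCE is the grip in N (left out, the last holds). Time passes only in rows, so rows that repeat a pose let the fingers close. It gives the time, the measured TCP pose, the force and the opening at its end, in the units of the state.
- manip.get_obs(): the state, without advancing time (a new reading comes with each control period).
- manip.grab_frame(name): name is "scene" or "top" or "wrist"; returns the picture (384x512x3 uint8, red, green, blue); there is no depth.
- manip.get_calibration(name): a dict with "camera_matrix" (3x3 intrinsics, pixels), "R" (3x3) and "t" (3): a world point X has camera coordinates R X + t. Camera axes: x right, y down, z forward; pixel columns grow to the right and rows downward; lengths in mm; the calibration is good to about 2 mm. The wrist camera is an equidistant fisheye: a pixel r from the principal point sees the ray r / f radians off the axis. A picture is of the moment at which its call begins: read the wrist's pose just before it. get_calibration takes no time and is no camera call; for the wrist camera it gives the pose at the moment of the call.
- manip.job_done(): hands the job in, once; it reports no verdict.
Trained networks look in the newest picture that a camera, given by its name, has taken for a name from the list of things; names that differ only in an ending like _2 or _b are one class to them, and where a whole thing is asked for, a point or a joint stands for the part that bears it (a point fixed in the world has none). Each returns a list of dicts, best first, with "score" (0 to 1); they miss things now and then, are a little off and sometimes report something else, mostly with a low value. They report only what shows in the picture. A call takes as long as a camera call. They do not tell look-alikes from the thing itself.
- manip.find_in(camera, query): "point" ([x, y, z] in mm, in the coordinates of the camera as it stood for that picture, good to about 4 mm: the middle of the surface that is visible of it).
The state is a dict: "clock": time; "q": joint angles; "joint_velocities": joint speeds; "joint_torque": joint torques, N m; "eef_pos": TCP position; "tool_rot": TCP orientation; "ft_force": force on the tool from outside, world axes, zero at the start; "moment": the same for the moment, N m; "opening": opening from 0.0 (shut) to 1.0 (fully open).
Only numpy, scipy, OpenCV 4.12 (cv2) and the standard library are available. Lean on these libraries where they do the work, as an engineer would, in place of code of your own. Each camera call takes 0.05 s, during which the arm holds its last target.

## Working session

There is one attempt and no reset: what is moved stays moved. The work goes in short steps, Python scripts to look and compute and a shell command to move; the robot and the scene stay as the last step left them, time stands still between calls to the robot, and variables do not carry over. Pictures are saved under pics/ and viewed, and the job is handed in when it is done.

```bash
ls; mkdir -p pics
python3 - <<'E'
from cell import manip
import cv2
o=manip.get_obs(); print(o)
for n in ("scene","top","wrist"):
    f=manip.grab_frame(n); cv2.imwrite(f"pics/{n}0.png",cv2.cvtColor(f,cv2.COLOR_RGB2BGR))
    c=manip.get_calibration(n); print(n,c)
E
```

```text
pics
{'clock': 0.0, 'q': array([-1.40413133e+00,  8.79732757e-02,  1.37225369e+00, -1.10177271e-06,
        1.68362496e+00, -1.03135457e-01]), 'joint_velocities': array([1.34458682e-03, 7.88518650e-05, 5.94635334e-04, 6.63822981e-04,
       2.12256697e-03, 3.93503694e-04]), 'joint_torque': array([-1.64170946e-03, -3.40181530e+01, -3.02430618e+01,  7.17263762e-02,
        3.28572455e-02, -1.57359864e-04]), 'eef_pos': array([ 146.47355139, -529.51937273,  188.69454721]), 'tool_rot': array([3.03894189, 1.56853706, 1.73794589]), 'ft_force': array([-0.34845652,  0.27622777,  0.65635038]), 'moment': array([ 0.02386924, -0.02308798,  0.02690174]), 'opening': 0.9981691733955166}
scene {'camera_matrix': array([[448.65795315,   0.        , 255.83270373],
       [  0.        , 448.65795315, 198.50055738],
       [  0.        ,   0.        ,   1.        ]]), 'R': array([[ 0.37969239,  0.92511151, -0.00154237],
       [ 0.56533055, -0.23334699, -0.79117037],
       [-0.73228072,  0.29952942, -0.61159388]]), 't': array([-205.89348747, -211.66306267, 1499.76176528])}
top {'camera_matrix': array([[422.14799471,   0.        , 252.56222792],
       [  0.        , 422.14799471, 193.55887653],
       [  0.        ,   0.        ,   1.        ]]), 'R': array([[-0.01768156, -0.99980218,  0.00910843],
       [-0.99678324,  0.01691448, -0.07833943],
       [ 0.07816987, -0.01046429, -0.99688513]]), 't': array([  38.18177799,  511.23036166, 1319.47907091])}
wrist {'camera_matrix': array([[297.31863964,   0.        , 258.55165143],
       [  0.        , 297.31863964, 189.59391331],
       [  0.        ,   0.        ,   1.        ]]), 'R': array([[ 0.26591276, -0.9639963 , -0.0012436 ],
       [-0.93015036, -0.25691496,  0.26232614],
       [-0.25320093, -0.06859914, -0.96497847]]), 't': array([-549.03193443,  -27.45624192,  391.1397329 ])}
```

View pics/top0.png

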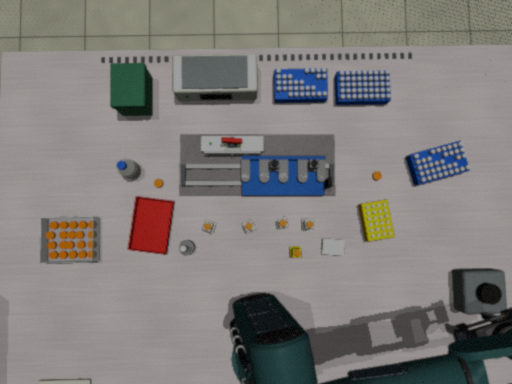

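View pics/scene0.png

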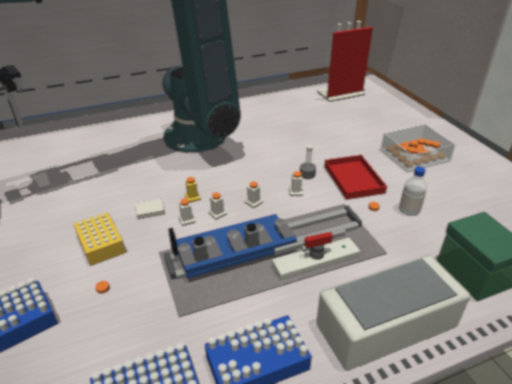

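View pics/wrist0.png

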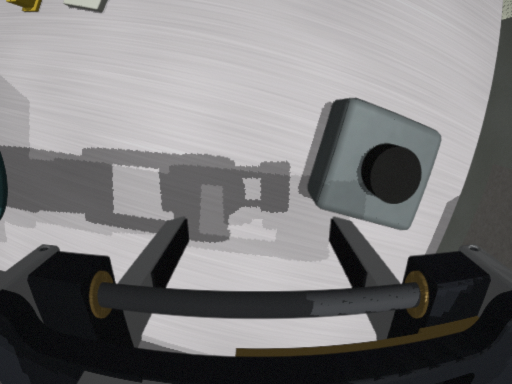

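```bash
cat > h.py <<'E'
from cell import manip
import cv2, numpy as np
def towl(cam,p,c=None):
    c=c or manip.get_calibration(cam); return c['R'].T@(np.asarray(p)-c['t'])
def px(cam,uv,z,c=None):
    c=c or manip.get_calibration(cam); K=c['camera_matrix']
    if cam=='wrist':
        d=(np.array(uv)-K[:2,2])/K[0,0]; r=np.hypot(*d); 
        ray=np.array([*(d/r*np.sin(r)),np.cos(r)]) if r>1e-9 else np.array([0,0,1.])
    else: ray=np.linalg.inv(K)@[*uv,1]
    o=-c['R'].T@c['t']; d=c['R'].T@ray; return o+d*(z-o[2])/d[2]
def proj(cam,X,c=None):
    c=c or manip.get_calibration(cam); K=c['camera_matrix']; p=c['R']@np.asarray(X,float)+c['t']
    if cam=='wrist':
        th=np.arctan2(np.hypot(p[0],p[1]),p[2]); d=p[:2]/np.hypot(p[0],p[1])*th*K[0,0]; return d+K[:2,2]
    return (K@p)[:2]/p[2]
def snap(cam,name,crop=None,s=1):
    f=manip.grab_frame(cam); g=cv2.cvtColor(f,cv2.COLOR_RGB2BGR)
    if crop: g=g[crop[1]:crop[3],crop[0]:crop[2]]
    if s!=1: g=cv2.resize(g,None,fx=s,fy=s,interpolation=cv2.INTER_CUBIC)
    cv2.imwrite(f'pics/{name}.png',g); return f
def st():
    o=manip.get_obs(); print('t',round(o['clock'],2),'p',o['eef_pos'].round(1),'rot',o['tool_rot'].round(4),'F',o['ft_force'].round(1),'op',round(o['opening'],3)); return o
E
python3 - <<'E'
from h import *
snap('top','top1',(170,120,345,265),4)
for q in ['fresh1','spent1','bay1','carrier_tab','cam_grip','tray','tipbox','timer','tubestand','station']:
    r=manip.find_in('top',q)
    print(q,[(round(d['score'],2),towl('top',d['point']).round(0).tolist()) for d in r])
E
```

```text
fresh1 [(0.64, [416.0, -54.0, 57.0]), (0.49, [407.0, 41.0, 58.0])]
spent1 [(0.42, [595.0, -37.0, 86.0])]
bay1 [(0.97, [562.0, -69.0, 29.0])]
carrier_tab [(0.57, [565.0, -72.0, 32.0])]
cam_grip [(0.71, [561.0, -71.0, 32.0]), (0.45, [672.0, 93.0, 86.0])]
tray [(0.65, [419.0, 351.0, 4.0]), (0.53, [352.0, 238.0, 29.0])]
tipbox [(0.88, [420.0, -355.0, 51.0])]
timer [(0.88, [338.0, -222.0, 18.0])]
tubestand [(0.63, [561.0, -65.0, 32.0]), (0.48, [351.0, 236.0, 30.0])]
station [(0.66, [600.0, 24.0, 20.0])]
```

View pics/top1.png

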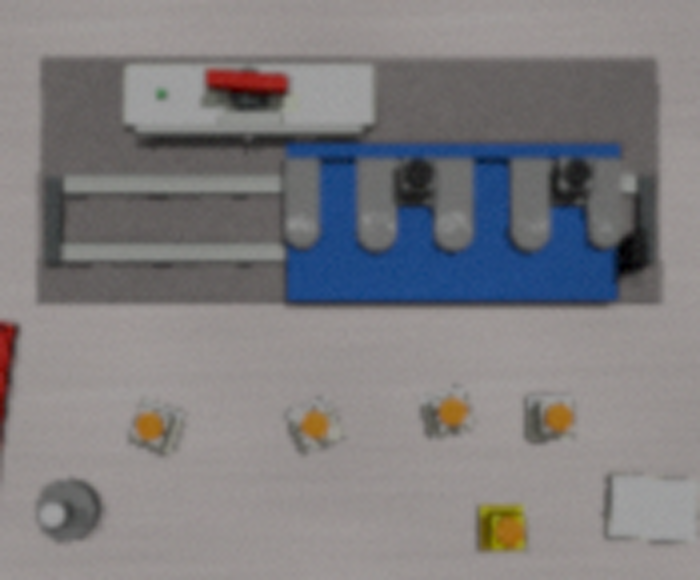

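Run:
```python
from h import *
c=manip.get_calibration('top')
f=lambda x,y,z:px('top',(170+x/4-.4,120+y/4-.4),z,c).round(1)
print('plate',[f(*p,5).tolist() for p in [(42,57),(656,57),(662,303),(38,302)]])
print('deck',[f(*p,32).tolist() for p in [(286,302),(617,301)]], 'back', [f(*p,50).tolist() for p in [(286,144),(620,144)]])
print('spent caps',[f(*p,97).tolist() for p in [(414,175),(574,174)]])
print('fresh caps',[f(*p,65).tolist() for p in [(150,425),(315,424),(452,411),(559,417)]])
print('cam',[f(*p,86).tolist() for p in [(206,80),(288,85)]])
print('tab top',f(630,246,88))
print('tray',[px('top',p,26,c).round(0).tolist() for p in [(136,197),(174,200),(167,253),(129,249)]])
```

```text
plate [[710.9, 260.4, 5.0], [703.1, -237.6, 5.0], [502.7, -235.9, 5.0], [512.0, 264.5, 5.0]]
deck [[506.6, 65.5, 32.0], [503.0, -194.9, 32.0]] back [[628.9, 63.3, 50.0], [624.7, -197.8, 50.0]]
spent caps [[595.8, -33.2, 97.0], [594.6, -153.7, 97.0]]
fresh caps [[412.0, 169.9, 65.0], [410.6, 44.4, 65.0], [418.6, -60.3, 65.0], [412.6, -141.9, 65.0]]
cam [[673.0, 122.9, 86.0], [668.2, 60.5, 86.0]]
tab top [ 540.4 -195.9   88. ]
tray [[507.0, 397.0, 26.0], [495.0, 277.0, 26.0], [330.0, 299.0, 26.0], [345.0, 418.0, 26.0]]
```

Run:
```python
from h import *
from scipy.spatial.transform import Rotation as R
o=st(); print(R.from_euler('xyz',o['tool_rot']).as_matrix().round(3))
c=manip.get_calibration('wrist'); print(-c['R'].T@c['t'], c['R'].T[:,2])
print(manip.tcp_to_tips)
```

```text
t 0.7 p [ 146.6 -530.1  189.9] rot [ 0.0802  1.5707 -1.2208] F [-0.7 -0.2  0. ] op 1.003
[[ 0.     0.964  0.267]
 [-0.     0.267 -0.964]
 [-1.     0.     0.   ]]
[ 219.51337475 -509.59698348  384.91139404] [-0.25289933 -0.07035615 -0.96493105]
14.0
```

```bash
python3 -m handwheel '[{"tx":2.3,"ty":3.2,"tz":1,"az":8},{"tx":4.6,"ty":6.5,"tz":2,"az":16},{"tx":7,"ty":9.8,"tz":3,"az":24},{"tx":9.3,"ty":13,"tz":4,"az":32},{"tx":11.6,"ty":16.3,"tz":5,"az":40},{"tx":14,"ty":19.6,"tz":6,"az":48},{"tx":16.3,"ty":22.9,"tz":6,"az":56},{"tx":18.6,"ty":26,"tz":6,"az":64}]' && python3 -m handwheel '[{"tx":2.5,"ty":3.5,"az":4},{"tx":5,"ty":7,"az":8},{"tx":7.5,"ty":10.5,"az":9.7},{"tx":10,"ty":14,"az":9.7},{"tx":13,"ty":18,"az":9.7},{"tx":14.8,"ty":21,"az":9.7},{"tx":14.8,"ty":21,"az":9.7}]'
python3 - <<'E'
from h import *
st(); c=manip.get_calibration('wrist'); snap('wrist','w1'); np.save('w1.npy',0)
for q in ['fresh1','spent1','bay1','station','cam_grip','carrier_tab']:
    r=manip.find_in('wrist',q)
    print(q,[(round(d['score'],2),towl('wrist',d['point']).round(0).tolist()) for d in r])
E
```

```text
t 0.7 p [ 146.6 -530.1  189.9] rot [ 0.0802  1.5707 -1.2208] F [-0.7 -0.2  0. ] op 1.003
fresh1 [(0.54, [314.0, -115.0, 20.0])]
spent1 []
bay1 []
station []
cam_grip []
carrier_tab []$[0]: bad value
```

View pics/w1.png

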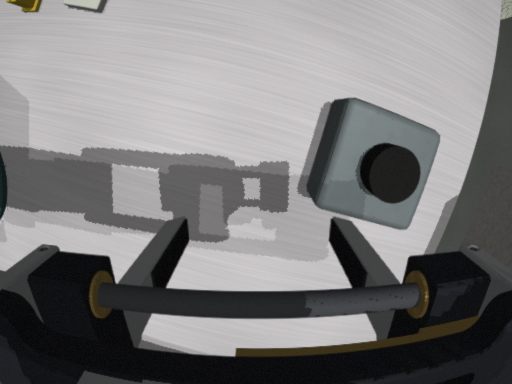

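```bash
python3 -m handwheel '[{"tx":2.3,"ty":3.2,"tz":1,"ax":0,"ay":0,"az":8},{"tx":4.6,"ty":6.5,"tz":2,"ax":0,"ay":0,"az":16},{"tx":7,"ty":9.8,"tz":3,"ax":0,"ay":0,"az":24},{"tx":9.3,"ty":13,"tz":4,"ax":0,"ay":0,"az":32},{"tx":11.6,"ty":16.3,"tz":5,"ax":0,"ay":0,"az":40},{"tx":14,"ty":19.6,"tz":6,"ax":0,"ay":0,"az":48},{"tx":16.3,"ty":22.9,"tz":6,"ax":0,"ay":0,"az":56},{"tx":18.6,"ty":26,"tz":6,"ax":0,"ay":0,"az":64}]'
```

```text
clock: 1.85
eef_pos: [333.4, -268.7, 250.7]
tool_rot: [-0.55, 1.569, -0.728]
ft_force: [0.2, -0.4, -0.1]
opening: 0.999
```

```bash
python3 -m handwheel '[{"tx":2.5,"ty":3.5,"tz":0,"ax":0,"ay":0,"az":4},{"tx":5,"ty":7,"tz":0,"ax":0,"ay":0,"az":8},{"tx":7.5,"ty":10.5,"tz":0,"ax":0,"ay":0,"az":9.7},{"tx":10,"ty":14,"tz":0,"ax":0,"ay":0,"az":9.7},{"tx":13,"ty":18,"tz":0,"ax":0,"ay":0,"az":9.7},{"tx":14.8,"ty":21,"tz":0,"ax":0,"ay":0,"az":9.7},{"tx":14.8,"ty":21,"tz":0,"ax":0,"ay":0,"az":9.7}]'
python3 - <<'E'
from h import *
st(); c=manip.get_calibration('wrist'); snap('wrist','w2'); 
for q in ['fresh1','spent1','bay1','station','cam_grip','carrier_tab']:
    r=manip.find_in('wrist',q)
    print(q,[(round(d['score'],2),towl('wrist',d['point']).round(0).tolist()) for d in r])
E
```

```text
clock: 2.55
eef_pos: [481.9, -56.7, 249.4]
tool_rot: [1.764, 1.569, 1.755]
ft_force: [1.2, -0.6, 0.2]
opening: 0.998
t 2.55 p [481.9 -56.7 249.4] rot [1.7637 1.5693 1.7552] F [ 1.2 -0.6  0.2] op 0.998
fresh1 [(0.85, [413.0, -131.0, 48.0]), (0.81, [335.0, -96.0, 44.0]), (0.75, [415.0, 40.0, 51.0]), (0.62, [414.0, 156.0, 38.0]), (0.62, [421.0, -60.0, 55.0])]
spent1 [(0.76, [585.0, -42.0, 83.0]), (0.47, [581.0, -165.0, 43.0])]
bay1 [(0.88, [556.0, -63.0, 35.0]), (0.59, [587.0, 0.0, 37.0])]
station [(0.95, [585.0, 5.0, 35.0]), (0.6, [554.0, -61.0, 33.0])]
cam_grip [(0.74, [665.0, 87.0, 82.0])]
carrier_tab [(0.92, [555.0, -63.0, 33.0])]
```

View pics/w2.png

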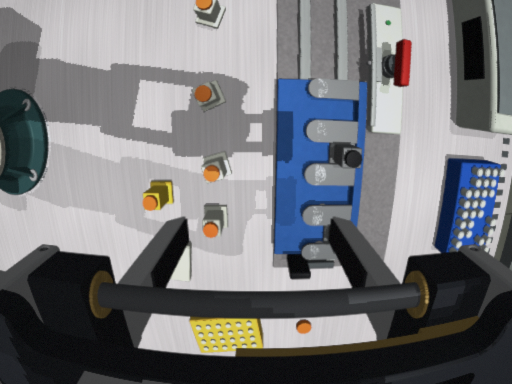

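```bash
cat > ov.py <<'E'
from h import *
def overlay(cam,f,bay1,yaw,crop,s,name,dy=0):
    c=manip.get_calibration(cam); g=cv2.cvtColor(f,cv2.COLOR_RGB2BGR)[crop[1]:crop[3],crop[0]:crop[2]]
    g=cv2.resize(g,None,fx=s,fy=s,interpolation=cv2.INTER_CUBIC)
    ex=np.array([np.cos(yaw),np.sin(yaw),0]); ey=np.array([-np.sin(yaw),np.cos(yaw),0])
    def P(a,b,z):
        w=np.array([*bay1[:2],0])+a*ex+(b+dy)*ey+[0,0,z]; u=proj(cam,w,c)
        return tuple(int(round(v)) for v in ((u-[crop[0],crop[1]]+.5)*s-.5))
    def L(a,b,col): cv2.line(g,P(*a),P(*b),col,1)
    for i in range(4):
        y=60*i
        for sgn in (-1,1):
            L((-45,y+sgn*15,50),(18,y+sgn*15,50),(0,255,0))
        L((18,y-15,50),(18,y+15,50),(0,255,255))
    L((-92,-41,32),(-92,221,32),(0,0,255)); L((-92,-41,32),(30,-41,32),(0,0,255)); L((-92,221,32),(30,221,32),(0,0,255))
    L((30,-41,50),(30,221,50),(255,0,255))
    cv2.imwrite(f'pics/{name}.png',g)
E
python3 - <<'E'
from ov import *
f=manip.grab_frame('wrist'); overlay('wrist',f,(595.5,-155),-0.0148,(265,70,375,270),3,'ov1')
f=manip.grab_frame('top'); overlay('top',f,(595.5,-155),-0.0148,(235,145,335,205),7,'ov2')
E
```

```text
(no output)
```

View pics/ov1.png

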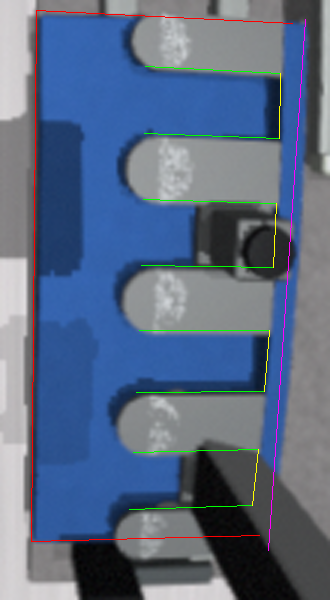

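View pics/ov2.png

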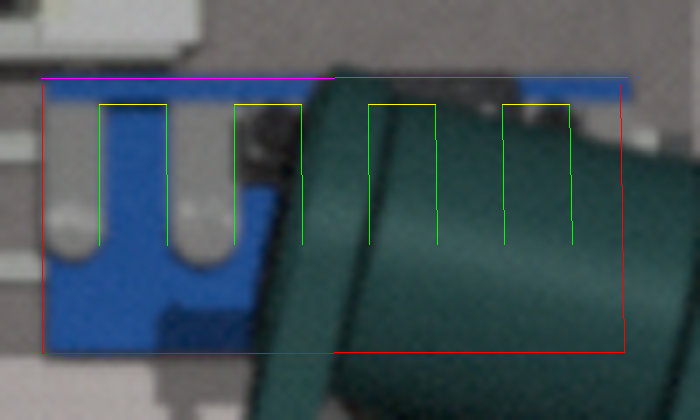

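```bash
python3 -m handwheel '[{"tx":4,"ty":0.7,"tz":-1,"ax":0,"ay":0,"az":0},{"tx":8,"ty":1.4,"tz":-4,"ax":0,"ay":0,"az":0},{"tx":11.5,"ty":2.2,"tz":-7,"ax":0,"ay":0,"az":0},{"tx":11.5,"ty":2.2,"tz":-10.4,"ax":0,"ay":0,"az":0},{"tx":11.5,"ty":2.2,"tz":-10.4,"ax":0,"ay":0,"az":0}]' 0.4
python3 - <<'E'
from ov import *
o=st()
from scipy.spatial.transform import Rotation as R
print(R.from_euler('xyz',o['tool_rot']).as_matrix().round(4))
f=manip.grab_frame('wrist'); overlay('wrist',f,(595.5,-155),-0.0148,(100,60,450,290),2,'ov3')
E
```

```text
clock: 3.5
eef_pos: [592.2, -37.9, 138.6]
tool_rot: [3.01, 1.557, 2.995]
ft_force: [-0.3, 1.3, -0.0]
opening: 0.7
t 3.5 p [592.2 -37.9 138.6] rot [3.0104 1.5572 2.9953] F [-0.3  1.3 -0. ] op 0.7
[[-0.0134  0.0151  0.9998]
 [ 0.002   0.9999 -0.015 ]
 [-0.9999  0.0018 -0.0134]]
```

View pics/ov3.png

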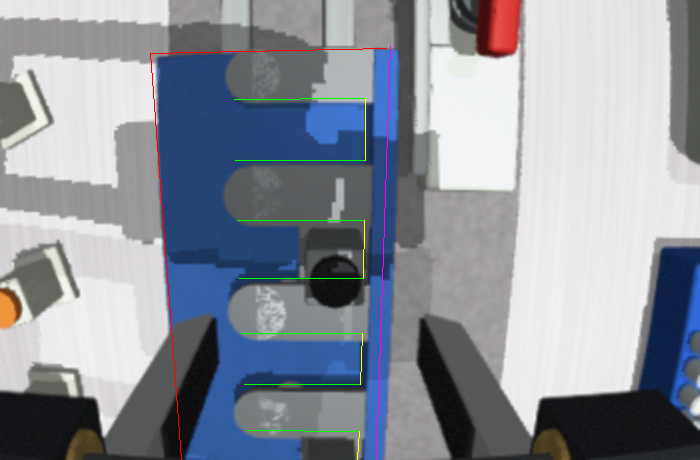

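Run:
```python
from ov import *
o=st()
f=manip.grab_frame('wrist');st(); f=manip.grab_frame('wrist');st(); overlay('wrist',f,(595.5,-156),-0.0148,(100,60,450,290),2,'ov4')
```

```text
t 3.55 p [593.6 -38.3 142.6] rot [3.0168 1.5634 3.0015] F [ 0.4 -0.8  0.8] op 0.702
t 3.6 p [595.1 -38.6 145.9] rot [3.0441 1.5695 3.0286] F [ 0.5 -0.3  0.5] op 0.7
t 3.65 p [596.  -38.7 148. ] rot [-0.171   1.568  -0.1865] F [-0.7 -0.3  0.9] op 0.697
```

View pics/ov4.png

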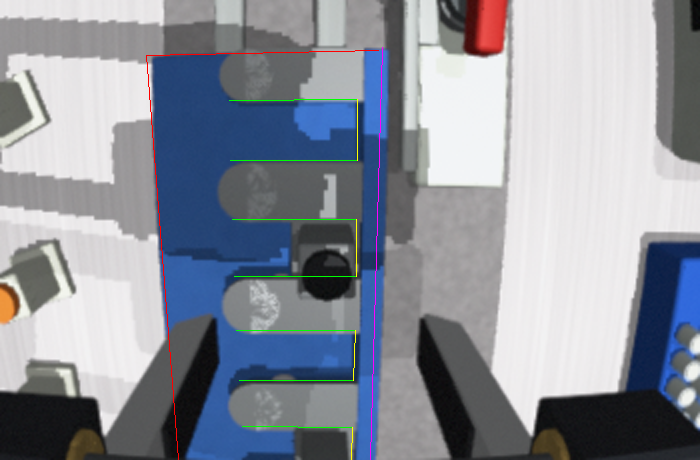

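```bash
python3 -m handwheel '[{"tx":0,"ty":0,"tz":0,"ax":0,"ay":0,"az":0},{"tx":0,"ty":0,"tz":0,"ax":0,"ay":0,"az":0},{"tx":0,"ty":0,"tz":0,"ax":0,"ay":0,"az":0}]'
python3 - <<'E'
from h import *
from scipy.spatial.transform import Rotation as R
o=st(); print(R.from_euler('xyz',o['tool_rot']).as_matrix().round(4))
E
```

```text
clock: 3.95
eef_pos: [596.2, -38.4, 148.0]
tool_rot: [-0.13, 1.567, -0.145]
ft_force: [0.4, -0.5, -0.5]
opening: 0.701
t 3.95 p [596.2 -38.4 148. ] rot [-0.1304  1.5672 -0.1454] F [ 0.4 -0.5 -0.5] op 0.701
[[ 3.600e-03  1.500e-02  9.999e-01]
 [-5.000e-04  9.999e-01 -1.500e-02]
 [-1.000e+00 -5.000e-04  3.600e-03]]
```

```bash
python3 -m handwheel '[{"tx":0.1,"ty":0.2,"tz":-3,"ax":0,"ay":0,"az":0},{"tx":0.2,"ty":0.2,"tz":-5.5,"ax":0,"ay":0,"az":0},{"tx":0.2,"ty":0.2,"tz":-7.6,"ax":0,"ay":0,"az":0},{"tx":0.2,"ty":0.2,"tz":-7.6,"ax":0,"ay":0,"az":0},{"tx":0.2,"ty":0.2,"tz":-7.6,"ax":0,"ay":0,"az":0}]' && python3 -m handwheel '[{"tx":0,"ty":0,"tz":0,"ax":0,"ay":0,"az":0},{"tx":0,"ty":0,"tz":0,"ax":0,"ay":0,"az":0},{"tx":0,"ty":0,"tz":0,"ax":0,"ay":0,"az":0},{"tx":0,"ty":0,"tz":0,"ax":0,"ay":0,"az":0},{"tx":0,"ty":0,"tz":0,"ax":0,"ay":0,"az":0},{"tx":0,"ty":0,"tz":0,"ax":0,"ay":0,"az":0}]' -1 40
```

```text
clock: 4.45
eef_pos: [597.7, -36.2, 70.6]
tool_rot: [-0.041, 1.57, -0.056]
ft_force: [-0.7, 0.3, -0.1]
opening: 0.701
clock: 5.05
eef_pos: [597.8, -36.1, 70.1]
tool_rot: [-0.091, 1.57, -0.106]
ft_force: [-0.3, -0.9, -0.3]
opening: 0.262
```

```bash
python3 -m handwheel '[{"tx":0,"ty":0.1,"tz":0,"ax":0,"ay":0,"az":0},{"tx":0,"ty":0.2,"tz":0,"ax":0,"ay":0,"az":0},{"tx":0,"ty":0.2,"tz":0,"ax":0,"ay":0,"az":0},{"tx":0,"ty":0.2,"tz":0,"ax":0,"ay":0,"az":0}]';  python3 -m handwheel '[{"tx":0,"ty":-0.2,"tz":0,"ax":0,"ay":0,"az":0},{"tx":0,"ty":-0.4,"tz":0,"ax":0,"ay":0,"az":0},{"tx":0,"ty":-0.4,"tz":0,"ax":0,"ay":0,"az":0},{"tx":0,"ty":-0.4,"tz":0,"ax":0,"ay":0,"az":0}]'
```

```text
clock: 5.45
eef_pos: [597.9, -34.6, 70.4]
tool_rot: [-0.764, 1.569, -0.779]
ft_force: [0.9, -2.4, 2.9]
opening: 0.261
clock: 5.85
eef_pos: [597.9, -37.3, 70.3]
tool_rot: [1.039, 1.569, 1.025]
ft_force: [0.2, 2.9, 3.5]
opening: 0.262
```

```bash
python3 -m handwheel '[{"tx":-0.3,"ty":0.2,"tz":0,"ax":0,"ay":0,"az":0},{"tx":-0.6,"ty":0.2,"tz":0,"ax":0,"ay":0,"az":0},{"tx":-1,"ty":0.2,"tz":0,"ax":0,"ay":0,"az":0},{"tx":-1.5,"ty":0.2,"tz":0,"ax":0,"ay":0,"az":0},{"tx":-2,"ty":0.2,"tz":0,"ax":0,"ay":0,"az":0},{"tx":-2.5,"ty":0.22,"tz":0,"ax":0,"ay":0,"az":0},{"tx":-3,"ty":0.22,"tz":0,"ax":0,"ay":0,"az":0}]'; python3 -m handwheel '[{"tx":-0.5,"ty":0.01,"tz":0,"ax":0,"ay":0,"az":0},{"tx":-1,"ty":0.02,"tz":0,"ax":0,"ay":0,"az":0},{"tx":-1.5,"ty":0.02,"tz":0,"ax":0,"ay":0,"az":0},{"tx":-2.5,"ty":0.03,"tz":0,"ax":0,"ay":0,"az":0},{"tx":-3.5,"ty":0.05,"tz":0,"ax":0,"ay":0,"az":0},{"tx":-4.5,"ty":0.06,"tz":0,"ax":0,"ay":0,"az":0},{"tx":-5.2,"ty":0.07,"tz":0,"ax":0,"ay":0,"az":0},{"tx":-5.2,"ty":0.07,"tz":0,"ax":0,"ay":0,"az":0}]'
```

```text
clock: 6.55
eef_pos: [567.7, -36.0, 70.3]
tool_rot: [-0.104, 1.569, -0.119]
ft_force: [4.8, -0.2, 2.9]
opening: 0.259
clock: 7.35
eef_pos: [513.6, -35.2, 69.8]
tool_rot: [-3.112, 1.568, -3.127]
ft_force: [-0.5, -0.4, 6.1]
opening: 0.262
```

```bash
python3 -m handwheel '[{"tx":0,"ty":0,"tz":3,"ax":0,"ay":0,"az":0},{"tx":0,"ty":0,"tz":6,"ax":0,"ay":0,"az":0},{"tx":0,"ty":2,"tz":9.5,"ax":0,"ay":0,"az":0},{"tx":-1,"ty":6.5,"tz":10,"ax":0,"ay":0,"az":0},{"tx":-2,"ty":11,"tz":10,"ax":0,"ay":0,"az":0},{"tx":-3,"ty":15.5,"tz":10,"ax":0,"ay":0,"az":0},{"tx":-4,"ty":20,"tz":10,"ax":0,"ay":0,"az":0},{"tx":-4.5,"ty":24.5,"tz":10,"ax":0,"ay":0,"az":0}]'; python3 -m handwheel '[{"tx":0,"ty":4.5,"tz":0,"ax":0,"ay":0,"az":0},{"tx":-0.5,"ty":9,"tz":0,"ax":0,"ay":0,"az":0},{"tx":-0.9,"ty":13.3,"tz":0,"ax":0,"ay":0,"az":0},{"tx":-0.9,"ty":13.3,"tz":0,"ax":0,"ay":0,"az":0},{"tx":-0.9,"ty":13.3,"tz":0,"ax":0,"ay":0,"az":0}]'
python3 - <<'E'
from h import *
st(); snap('wrist','w3');st()
E
```

```text
clock: 8.15
eef_pos: [467.6, 210.6, 167.6]
tool_rot: [-2.755, 1.564, -2.77]
ft_force: [1.4, 0.1, 0.1]
opening: 0.261
clock: 8.65
eef_pos: [459.8, 342.3, 167.3]
tool_rot: [-2.441, 1.564, -2.454]
ft_force: [-0.4, -0.1, -0.5]
opening: 0.263
t 8.65 p [459.8 342.3 167.3] rot [-2.4413  1.5641 -2.454 ] F [-0.4 -0.1 -0.5] op 0.263
t 8.7 p [460.4 341.6 167.9] rot [-2.3943  1.5655 -2.4087] F [-0.1 -0.2 -0.2] op 0.261
```

View pics/w3.png

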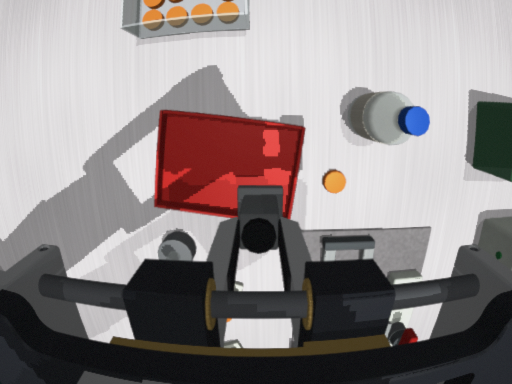

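Run:
```python
from h import *
P=[px('wrist',p,26)[:2] for p in [(160,110),(304,126),(290,218),(155,207)]]
print(np.round(P,0), np.mean(P,0))
```

```text
[[346. 423.]
 [512. 400.]
 [497. 289.]
 [329. 305.]] [420.92696941 354.37274021]
```

```bash
python3 -m handwheel '[{"tx":0,"ty":0.5,"tz":-4,"ax":0,"ay":0,"az":0},{"tx":0,"ty":0.5,"tz":-8,"ax":0,"ay":0,"az":0},{"tx":0,"ty":0.5,"tz":-11,"ax":0,"ay":0,"az":0},{"tx":0,"ty":0.5,"tz":-12.3,"ax":0,"ay":0,"az":0},{"tx":0,"ty":0.5,"tz":-12.3,"ax":0,"ay":0,"az":0},{"tx":0,"ty":0.5,"tz":-12.3,"ax":0,"ay":0,"az":0}]'; python3 -m handwheel '[{"tx":0,"ty":0,"tz":0,"ax":0,"ay":0,"az":0},{"tx":0,"ty":0,"tz":0,"ax":0,"ay":0,"az":0},{"tx":0,"ty":0,"tz":0,"ax":0,"ay":0,"az":0},{"tx":0,"ty":0,"tz":3,"ax":0,"ay":0,"az":0},{"tx":0,"ty":0,"tz":8,"ax":0,"ay":0,"az":0},{"tx":0,"ty":0,"tz":12.5,"ax":0,"ay":0,"az":0},{"tx":0,"ty":0,"tz":12.5,"ax":0,"ay":0,"az":0}]' 0.2
python3 - <<'E'
from h import *
st(); snap('wrist','w4');st()
E
```

```text
clock: 9.3
eef_pos: [462.6, 347.4, 48.4]
tool_rot: [0.534, 1.569, 0.518]
ft_force: [-0.3, 0.7, -0.1]
opening: 0.268
clock: 10.0
eef_pos: [465.2, 350.3, 181.6]
tool_rot: [0.564, 1.554, 0.55]
ft_force: [-0.1, 0.7, 1.5]
opening: 0.602
t 10.0 p [465.2 350.3 181.6] rot [0.564  1.5539 0.5497] F [-0.1  0.7  1.5] op 0.602
t 10.05 p [463.8 349.4 177.6] rot [0.5581 1.5601 0.5437] F [-0.3  1.  -0.2] op 0.6
```

View pics/w4.png

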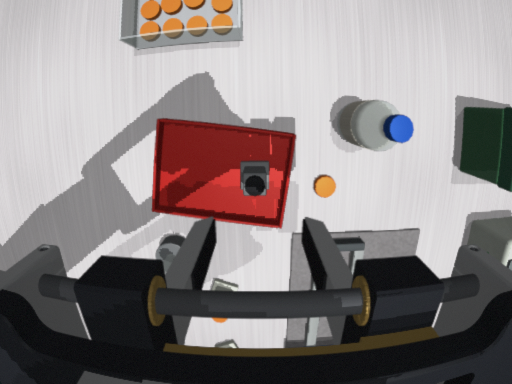

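```bash
python3 -m handwheel '[{"tx":1,"ty":-4.5,"tz":0,"ax":0,"ay":0,"az":0},{"tx":2,"ty":-9,"tz":0,"ax":0,"ay":0,"az":0},{"tx":3,"ty":-13.5,"tz":0,"ax":0,"ay":0,"az":0},{"tx":4,"ty":-18,"tz":0,"ax":0,"ay":0,"az":0},{"tx":5.2,"ty":-22.5,"tz":0,"ax":0,"ay":0,"az":0},{"tx":6.4,"ty":-27,"tz":0,"ax":0,"ay":0,"az":0},{"tx":7.6,"ty":-31.5,"tz":0,"ax":0,"ay":0,"az":0},{"tx":8.8,"ty":-36,"tz":0,"ax":0,"ay":0,"az":0}]';python3 -m handwheel '[{"tx":1.2,"ty":-4.5,"tz":0,"ax":0,"ay":0,"az":0},{"tx":2.4,"ty":-9,"tz":0,"ax":0,"ay":0,"az":0},{"tx":4,"ty":-13,"tz":-1,"ax":0,"ay":0,"az":0},{"tx":4.5,"ty":-14.2,"tz":-2,"ax":0,"ay":0,"az":0},{"tx":4.5,"ty":-14.2,"tz":-2,"ax":0,"ay":0,"az":0},{"tx":4.5,"ty":-14.2,"tz":-2,"ax":0,"ay":0,"az":0},{"tx":4.5,"ty":-14.2,"tz":-2,"ax":0,"ay":0,"az":0}]'
```

```text
clock: 10.85
eef_pos: [548.9, -13.9, 170.3]
tool_rot: [2.982, 1.568, 2.968]
ft_force: [0.1, -0.3, -0.6]
opening: 0.605
clock: 11.55
eef_pos: [594.4, -152.3, 152.3]
tool_rot: [1.215, 1.57, 1.202]
ft_force: [0.7, -0.3, -0.4]
opening: 0.603
```

```bash
python3 -m handwheel '[{"tx":0.2,"ty":-0.4,"tz":-3,"ax":0,"ay":0,"az":0},{"tx":0.2,"ty":-0.4,"tz":-5.5,"ax":0,"ay":0,"az":0},{"tx":0.2,"ty":-0.4,"tz":-8.2,"ax":0,"ay":0,"az":0},{"tx":0.2,"ty":-0.4,"tz":-8.2,"ax":0,"ay":0,"az":0},{"tx":0.2,"ty":-0.4,"tz":-8.2,"ax":0,"ay":0,"az":0},{"tx":0.2,"ty":-0.4,"tz":-8.2,"ax":0,"ay":0,"az":0}]' && python3 -m handwheel '[{"tx":0,"ty":0,"tz":0,"ax":0,"ay":0,"az":0},{"tx":0,"ty":0,"tz":0,"ax":0,"ay":0,"az":0},{"tx":0,"ty":0,"tz":0,"ax":0,"ay":0,"az":0},{"tx":0,"ty":0,"tz":0,"ax":0,"ay":0,"az":0},{"tx":0,"ty":0,"tz":0,"ax":0,"ay":0,"az":0}]' -1 40;  python3 -m handwheel '[{"tx":0,"ty":0.1,"tz":0,"ax":0,"ay":0,"az":0},{"tx":0,"ty":0.2,"tz":0,"ax":0,"ay":0,"az":0},{"tx":0,"ty":0.2,"tz":0,"ax":0,"ay":0,"az":0},{"tx":0,"ty":0.2,"tz":0,"ax":0,"ay":0,"az":0}]';  python3 -m handwheel '[{"tx":0,"ty":-0.2,"tz":0,"ax":0,"ay":0,"az":0},{"tx":0,"ty":-0.4,"tz":0,"ax":0,"ay":0,"az":0},{"tx":0,"ty":-0.4,"tz":0,"ax":0,"ay":0,"az":0},{"tx":0,"ty":-0.4,"tz":0,"ax":0,"ay":0,"az":0}]'
```

```text
clock: 12.15
eef_pos: [598.0, -157.9, 72.6]
tool_rot: [-0.304, 1.567, -0.318]
ft_force: [0.9, -0.8, 0.3]
opening: 0.598
clock: 12.65
eef_pos: [596.8, -158.4, 70.1]
tool_rot: [-0.229, 1.57, -0.244]
ft_force: [0.5, -0.1, 1.4]
opening: 0.262
clock: 13.05
eef_pos: [596.9, -156.9, 70.5]
tool_rot: [-0.91, 1.569, -0.925]
ft_force: [-0.5, -3.4, 3.8]
opening: 0.262
clock: 13.45
eef_pos: [596.8, -159.3, 70.3]
tool_rot: [1.207, 1.569, 1.193]
ft_force: [-1.1, 2.4, 5.5]
opening: 0.263
```

```bash
python3 -m handwheel '[{"tx":-0.3,"ty":0.12,"tz":0.05,"ax":0,"ay":0,"az":0},{"tx":-0.6,"ty":0.12,"tz":0.05,"ax":0,"ay":0,"az":0},{"tx":-1,"ty":0.12,"tz":0.05,"ax":0,"ay":0,"az":0},{"tx":-1.5,"ty":0.13,"tz":0.05,"ax":0,"ay":0,"az":0},{"tx":-2,"ty":0.14,"tz":0.05,"ax":0,"ay":0,"az":0},{"tx":-2.5,"ty":0.15,"tz":0.05,"ax":0,"ay":0,"az":0},{"tx":-3,"ty":0.16,"tz":0.05,"ax":0,"ay":0,"az":0}]'; python3 -m handwheel '[{"tx":-0.5,"ty":0.01,"tz":0,"ax":0,"ay":0,"az":0},{"tx":-1,"ty":0.02,"tz":0,"ax":0,"ay":0,"az":0},{"tx":-1.5,"ty":0.02,"tz":0,"ax":0,"ay":0,"az":0},{"tx":-2.5,"ty":0.03,"tz":0,"ax":0,"ay":0,"az":0},{"tx":-3.5,"ty":0.05,"tz":0,"ax":0,"ay":0,"az":0},{"tx":-4.5,"ty":0.06,"tz":0,"ax":0,"ay":0,"az":0},{"tx":-5.2,"ty":0.07,"tz":0,"ax":0,"ay":0,"az":0},{"tx":-5.2,"ty":0.07,"tz":0,"ax":0,"ay":0,"az":0}]'
```

```text
clock: 14.15
eef_pos: [566.4, -158.6, 70.5]
tool_rot: [0.007, 1.57, -0.008]
ft_force: [3.7, 1.3, 1.9]
opening: 0.263
clock: 14.95
eef_pos: [512.4, -157.9, 70.1]
tool_rot: [3.08, 1.568, 3.064]
ft_force: [-2.4, 0.2, 3.4]
opening: 0.262
```

```bash
python3 -m handwheel '[{"tx":0,"ty":0,"tz":3.5,"ax":0,"ay":0,"az":0},{"tx":0,"ty":0.5,"tz":7.5,"ax":0,"ay":0,"az":0},{"tx":0,"ty":4,"tz":10,"ax":0,"ay":0,"az":0},{"tx":0,"ty":8.5,"tz":10,"ax":0,"ay":0,"az":0},{"tx":0,"ty":13,"tz":10,"ax":0,"ay":0,"az":0},{"tx":0,"ty":17.5,"tz":10,"ax":0,"ay":0,"az":0},{"tx":0,"ty":22,"tz":10,"ax":0,"ay":0,"az":0},{"tx":-1,"ty":26.5,"tz":10,"ax":0,"ay":0,"az":0}]'; python3 -m handwheel '[{"tx":-2,"ty":4,"tz":0,"ax":0,"ay":0,"az":0},{"tx":-4,"ty":8,"tz":0,"ax":0,"ay":0,"az":0},{"tx":-6,"ty":12,"tz":0,"ax":0,"ay":0,"az":0},{"tx":-8,"ty":16,"tz":0,"ax":0,"ay":0,"az":0},{"tx":-10,"ty":20,"tz":0,"ax":0,"ay":0,"az":0},{"tx":-12.2,"ty":24.5,"tz":0,"ax":0,"ay":0,"az":0},{"tx":-12.2,"ty":24.5,"tz":0,"ax":0,"ay":0,"az":0},{"tx":-12.2,"ty":24.5,"tz":0,"ax":0,"ay":0,"az":0}]'
```

```text
clock: 15.75
eef_pos: [503.9, 108.6, 169.1]
tool_rot: [-2.879, 1.568, -2.894]
ft_force: [0.2, 0.7, 0.3]
opening: 0.261
clock: 16.55
eef_pos: [381.5, 352.2, 169.3]
tool_rot: [-2.142, 1.568, -2.154]
ft_force: [1.1, -0.8, -1.3]
opening: 0.264
```

```bash
python3 -m handwheel '[{"tx":0,"ty":0.1,"tz":-4,"ax":0,"ay":0,"az":0},{"tx":0,"ty":0.1,"tz":-8,"ax":0,"ay":0,"az":0},{"tx":0,"ty":0.1,"tz":-11,"ax":0,"ay":0,"az":0},{"tx":0,"ty":0.1,"tz":-12.3,"ax":0,"ay":0,"az":0},{"tx":0,"ty":0.1,"tz":-12.3,"ax":0,"ay":0,"az":0},{"tx":0,"ty":0.1,"tz":-12.3,"ax":0,"ay":0,"az":0}]'; python3 -m handwheel '[{"tx":0,"ty":0,"tz":0,"ax":0,"ay":0,"az":0},{"tx":0,"ty":0,"tz":0,"ax":0,"ay":0,"az":0},{"tx":0,"ty":0,"tz":0,"ax":0,"ay":0,"az":0},{"tx":0,"ty":0,"tz":3,"ax":0,"ay":0,"az":0},{"tx":0,"ty":0,"tz":8,"ax":0,"ay":0,"az":0},{"tx":0,"ty":0,"tz":12.5,"ax":0,"ay":0,"az":0},{"tx":0,"ty":0,"tz":12.5,"ax":0,"ay":0,"az":0}]' 0.2; python3 -m handwheel '[{"tx":1,"ty":-4.5,"tz":0,"ax":0,"ay":0,"az":0},{"tx":2,"ty":-9,"tz":0,"ax":0,"ay":0,"az":0},{"tx":3,"ty":-13.5,"tz":1,"ax":0,"ay":0,"az":0},{"tx":4,"ty":-18,"tz":2,"ax":0,"ay":0,"az":0},{"tx":4,"ty":-22.5,"tz":4,"ax":0,"ay":0,"az":0},{"tx":4,"ty":-27,"tz":6,"ax":0,"ay":0,"az":0},{"tx":4,"ty":-31.5,"tz":8,"ax":0,"ay":0,"az":0}]' 1;python3 -m handwheel '[{"tx":0,"ty":-3.5,"tz":2,"ax":0,"ay":0,"az":0},{"tx":0,"ty":-3.5,"tz":2,"ax":0,"ay":0,"az":0},{"tx":0,"ty":-3.5,"tz":2,"ax":0,"ay":0,"az":0},{"tx":0,"ty":-3.5,"tz":2,"ax":0,"ay":0,"az":0},{"tx":0,"ty":-3.5,"tz":2,"ax":0,"ay":0,"az":0}]'
python3 - <<'E'
from h import *
st(); snap('wrist','w5');snap('wrist','w5b',(80,0,300,260),3);st()
for q in ['fresh1','spent1']:
    r=manip.find_in('wrist',q)
    print(q,[(round(d['score'],2),towl('wrist',d['point']).round(0).tolist()) for d in r])
E
```

```text
clock: 17.15
eef_pos: [383.9, 352.9, 48.7]
tool_rot: [0.536, 1.569, 0.52]
ft_force: [-0.1, 0.6, 0.2]
opening: 0.256
clock: 17.85
eef_pos: [386.1, 355.9, 181.5]
tool_rot: [0.65, 1.554, 0.636]
ft_force: [-0.1, 0.8, 0.2]
opening: 0.598
clock: 18.55
eef_pos: [422.1, 36.5, 253.0]
tool_rot: [-0.156, 1.57, -0.17]
ft_force: [0.9, -0.1, -0.1]
opening: 1.003
clock: 19.05
eef_pos: [422.2, 4.3, 271.3]
tool_rot: [2.872, 1.569, 2.859]
ft_force: [0.5, 0.2, 0.1]
opening: 0.998
t 19.05 p [422.2   4.3 271.3] rot [2.8717 1.5688 2.8593] F [0.5 0.2 0.1] op 0.998
t 19.15 p [422.3   4.2 271.5] rot [2.9446 1.5692 2.9322] F [0.3 0.1 0.3] op 1.002
fresh1 [(0.77, [411.0, 47.0, 56.0]), (0.77, [329.0, -91.0, 45.0]), (0.74, [421.0, -56.0, 50.0]), (0.66, [409.0, -129.0, 43.0]), (0.59, [413.0, 162.0, 55.0])]
spent1 [(0.21, [412.0, 49.0, 55.0]), (0.18, [557.0, -34.0, 32.0])]
```

View pics/w5.png

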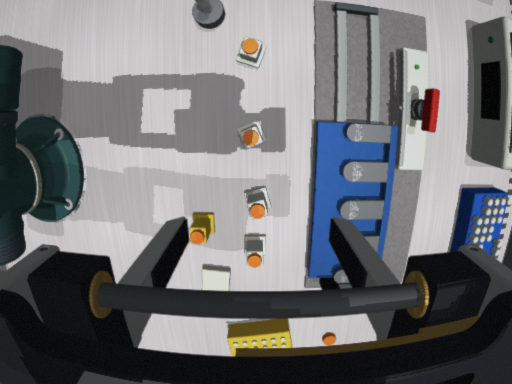

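View pics/w5b.png

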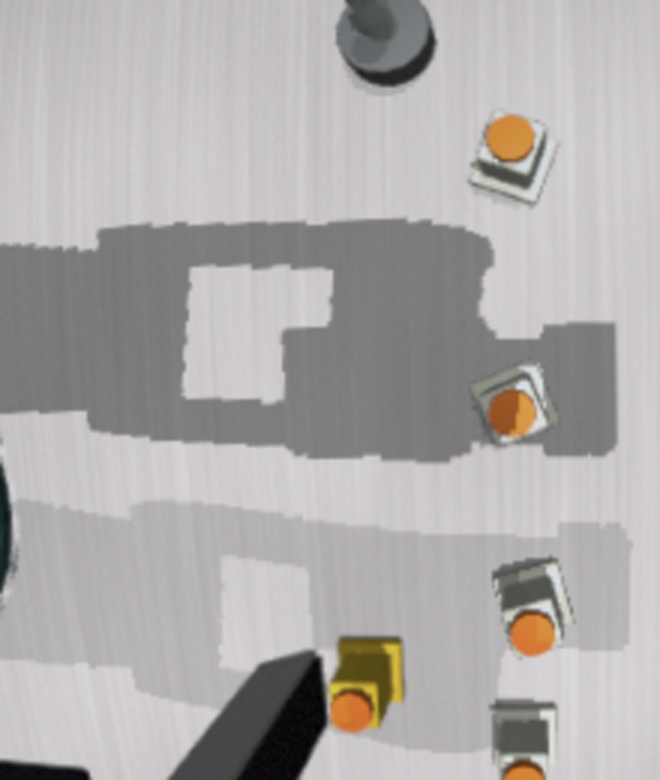

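```bash
cat > caps.py <<'E'
from h import *
def caps(f=None,cam='wrist',zc=63):
    if f is None: f=manip.grab_frame(cam)
    h=cv2.cvtColor(f,cv2.COLOR_RGB2HSV); m=cv2.inRange(h,(5,150,90),(18,255,255))
    n,l,s,ce=cv2.connectedComponentsWithStats(m); out=[]
    for i in range(1,n):
        if s[i,4]>30: out.append((ce[i].round(1),s[i,4],px(cam,ce[i],zc).round(1)))
    return out
E
python3 - <<'E'
from caps import *
for x in caps(): print(x)
F=lambda x,y,z=5: px('wrist',(80+(x+.5)/3-.5,(y+.5)/3-.5),z)[:2]
def ang(a,b): d=F(*b)-F(*a); return np.degrees(np.arctan2(d[1],d[0])),np.hypot(*d)
print('A',ang((470,190),(533,205)),ang((533,205),(557,145)))
print('B',ang((472,392),(500,447)),ang((500,447),(556,415)))
print('C',ang((493,573),(556,558)),ang((556,558),(574,615)))
print('D',ang((492,702),(556,702)))
E
```

```text
(array([249.3,  45.5]), np.int32(169), array([411.7, 170.2,  63. ]))
(array([249.8, 136.8]), np.int32(166), array([410.4,  44.6,  63. ]))
(array([256.6, 210.3]), np.int32(160), array([418. , -60.6,  63. ]))
(array([196.6, 236.1]), np.int32(152), array([ 326.9, -101.2,   63. ]))
(array([254. , 259.6]), np.int32(129), array([ 412.7, -141.1,   63. ]))
(array([328.9, 338.4]), np.int32(98), array([ 547.6, -317.5,   63. ]))
A (np.float64(-15.31408258783276), np.float64(33.19029248843682)) (np.float64(68.34901485898939), np.float64(34.373449570738366))
B (np.float64(-64.45615362366172), np.float64(32.242019671846066)) (np.float64(29.132458109700167), np.float64(33.58773640559404))
C (np.float64(13.041877319772668), np.float64(34.83814551163052)) (np.float64(-73.47065075792156), np.float64(33.597812882798756))
D (np.float64(-0.688188935228265), np.float64(36.0997782740951))
```

```bash
python3 -m handwheel '[{"tx":-0.2,"ty":1,"tz":-2,"ax":0,"ay":0,"az":-8},{"tx":-0.5,"ty":2,"tz":-4,"ax":0,"ay":0,"az":-16},{"tx":-0.8,"ty":3,"tz":-6,"ax":0,"ay":0,"az":-24},{"tx":-1.1,"ty":4,"tz":-8,"ax":0,"ay":0,"az":-32},{"tx":-1.1,"ty":4,"tz":-10,"ax":0,"ay":0,"az":-40},{"tx":-1.1,"ty":4,"tz":-12,"ax":0,"ay":0,"az":-48},{"tx":-1.1,"ty":4,"tz":-14,"ax":0,"ay":0,"az":-56},{"tx":-1.1,"ty":4,"tz":-15,"ax":0,"ay":0,"az":-61.6}]' 0.4;  python3 -m handwheel '[{"tx":0,"ty":0,"tz":0,"ax":0,"ay":0,"az":0},{"tx":0,"ty":0,"tz":0,"ax":0,"ay":0,"az":0},{"tx":0,"ty":0,"tz":0,"ax":0,"ay":0,"az":0}]'
python3 - <<'E'
from caps import *
from scipy.spatial.transform import Rotation as R
o=st(); z=R.from_euler('xyz',o['tool_rot']).as_matrix()[:,2]; print(np.degrees(np.arctan2(z[1],z[0])))
f=snap('wrist','w6')
for x in caps(f): print(x)
E
```

```text
clock: 20.1
eef_pos: [410.4, 43.4, 120.3]
tool_rot: [-2.05, 1.568, 3.139]
ft_force: [0.3, -0.6, -0.6]
opening: 0.702
clock: 20.4
eef_pos: [412.3, 43.1, 123.4]
tool_rot: [1.022, 1.569, -0.066]
ft_force: [0.1, -0.1, -0.7]
opening: 0.702
t 20.4 p [412.3  43.1 123.4] rot [ 1.0223  1.5689 -0.0659] F [ 0.1 -0.1 -0.7] op 0.702
-62.353147524532694
(array([134.7, 134.2]), np.int32(398), array([412. , 170.2,  63. ]))
(array([256.5, 197. ]), np.int32(435), array([410.9,  44.8,  63. ]))
(array([355.7, 237.7]), np.int32(319), array([418.6, -60.4,  63. ]))
(array([333.8, 320.6]), np.int32(81), array([321.9, -99.2,  63. ]))
```

View pics/w6.png

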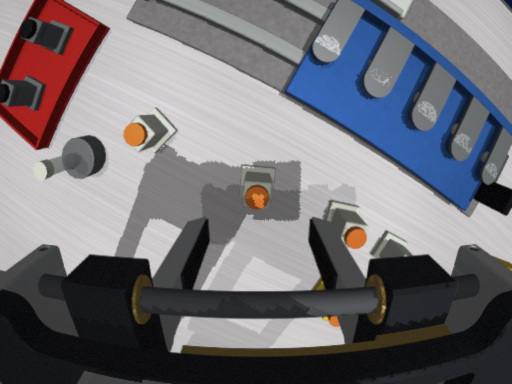

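```bash
python3 -m handwheel '[{"tx":-0.1,"ty":0.2,"tz":-3,"ax":0,"ay":0,"az":0},{"tx":-0.1,"ty":0.2,"tz":-6,"ax":0,"ay":0,"az":0},{"tx":-0.1,"ty":0.2,"tz":-8.2,"ax":0,"ay":0,"az":0},{"tx":-0.1,"ty":0.2,"tz":-8.2,"ax":0,"ay":0,"az":0},{"tx":-0.1,"ty":0.2,"tz":-8.2,"ax":0,"ay":0,"az":0},{"tx":-0.1,"ty":0.2,"tz":-8.2,"ax":0,"ay":0,"az":0}]';  python3 -m handwheel '[{"tx":0,"ty":0,"tz":0,"ax":0,"ay":0,"az":0},{"tx":0,"ty":0,"tz":0,"ax":0,"ay":0,"az":0},{"tx":0,"ty":0,"tz":0,"ax":0,"ay":0,"az":0},{"tx":0,"ty":0,"tz":0,"ax":0,"ay":0,"az":0},{"tx":0,"ty":0,"tz":0,"ax":0,"ay":0,"az":0}]' -1 10;  python3 -m handwheel '[{"tx":0,"ty":0,"tz":0,"ax":0,"ay":0,"az":0},{"tx":0,"ty":0,"tz":0,"ax":0,"ay":0,"az":0},{"tx":0,"ty":0,"tz":0,"ax":0,"ay":0,"az":0},{"tx":0,"ty":0,"tz":0,"ax":0,"ay":0,"az":0},{"tx":0,"ty":0,"tz":4.5,"ax":0,"ay":0,"az":0},{"tx":0,"ty":0,"tz":4.5,"ax":0,"ay":0,"az":0}]' 0.4
```

```text
clock: 21.05
eef_pos: [412.2, 45.0, 42.4]
tool_rot: [1.038, 1.567, -0.051]
ft_force: [0.4, 1.5, 0.1]
opening: 0.702
clock: 21.55
eef_pos: [410.6, 45.1, 40.5]
tool_rot: [0.697, 1.571, -0.393]
ft_force: [1.0, 0.4, -0.2]
opening: 0.311
clock: 22.15
eef_pos: [414.3, 45.0, 90.4]
tool_rot: [1.055, 1.561, -0.035]
ft_force: [0.7, -0.1, 0.9]
opening: 0.7
```

```bash
python3 -m handwheel '[{"tx":0,"ty":0,"tz":0,"ax":0,"ay":0,"az":8.5},{"tx":0,"ty":0,"tz":0,"ax":0,"ay":0,"az":17},{"tx":0,"ty":0,"tz":0,"ax":0,"ay":0,"az":25.5},{"tx":0,"ty":0,"tz":0,"ax":0,"ay":0,"az":34},{"tx":0,"ty":0,"tz":0,"ax":0,"ay":0,"az":42.5},{"tx":0,"ty":0,"tz":0,"ax":0,"ay":0,"az":51},{"tx":0,"ty":0,"tz":0,"ax":0,"ay":0,"az":59.5},{"tx":0,"ty":0,"tz":0,"ax":0,"ay":0,"az":68}]' ;  python3 -m handwheel '[{"tx":0,"ty":0,"tz":0,"ax":0,"ay":0,"az":8.5},{"tx":0,"ty":0,"tz":0,"ax":0,"ay":0,"az":17},{"tx":0,"ty":0,"tz":0,"ax":0,"ay":0,"az":22},{"tx":0,"ty":0,"tz":0,"ax":0,"ay":0,"az":22},{"tx":0,"ty":0,"tz":0,"ax":0,"ay":0,"az":22},{"tx":0,"ty":0,"tz":0,"ax":0,"ay":0,"az":22}]'
python3 - <<'E'
from caps import *
f=snap('wrist','w7')
for x in caps(f): print(x)
E
```

```text
clock: 22.95
eef_pos: [410.6, 45.1, 85.1]
tool_rot: [1.73, 1.571, 1.833]
ft_force: [0.4, -0.2, -0.4]
opening: 0.697
clock: 23.55
eef_pos: [410.6, 45.1, 85.3]
tool_rot: [1.142, 1.571, 1.621]
ft_force: [1.1, -1.1, 0.1]
opening: 0.699
(array([487.3,  31.9]), np.int32(294), array([517.9, 287.7,  63. ]))
(array([338.7,  67. ]), np.int32(603), array([411.3, 170.4,  63. ]))
(array([258.9, 211.1]), np.int32(578), array([410.3,  45.2,  63. ]))
(array([212.8, 317.9]), np.int32(32), array([421.5, -69.5,  63. ]))
```

View pics/w7.png

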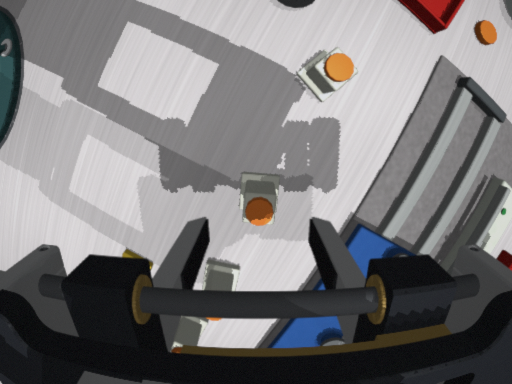

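```bash
python3 -m handwheel '[{"tx":0,"ty":0,"tz":-2.5,"ax":0,"ay":0,"az":0},{"tx":0,"ty":0,"tz":-4.5,"ax":0,"ay":0,"az":0},{"tx":0,"ty":0,"tz":-4.5,"ax":0,"ay":0,"az":0},{"tx":0,"ty":0,"tz":-4.5,"ax":0,"ay":0,"az":0}]';  python3 -m handwheel '[{"tx":0,"ty":0,"tz":0,"ax":0,"ay":0,"az":0},{"tx":0,"ty":0,"tz":0,"ax":0,"ay":0,"az":0},{"tx":0,"ty":0,"tz":0,"ax":0,"ay":0,"az":0},{"tx":0,"ty":0,"tz":0,"ax":0,"ay":0,"az":0},{"tx":0,"ty":0,"tz":0,"ax":0,"ay":0,"az":0},{"tx":0,"ty":0,"tz":0,"ax":0,"ay":0,"az":0},{"tx":0,"ty":0,"tz":0,"ax":0,"ay":0,"az":0}]' -1 40;  python3 -m handwheel '[{"tx":0,"ty":0,"tz":3,"ax":0,"ay":0,"az":0},{"tx":0,"ty":0,"tz":5,"ax":0,"ay":0,"az":-7},{"tx":0,"ty":0,"tz":6,"ax":0,"ay":0,"az":-14},{"tx":0,"ty":0,"tz":6,"ax":0,"ay":0,"az":-21},{"tx":0,"ty":0,"tz":6,"ax":0,"ay":0,"az":-28.4},{"tx":0,"ty":0,"tz":6,"ax":0,"ay":0,"az":-28.4},{"tx":0,"ty":0,"tz":6,"ax":0,"ay":0,"az":-28.4},{"tx":0,"ty":0,"tz":6,"ax":0,"ay":0,"az":-28.4}]'
python3 - <<'E'
from caps import *
from scipy.spatial.transform import Rotation as R
o=st(); z=R.from_euler('xyz',o['tool_rot']).as_matrix()[:,2]; print(np.degrees(np.arctan2(z[1],z[0])))
f=snap('wrist','w8')
for x in caps(f,zc=125): print(x)
E
```

```text
clock: 24.0
eef_pos: [410.5, 45.1, 40.5]
tool_rot: [2.491, 1.57, 2.972]
ft_force: [-0.1, -0.5, 0.9]
opening: 0.699
clock: 24.7
eef_pos: [410.9, 45.1, 40.7]
tool_rot: [-0.363, 1.57, 0.118]
ft_force: [0.8, 0.3, 0.6]
opening: 0.217
clock: 25.5
eef_pos: [410.4, 45.1, 100.1]
tool_rot: [-3.08, 1.57, -3.093]
ft_force: [0.6, 0.5, 0.2]
opening: 0.224
t 25.5 p [410.4  45.1 100.1] rot [-3.08    1.5703 -3.093 ] F [0.6 0.5 0.2] op 0.224
-0.7406130694929698
(array([258.6,  48.5]), np.int32(548), array([411.4, 157.5, 125. ]))
(array([258.6, 233.5]), np.int32(880), array([409.9,  46.8, 125. ]))
```

View pics/w8.png

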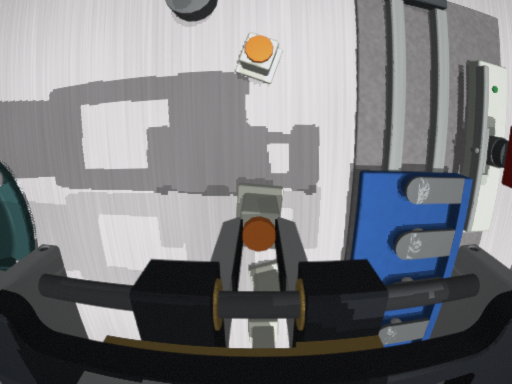

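```bash
python3 -m handwheel '[{"tx":3,"ty":-2,"tz":0,"ax":0,"ay":0,"az":-0.1},{"tx":6,"ty":-4,"tz":0,"ax":0,"ay":0,"az":-0.1},{"tx":9,"ty":-6,"tz":0,"ax":0,"ay":0,"az":-0.1},{"tx":11,"ty":-8,"tz":0,"ax":0,"ay":0,"az":-0.1},{"tx":11,"ty":-8,"tz":-1.5,"ax":0,"ay":0,"az":-0.1},{"tx":11,"ty":-8,"tz":-2.7,"ax":0,"ay":0,"az":-0.1},{"tx":11,"ty":-8,"tz":-2.7,"ax":0,"ay":0,"az":-0.1},{"tx":11,"ty":-8,"tz":-2.7,"ax":0,"ay":0,"az":-0.1}]';  python3 -m handwheel '[{"tx":0,"ty":0,"tz":0,"ax":0,"ay":0,"az":0},{"tx":0,"ty":0,"tz":0,"ax":0,"ay":0,"az":0}]'
python3 - <<'E'
from ov import *
from scipy.spatial.transform import Rotation as R
o=st(); z=R.from_euler('xyz',o['tool_rot']).as_matrix()[:,2]; print(np.degrees(np.arctan2(z[1],z[0])))
f=manip.grab_frame('wrist'); overlay('wrist',f,(596,-156),-0.0148,(120,60,470,340),2,'ov5')
E
```

```text
clock: 26.35
eef_pos: [519.9, -34.5, 72.8]
tool_rot: [2.878, 1.57, 2.863]
ft_force: [-0.7, 0.1, -0.0]
opening: 0.222
clock: 26.55
eef_pos: [520.2, -34.6, 73.2]
tool_rot: [2.828, 1.57, 2.812]
ft_force: [0.1, -0.4, 0.3]
opening: 0.22
t 26.55 p [520.2 -34.6  73.2] rot [2.8282 1.5705 2.8125] F [ 0.1 -0.4  0.3] op 0.22
-0.9022600902081227
```

View pics/ov5.png

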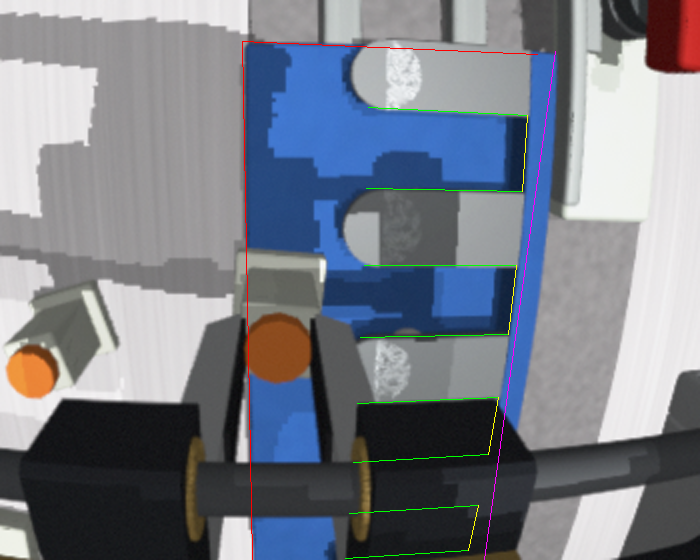

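```bash
python3 -m handwheel '[{"tx":1.2,"ty":-0.04,"tz":0,"ax":0,"ay":0,"az":0},{"tx":2.2,"ty":-0.06,"tz":0,"ax":0,"ay":0,"az":0},{"tx":2.8,"ty":-0.07,"tz":0,"ax":0,"ay":0,"az":0},{"tx":3.3,"ty":-0.08,"tz":0,"ax":0,"ay":0,"az":0},{"tx":3.8,"ty":-0.09,"tz":0,"ax":0,"ay":0,"az":0}]'; python3 -m handwheel '[{"tx":0.5,"ty":-0.01,"tz":0,"ax":0,"ay":0,"az":0},{"tx":1,"ty":-0.01,"tz":0,"ax":0,"ay":0,"az":0},{"tx":1.5,"ty":-0.02,"tz":0,"ax":0,"ay":0,"az":0},{"tx":2,"ty":-0.03,"tz":0,"ax":0,"ay":0,"az":0},{"tx":2.4,"ty":-0.04,"tz":0,"ax":0,"ay":0,"az":0}]'
```

```text
clock: 27.1
eef_pos: [556.7, -35.1, 72.7]
tool_rot: [2.917, 1.564, 2.901]
ft_force: [-7.3, 2.2, 5.7]
opening: 0.218
clock: 27.6
eef_pos: [580.2, -35.9, 72.8]
tool_rot: [3.078, 1.564, 3.062]
ft_force: [-7.6, 0.5, 3.0]
opening: 0.22
```

```bash
python3 -m handwheel '[{"tx":0.5,"ty":-0.01,"tz":0,"ax":0,"ay":0,"az":0},{"tx":1,"ty":-0.01,"tz":0,"ax":0,"ay":0,"az":0},{"tx":1.4,"ty":-0.01,"tz":0,"ax":0,"ay":0,"az":0},{"tx":1.7,"ty":-0.01,"tz":0,"ax":0,"ay":0,"az":0},{"tx":1.9,"ty":-0.01,"tz":0,"ax":0,"ay":0,"az":0},{"tx":1.9,"ty":-0.01,"tz":0,"ax":0,"ay":0,"az":0},{"tx":1.9,"ty":-0.01,"tz":0,"ax":0,"ay":0,"az":0}]'
```

```text
clock: 28.3
eef_pos: [599.0, -36.4, 72.9]
tool_rot: [-3.104, 1.564, -3.12]
ft_force: [-8.3, -0.1, 2.3]
opening: 0.217
```

```bash
python3 -m handwheel '[{"tx":0,"ty":0,"tz":0,"ax":0,"ay":0,"az":0},{"tx":0,"ty":0,"tz":0,"ax":0,"ay":0,"az":0},{"tx":0,"ty":0,"tz":0,"ax":0,"ay":0,"az":0},{"tx":0,"ty":0,"tz":4,"ax":0,"ay":0,"az":0},{"tx":-1,"ty":0,"tz":8,"ax":0,"ay":0,"az":0},{"tx":-4,"ty":0,"tz":9,"ax":0,"ay":0,"az":0},{"tx":-4,"ty":0,"tz":9,"ax":0,"ay":0,"az":0},{"tx":-4,"ty":0,"tz":9,"ax":0,"ay":0,"az":0}]' 0.2
python3 - <<'E'
from ov import *
from caps import caps
o=st()
f=manip.grab_frame('wrist'); overlay('wrist',f,(596,-156),-0.0148,(120,60,470,340),2,'ov6')
for x in caps(f,zc=96): print(x)
E
```

```text
clock: 29.1
eef_pos: [562.3, -36.5, 163.9]
tool_rot: [-0.149, 1.568, -0.166]
ft_force: [0.4, -0.6, -0.5]
opening: 0.601
t 29.1 p [562.3 -36.5 163.9] rot [-0.1492  1.568  -0.1658] F [ 0.4 -0.6 -0.5] op 0.601
(array([116.5,   5.3]), np.int32(199), array([429.1, 153.3,  96. ]))
(array([299.3, 194.1]), np.int32(394), array([599.1, -36.3,  96. ]))
(array([131.5, 208.5]), np.int32(249), array([435.2, -48.5,  96. ]))
(array([ 74.7, 238.5]), np.int32(189), array([354.8, -84.5,  96. ]))
```

View pics/ov6.png

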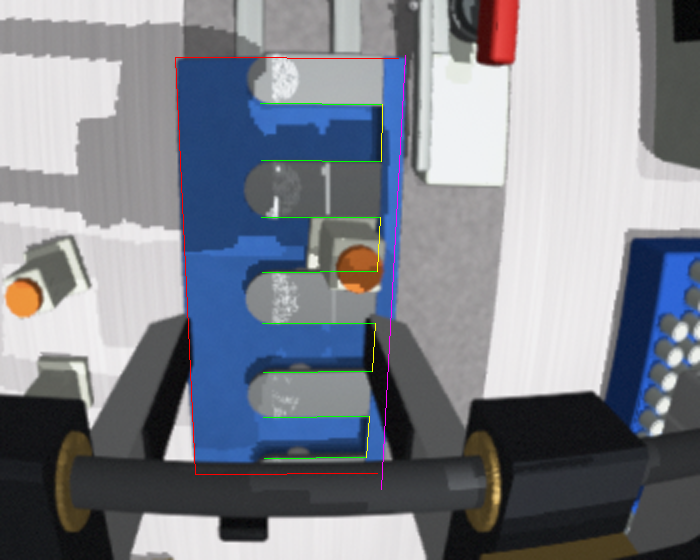

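```bash
python3 -m handwheel '[{"tx":-4,"ty":-1,"tz":0,"ax":0,"ay":0,"az":4},{"tx":-8,"ty":-2,"tz":0,"ax":0,"ay":0,"az":8},{"tx":-12,"ty":-2.4,"tz":-1,"ax":0,"ay":0,"az":12},{"tx":-14.4,"ty":-2.4,"tz":-3,"ax":0,"ay":0,"az":15.7},{"tx":-14.4,"ty":-2.4,"tz":-4.5,"ax":0,"ay":0,"az":15.7},{"tx":-14.4,"ty":-2.4,"tz":-4.5,"ax":0,"ay":0,"az":15.7},{"tx":-14.4,"ty":-2.4,"tz":-4.5,"ax":0,"ay":0,"az":15.7},{"tx":-14.4,"ty":-2.4,"tz":-4.5,"ax":0,"ay":0,"az":15.7}]' 0.4
python3 - <<'E'
from caps import *
from scipy.spatial.transform import Rotation as R
o=st(); z=R.from_euler('xyz',o['tool_rot']).as_matrix()[:,2]; print(np.degrees(np.arctan2(z[1],z[0])))
f=snap('wrist','w9')
for x in caps(f): print(x)
E
```

```text
clock: 29.95
eef_pos: [418.7, -60.5, 118.9]
tool_rot: [-0.435, 1.57, -0.177]
ft_force: [0.8, -0.0, -0.1]
opening: 0.699
t 29.95 p [418.7 -60.5 118.9] rot [-0.4346  1.5699 -0.1768] F [ 0.8 -0.  -0.1] op 0.699
14.76969556469196
(array([258.8, 198.2]), np.int32(441), array([418.4, -60.3,  63. ]))
(array([153.7, 214.1]), np.int32(396), array([ 327.2, -100.7,   63. ]))
(array([451.8, 230.7]), np.int32(312), array([629.7, -44.2,  63. ]))
(array([232. , 272.5]), np.int32(343), array([ 412.4, -140.5,   63. ]))
```

View pics/w9.png

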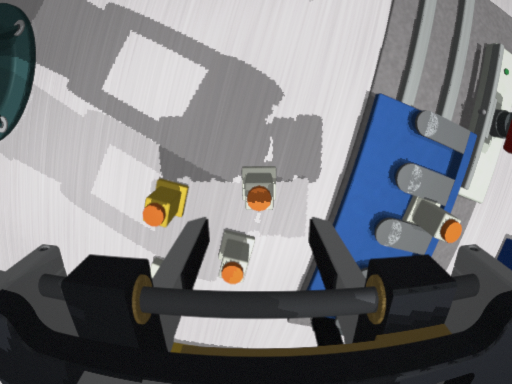

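```bash
python3 -m handwheel '[{"tx":0,"ty":0,"tz":-4,"ax":0,"ay":0,"az":0},{"tx":0,"ty":0,"tz":-7.8,"ax":0,"ay":0,"az":0},{"tx":0,"ty":0,"tz":-7.8,"ax":0,"ay":0,"az":0},{"tx":0,"ty":0,"tz":-7.8,"ax":0,"ay":0,"az":0},{"tx":0,"ty":0,"tz":-7.8,"ax":0,"ay":0,"az":0}]';  python3 -m handwheel '[{"tx":0,"ty":0,"tz":0,"ax":0,"ay":0,"az":0},{"tx":0,"ty":0,"tz":0,"ax":0,"ay":0,"az":0},{"tx":0,"ty":0,"tz":0,"ax":0,"ay":0,"az":0},{"tx":0,"ty":0,"tz":0,"ax":0,"ay":0,"az":0},{"tx":0,"ty":0,"tz":0,"ax":0,"ay":0,"az":0},{"tx":0,"ty":0,"tz":0,"ax":0,"ay":0,"az":0},{"tx":0,"ty":0,"tz":0,"ax":0,"ay":0,"az":0}]' -1 40;  python3 -m handwheel '[{"tx":0,"ty":0,"tz":3,"ax":0,"ay":0,"az":0},{"tx":0,"ty":0,"tz":5,"ax":0,"ay":0,"az":-8},{"tx":0,"ty":0,"tz":6,"ax":0,"ay":0,"az":-15.6},{"tx":0,"ty":0,"tz":6,"ax":0,"ay":0,"az":-15.6},{"tx":0,"ty":0,"tz":6,"ax":0,"ay":0,"az":-15.6},{"tx":0,"ty":0,"tz":6,"ax":0,"ay":0,"az":-15.6}]'
python3 - <<'E'
from caps import *
from scipy.spatial.transform import Rotation as R
o=st(); z=R.from_euler('xyz',o['tool_rot']).as_matrix()[:,2]; print(np.degrees(np.arctan2(z[1],z[0])))
f=snap('wrist','w10')
for x in caps(f,zc=125): print(x)
E
```

```text
clock: 30.5
eef_pos: [419.7, -60.8, 42.9]
tool_rot: [-0.521, 1.566, -0.264]
ft_force: [0.4, 1.0, -0.1]
opening: 0.704
clock: 31.2
eef_pos: [417.8, -60.5, 40.9]
tool_rot: [-0.796, 1.57, -0.538]
ft_force: [-0.6, -0.2, 3.4]
opening: 0.221
clock: 31.8
eef_pos: [416.7, -60.1, 99.1]
tool_rot: [2.88, 1.568, 2.867]
ft_force: [-0.1, 0.3, -0.7]
opening: 0.218
t 31.8 p [416.7 -60.1  99.1] rot [2.8798 1.5685 2.867 ] F [-0.1  0.3 -0.7] op 0.218
-0.7365345395769154
(array([475.7, 185.6]), np.int32(383), array([572.6, -28.9, 125. ]))
(array([258.5, 233.8]), np.int32(894), array([416.2, -58.1, 125. ]))
(array([160.7, 248.5]), np.int32(429), array([351.7, -69.1, 125. ]))
(array([255.9, 285. ]), np.int32(277), array([414. , -96.1, 125. ]))
```

View pics/w10.png

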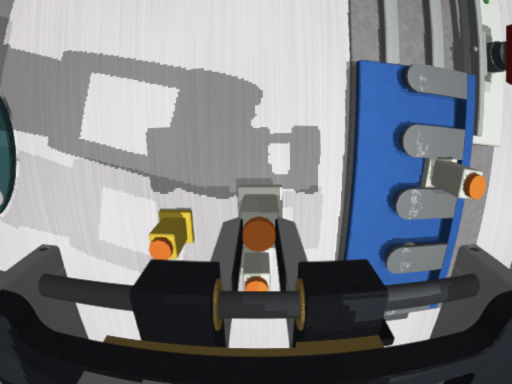

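```bash
python3 -m handwheel '[{"tx":3.5,"ty":-1,"tz":0,"ax":0,"ay":0,"az":-0.1},{"tx":7,"ty":-2,"tz":0,"ax":0,"ay":0,"az":-0.1},{"tx":10.3,"ty":-3.5,"tz":0,"ax":0,"ay":0,"az":-0.1},{"tx":10.3,"ty":-3.5,"tz":-1.5,"ax":0,"ay":0,"az":-0.1},{"tx":10.3,"ty":-3.5,"tz":-2.6,"ax":0,"ay":0,"az":-0.1},{"tx":10.3,"ty":-3.5,"tz":-2.6,"ax":0,"ay":0,"az":-0.1},{"tx":10.3,"ty":-3.5,"tz":-2.6,"ax":0,"ay":0,"az":-0.1},{"tx":10.3,"ty":-3.5,"tz":-2.6,"ax":0,"ay":0,"az":-0.1}]'
python3 - <<'E'
from ov import *
from scipy.spatial.transform import Rotation as R
o=st(); z=R.from_euler('xyz',o['tool_rot']).as_matrix()[:,2]; print(np.degrees(np.arctan2(z[1],z[0])))
f=manip.grab_frame('wrist'); overlay('wrist',f,(596,-156),-0.0148,(120,60,470,340),2,'ov7')
E
```

```text
clock: 32.65
eef_pos: [519.2, -94.8, 73.7]
tool_rot: [2.839, 1.569, 2.824]
ft_force: [-0.3, -0.7, -0.8]
opening: 0.216
t 32.65 p [519.2 -94.8  73.7] rot [2.8395 1.5691 2.8235] F [-0.3 -0.7 -0.8] op 0.216
-0.9154821416172108
```

View pics/ov7.png

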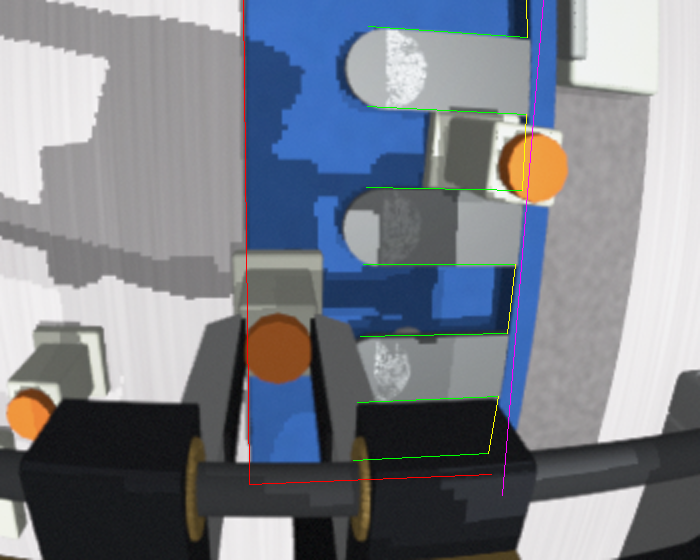

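```bash
python3 -m handwheel '[{"tx":1.2,"ty":-0.03,"tz":0,"ax":0,"ay":0,"az":0},{"tx":2.2,"ty":-0.05,"tz":0,"ax":0,"ay":0,"az":0},{"tx":2.8,"ty":-0.06,"tz":0,"ax":0,"ay":0,"az":0},{"tx":3.3,"ty":-0.07,"tz":0,"ax":0,"ay":0,"az":0},{"tx":3.8,"ty":-0.08,"tz":0,"ax":0,"ay":0,"az":0}]'; python3 -m handwheel '[{"tx":0.5,"ty":-0.01,"tz":0,"ax":0,"ay":0,"az":0},{"tx":1,"ty":-0.01,"tz":0,"ax":0,"ay":0,"az":0},{"tx":1.5,"ty":-0.02,"tz":0,"ax":0,"ay":0,"az":0},{"tx":2,"ty":-0.03,"tz":0,"ax":0,"ay":0,"az":0},{"tx":2.4,"ty":-0.04,"tz":0,"ax":0,"ay":0,"az":0}]'; python3 -m handwheel '[{"tx":0.5,"ty":-0.01,"tz":0,"ax":0,"ay":0,"az":0},{"tx":1,"ty":-0.01,"tz":0,"ax":0,"ay":0,"az":0},{"tx":1.4,"ty":-0.01,"tz":0,"ax":0,"ay":0,"az":0},{"tx":1.7,"ty":-0.01,"tz":0,"ax":0,"ay":0,"az":0},{"tx":1.9,"ty":-0.01,"tz":0,"ax":0,"ay":0,"az":0},{"tx":1.9,"ty":-0.01,"tz":0,"ax":0,"ay":0,"az":0},{"tx":1.9,"ty":-0.01,"tz":0,"ax":0,"ay":0,"az":0}]'
```

```text
clock: 33.2
eef_pos: [556.8, -95.6, 73.3]
tool_rot: [2.97, 1.565, 2.954]
ft_force: [-4.4, 0.3, -1.0]
opening: 0.219
clock: 33.7
eef_pos: [583.2, -96.4, 74.5]
tool_rot: [0.557, 1.57, 0.541]
ft_force: [-2.6, 1.7, -0.2]
opening: 0.215
clock: 34.4
eef_pos: [598.9, -97.0, 75.0]
tool_rot: [-3.022, 1.565, -3.038]
ft_force: [-8.8, -0.7, 5.2]
opening: 0.22
```

```bash
python3 -m handwheel '[{"tx":0,"ty":0,"tz":0,"ax":0,"ay":0,"az":0},{"tx":0,"ty":0,"tz":0,"ax":0,"ay":0,"az":0},{"tx":0,"ty":0,"tz":0,"ax":0,"ay":0,"az":0},{"tx":0,"ty":0,"tz":4,"ax":0,"ay":0,"az":0},{"tx":-1,"ty":0,"tz":8,"ax":0,"ay":0,"az":0},{"tx":-4,"ty":0,"tz":9,"ax":0,"ay":0,"az":0},{"tx":-4,"ty":0,"tz":9,"ax":0,"ay":0,"az":0},{"tx":-4,"ty":0,"tz":9,"ax":0,"ay":0,"az":0}]' 0.2
python3 - <<'E'
from ov import *
from caps import caps
o=st()
f=manip.grab_frame('wrist'); overlay('wrist',f,(596,-156),-0.0148,(120,60,470,340),2,'ov8')
for x in caps(f,zc=96): print(x)
for x in caps(f,zc=63): print(x)
E
```

```text
clock: 35.2
eef_pos: [562.1, -96.7, 164.8]
tool_rot: [-0.168, 1.568, -0.184]
ft_force: [-0.9, -0.5, -0.8]
opening: 0.598
t 35.2 p [562.1 -96.7 164.8] rot [-0.1677  1.5685 -0.1843] F [-0.9 -0.5 -0.8] op 0.598
(array([301.3, 129.7]), np.int32(329), array([600.2, -37.5,  96. ]))
(array([299.2, 194.1]), np.int32(398), array([599. , -96.7,  96. ]))
(array([ 66. , 192.8]), np.int32(213), array([354.7, -91.8,  96. ]))
(array([130.2, 225.2]), np.int32(234), array([ 430.1, -127. ,   96. ]))
(array([263.1, 342.5]), np.int32(188), array([ 563.6, -280.2,   96. ]))
(array([301.3, 129.7]), np.int32(329), array([604.9, -39.6,  63. ]))
(array([299.2, 194.1]), np.int32(398), array([ 603.6, -106.3,   63. ]))
(array([ 66. , 192.8]), np.int32(213), array([ 328.5, -100.8,   63. ]))
(array([130.2, 225.2]), np.int32(234), array([ 413.5, -140.4,   63. ]))
(array([263.1, 342.5]), np.int32(188), array([ 563.8, -312.8,   63. ]))
```

View pics/ov8.png

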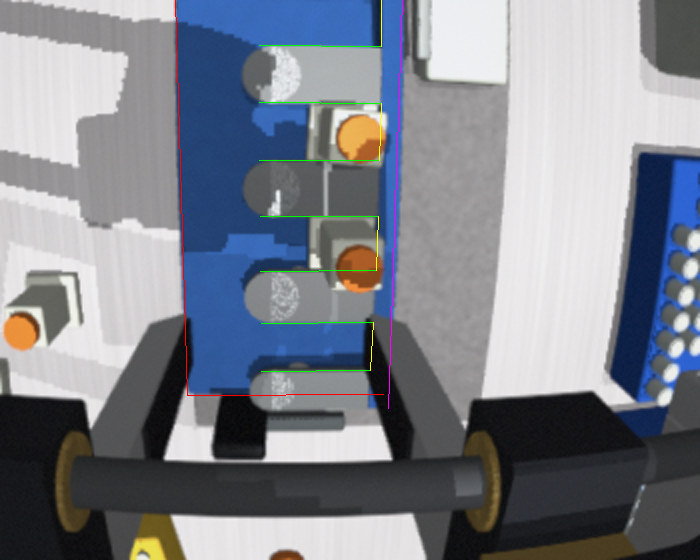

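```bash
python3 -m handwheel '[{"tx":-4,"ty":-1,"tz":0,"ax":0,"ay":0,"az":0},{"tx":-8,"ty":-2,"tz":0,"ax":0,"ay":0,"az":0},{"tx":-12,"ty":-4,"tz":-1,"ax":0,"ay":0,"az":0},{"tx":-15,"ty":-4.4,"tz":-3,"ax":0,"ay":0,"az":0},{"tx":-15,"ty":-4.4,"tz":-4.5,"ax":0,"ay":0,"az":0},{"tx":-15,"ty":-4.4,"tz":-4.5,"ax":0,"ay":0,"az":0},{"tx":-15,"ty":-4.4,"tz":-4.5,"ax":0,"ay":0,"az":0},{"tx":-15,"ty":-4.4,"tz":-4.5,"ax":0,"ay":0,"az":0}]' 0.4
python3 - <<'E'
from caps import *
from scipy.spatial.transform import Rotation as R
o=st(); z=R.from_euler('xyz',o['tool_rot']).as_matrix()[:,2]; print(np.degrees(np.arctan2(z[1],z[0])))
f=snap('wrist','w11')
for x in caps(f): print(x)
E
```

```text
clock: 36.05
eef_pos: [412.8, -140.8, 120.0]
tool_rot: [-0.278, 1.57, -0.294]
ft_force: [0.1, 0.1, -0.0]
opening: 0.7
t 36.05 p [ 412.8 -140.8  120. ] rot [-0.2778  1.5698 -0.2935] F [ 0.1  0.1 -0. ] op 0.7
-0.9021534468345583
(array([471.3,  90.2]), np.int32(331), array([628.1, -33. ,  63. ]))
(array([162.1, 156.8]), np.int32(464), array([ 327.4, -101.5,   63. ]))
(array([467.5, 157.3]), np.int32(337), array([ 627.9, -102.2,   63. ]))
(array([259.2, 198.7]), np.int32(443), array([ 412.9, -141.4,   63. ]))
```

View pics/w11.png

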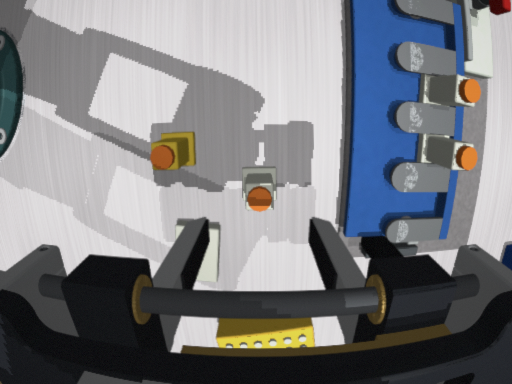

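```bash
python3 -m handwheel '[{"tx":0,"ty":-0.05,"tz":-4,"ax":0,"ay":0,"az":0},{"tx":0,"ty":-0.05,"tz":-7.9,"ax":0,"ay":0,"az":0},{"tx":0,"ty":-0.05,"tz":-7.9,"ax":0,"ay":0,"az":0},{"tx":0,"ty":-0.05,"tz":-7.9,"ax":0,"ay":0,"az":0},{"tx":0,"ty":-0.05,"tz":-7.9,"ax":0,"ay":0,"az":0}]';  python3 -m handwheel '[{"tx":0,"ty":0,"tz":0,"ax":0,"ay":0,"az":0},{"tx":0,"ty":0,"tz":0,"ax":0,"ay":0,"az":0},{"tx":0,"ty":0,"tz":0,"ax":0,"ay":0,"az":0},{"tx":0,"ty":0,"tz":0,"ax":0,"ay":0,"az":0},{"tx":0,"ty":0,"tz":0,"ax":0,"ay":0,"az":0},{"tx":0,"ty":0,"tz":0,"ax":0,"ay":0,"az":0},{"tx":0,"ty":0,"tz":0,"ax":0,"ay":0,"az":0}]' -1 40;  python3 -m handwheel '[{"tx":0,"ty":0,"tz":3,"ax":0,"ay":0,"az":0},{"tx":0,"ty":0,"tz":6,"ax":0,"ay":0,"az":0},{"tx":0,"ty":0,"tz":6,"ax":0,"ay":0,"az":0},{"tx":0,"ty":0,"tz":6,"ax":0,"ay":0,"az":0},{"tx":0,"ty":0,"tz":6,"ax":0,"ay":0,"az":0}]'
python3 - <<'E'
from caps import *
from scipy.spatial.transform import Rotation as R
o=st(); z=R.from_euler('xyz',o['tool_rot']).as_matrix()[:,2]; print(np.degrees(np.arctan2(z[1],z[0])))
f=snap('wrist','w12')
for x in caps(f,zc=125): print(x)
E
```

```text
clock: 36.6
eef_pos: [413.6, -141.9, 43.0]
tool_rot: [-0.428, 1.566, -0.444]
ft_force: [0.2, 0.0, -0.1]
opening: 0.703
clock: 37.3
eef_pos: [412.5, -141.4, 41.1]
tool_rot: [-0.242, 1.568, -0.258]
ft_force: [1.8, 0.4, 2.1]
opening: 0.22
clock: 37.8
eef_pos: [410.4, -140.6, 98.6]
tool_rot: [2.721, 1.567, 2.705]
ft_force: [-0.1, -1.2, -0.1]
opening: 0.216
t 37.8 p [ 410.4 -140.6   98.6] rot [2.7213 1.5674 2.7048] F [-0.1 -1.2 -0.1] op 0.216
-0.9423639020246933
(array([489. ,  90.2]), np.int32(351), array([571.9, -41. , 125. ]))
(array([157.2, 161.1]), np.int32(543), array([350.1, -91.5, 125. ]))
(array([484.6, 162. ]), np.int32(369), array([571.7, -92.3, 125. ]))
(array([258.5, 233.3]), np.int32(874), array([ 409.8, -137.9,  125. ]))
```

View pics/w12.png

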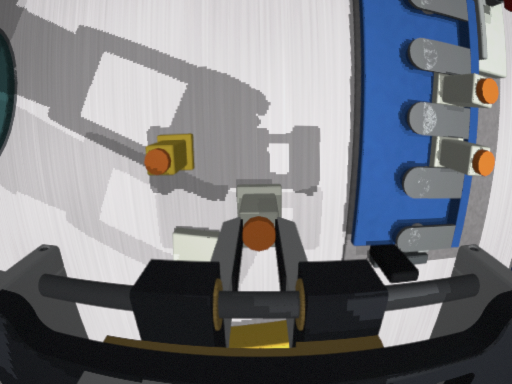

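```bash
python3 -m handwheel '[{"tx":3.5,"ty":-0.5,"tz":0,"ax":0,"ay":0,"az":0},{"tx":7,"ty":-1,"tz":0,"ax":0,"ay":0,"az":0},{"tx":11,"ty":-1.4,"tz":0,"ax":0,"ay":0,"az":0},{"tx":11,"ty":-1.4,"tz":-1.5,"ax":0,"ay":0,"az":0},{"tx":11,"ty":-1.4,"tz":-2.6,"ax":0,"ay":0,"az":0},{"tx":11,"ty":-1.4,"tz":-2.6,"ax":0,"ay":0,"az":0},{"tx":11,"ty":-1.4,"tz":-2.6,"ax":0,"ay":0,"az":0},{"tx":11,"ty":-1.4,"tz":-2.6,"ax":0,"ay":0,"az":0}]'
python3 - <<'E'
from ov import *
from scipy.spatial.transform import Rotation as R
o=st(); z=R.from_euler('xyz',o['tool_rot']).as_matrix()[:,2]; print(np.degrees(np.arctan2(z[1],z[0])))
f=manip.grab_frame('wrist'); overlay('wrist',f,(596,-156),-0.0148,(120,60,470,340),2,'ov9')
E
```

```text
clock: 38.65
eef_pos: [520.1, -154.8, 73.5]
tool_rot: [2.82, 1.569, 2.804]
ft_force: [-1.0, -0.2, -0.4]
opening: 0.22
t 38.65 p [ 520.1 -154.8   73.5] rot [2.8203 1.5688 2.8036] F [-1.  -0.2 -0.4] op 0.22
-0.9591077820148313
```

View pics/ov9.png

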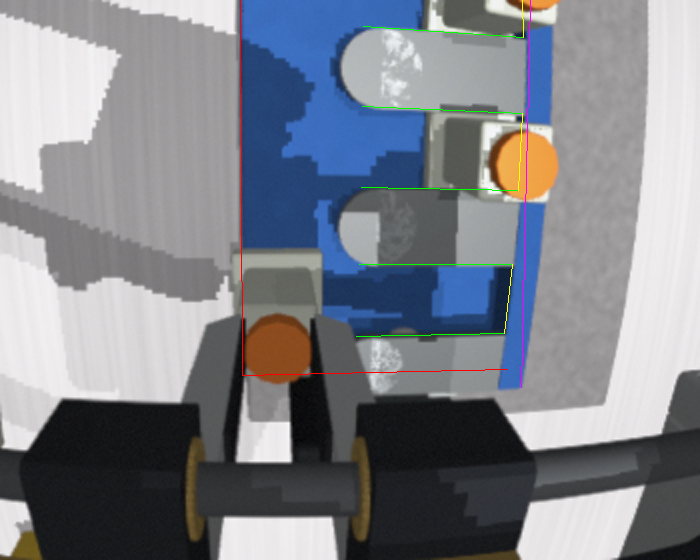

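```bash
python3 -m handwheel '[{"tx":1.2,"ty":-0.03,"tz":0,"ax":0,"ay":0,"az":0},{"tx":2.2,"ty":-0.05,"tz":0,"ax":0,"ay":0,"az":0},{"tx":2.8,"ty":-0.06,"tz":0,"ax":0,"ay":0,"az":0},{"tx":3.3,"ty":-0.07,"tz":0,"ax":0,"ay":0,"az":0},{"tx":3.8,"ty":-0.08,"tz":0,"ax":0,"ay":0,"az":0}]'; python3 -m handwheel '[{"tx":0.5,"ty":-0.01,"tz":0,"ax":0,"ay":0,"az":0},{"tx":1,"ty":-0.01,"tz":0,"ax":0,"ay":0,"az":0},{"tx":1.5,"ty":-0.02,"tz":0,"ax":0,"ay":0,"az":0},{"tx":2,"ty":-0.03,"tz":0,"ax":0,"ay":0,"az":0},{"tx":2.4,"ty":-0.04,"tz":0,"ax":0,"ay":0,"az":0}]'; python3 -m handwheel '[{"tx":0.5,"ty":-0.01,"tz":0,"ax":0,"ay":0,"az":0},{"tx":1,"ty":-0.01,"tz":0,"ax":0,"ay":0,"az":0},{"tx":1.4,"ty":-0.01,"tz":0,"ax":0,"ay":0,"az":0},{"tx":1.7,"ty":-0.01,"tz":0,"ax":0,"ay":0,"az":0},{"tx":1.8,"ty":-0.01,"tz":0,"ax":0,"ay":0,"az":0},{"tx":1.8,"ty":-0.01,"tz":0,"ax":0,"ay":0,"az":0},{"tx":1.8,"ty":-0.01,"tz":0,"ax":0,"ay":0,"az":0}]'
```

```text
clock: 39.2
eef_pos: [558.2, -155.8, 73.3]
tool_rot: [3.029, 1.566, 3.012]
ft_force: [-3.1, -0.3, -1.0]
opening: 0.213
clock: 39.7
eef_pos: [584.2, -156.2, 74.5]
tool_rot: [0.295, 1.57, 0.279]
ft_force: [-3.2, 0.4, -0.6]
opening: 0.219
clock: 40.4
eef_pos: [598.4, -156.2, 74.4]
tool_rot: [3.07, 1.563, 3.053]
ft_force: [-8.8, 0.4, 4.6]
opening: 0.224
```

```bash
python3 -m handwheel '[{"tx":0,"ty":0,"tz":0,"ax":0,"ay":0,"az":0},{"tx":0,"ty":0,"tz":0,"ax":0,"ay":0,"az":0},{"tx":0,"ty":0,"tz":0,"ax":0,"ay":0,"az":0},{"tx":0,"ty":0,"tz":4,"ax":0,"ay":0,"az":0},{"tx":-1,"ty":0,"tz":8,"ax":0,"ay":0,"az":0},{"tx":-4,"ty":0,"tz":9,"ax":0,"ay":0,"az":0},{"tx":-4,"ty":0,"tz":9,"ax":0,"ay":0,"az":0},{"tx":-4,"ty":0,"tz":9,"ax":0,"ay":0,"az":0}]' 0.2
python3 - <<'E'
from ov import *
from caps import caps
o=st()
f=manip.grab_frame('wrist'); overlay('wrist',f,(596,-156),-0.0148,(120,60,470,340),2,'ov10')
for x in caps(f,zc=96): print(x)
E
```

```text
clock: 41.2
eef_pos: [562.2, -156.5, 165.0]
tool_rot: [-0.195, 1.568, -0.212]
ft_force: [0.3, -0.2, -0.8]
opening: 0.599
t 41.2 p [ 562.2 -156.5  165. ] rot [-0.1953  1.5683 -0.212 ] F [ 0.3 -0.2 -0.8] op 0.599
(array([299.1,  62.8]), np.int32(425), array([598.9, -37.3,  96. ]))
(array([297.2, 129. ]), np.int32(403), array([596.6, -96.6,  96. ]))
(array([ 59.2, 144.2]), np.int32(232), array([354.6, -98.9,  96. ]))
(array([299. , 193.2]), np.int32(397), array([ 598.8, -155.6,   96. ]))
(array([262.7, 320.2]), np.int32(82), array([ 563.5, -303.6,   96. ]))
```

View pics/ov10.png

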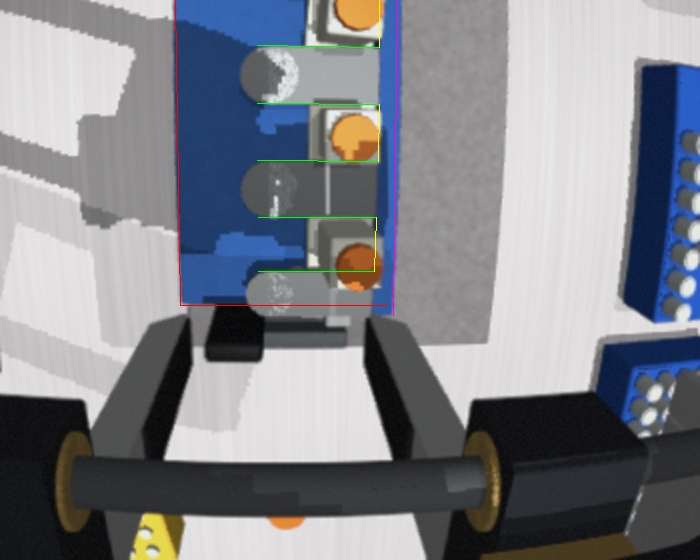

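```bash
python3 -m handwheel '[{"tx":1.5,"ty":2,"tz":0,"ax":0,"ay":0,"az":0},{"tx":3.5,"ty":6,"tz":0,"ax":0,"ay":0,"az":0},{"tx":3.5,"ty":6,"tz":0,"ax":0,"ay":0,"az":0},{"tx":3.5,"ty":6,"tz":0,"ax":0,"ay":0,"az":0},{"tx":3.5,"ty":6,"tz":0,"ax":0,"ay":0,"az":0}]' 0.4
python3 - <<'E'
from ov import *
from caps import caps
o=st()
f=manip.grab_frame('wrist'); overlay('wrist',f,(596,-156),-0.0148,(180,60,380,260),4,'ov11')
snap('wrist','w13',(180,60,380,260),4)
for x in caps(f,zc=96): print(x)
E
```

```text
clock: 41.75
eef_pos: [596.4, -96.8, 163.1]
tool_rot: [-3.132, 1.569, 3.135]
ft_force: [-0.4, -0.0, -0.2]
opening: 0.701
t 41.75 p [596.4 -96.8 163.1] rot [-3.1319  1.569   3.1348] F [-0.4 -0.  -0.2] op 0.701
(array([258.7, 132.7]), np.int32(144), array([596.8, -40.5,  96. ]))
(array([260.4, 194. ]), np.int32(408), array([597.3, -96.7,  96. ]))
(array([ 46.2, 193.1]), np.int32(193), array([358.5, -92.2,  96. ]))
(array([263.6, 252.2]), np.int32(351), array([ 599.5, -156.5,   96. ]))
(array([242., 343.]), np.int32(181), array([ 572.6, -281.7,   96. ]))
```

View pics/w13.png

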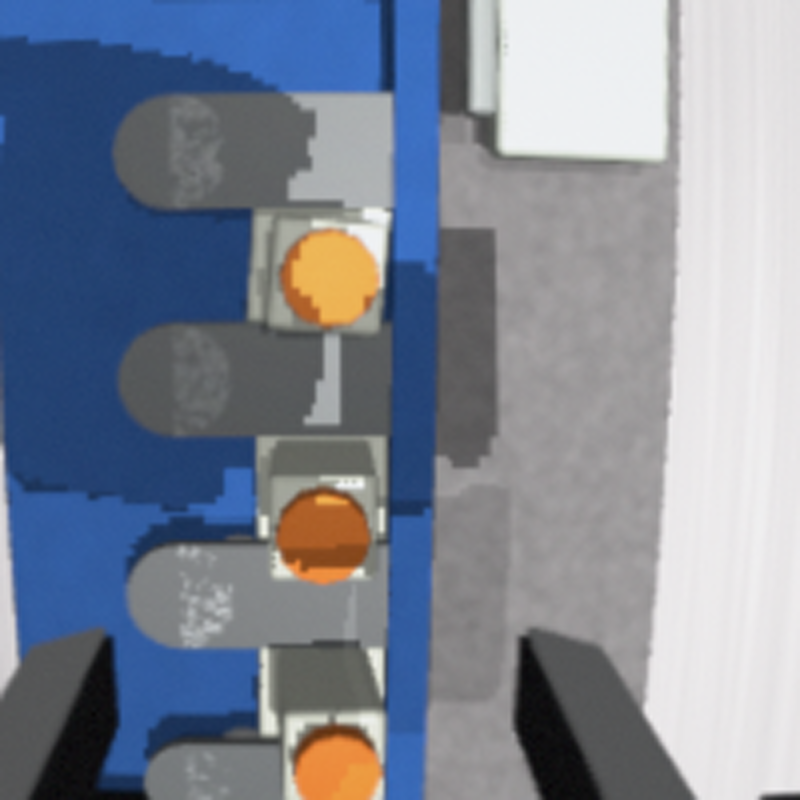

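Run:
```python
from h import *
F=lambda x,y,z:px('wrist',(180+(x+.5)/4-.5,60+(y+.5)/4-.5),z).round(1)
print('wall3',F(392,270,50),F(392,270,42),'wall2',F(388,480,50),'wall1',F(385,690,50))
print('foot left3',F(250,215,42),F(248,320,42),'2',F(258,440,42),F(258,530,42), '1',F(260,650,42))
print('foot right3',F(390,215,42),'2',F(387,440,42),'1',F(384,655,42))
```

```text
wall3 [616.4 -38.4  50. ] [616.9 -38.8  42. ] wall2 [615.  -94.3  50. ] wall1 [ 614.1 -155.1   50. ]
foot left3 [579.6 -23.5  42. ] [578.4 -51.6  42. ] 2 [580.1 -84.4  42. ] [ 579.4 -109.7   42. ] 1 [ 578.8 -145.4   42. ]
foot right3 [616.5 -24.1  42. ] 2 [615.2 -85.   42. ] 1 [ 614.2 -147.6   42. ]
```

```bash
python3 -m handwheel '[{"tx":0.1,"ty":4,"tz":0,"ax":0,"ay":0,"az":0},{"tx":0.1,"ty":6.05,"tz":0,"ax":0,"ay":0,"az":0},{"tx":0.1,"ty":6.05,"tz":0,"ax":0,"ay":0,"az":0},{"tx":0.1,"ty":6.05,"tz":0,"ax":0,"ay":0,"az":0},{"tx":0.1,"ty":6.05,"tz":0,"ax":0,"ay":0,"az":0}]' 0.4
python3 - <<'E'
from ov import *
from caps import caps
o=st()
f=snap('wrist','w14',(180,60,380,260),4)
for x in caps(f,zc=96): print(x)
E
```

```text
clock: 42.35
eef_pos: [597.5, -37.4, 164.4]
tool_rot: [-1.418, 1.57, -1.436]
ft_force: [0.5, -0.4, 0.4]
opening: 0.698
t 42.35 p [597.5 -37.4 164.4] rot [-1.4177  1.5701 -1.4357] F [ 0.5 -0.4  0.4] op 0.698
(array([90.3,  9.7]), np.int32(229), array([433.5, 155.5,  96. ]))
(array([261.4, 193.8]), np.int32(406), array([599.6, -36.8,  96. ]))
(array([ 55.3, 236.4]), np.int32(172), array([359. , -84.8,  96. ]))
(array([259.8, 250.7]), np.int32(348), array([597.1, -95.2,  96. ]))
```

View pics/w14.png

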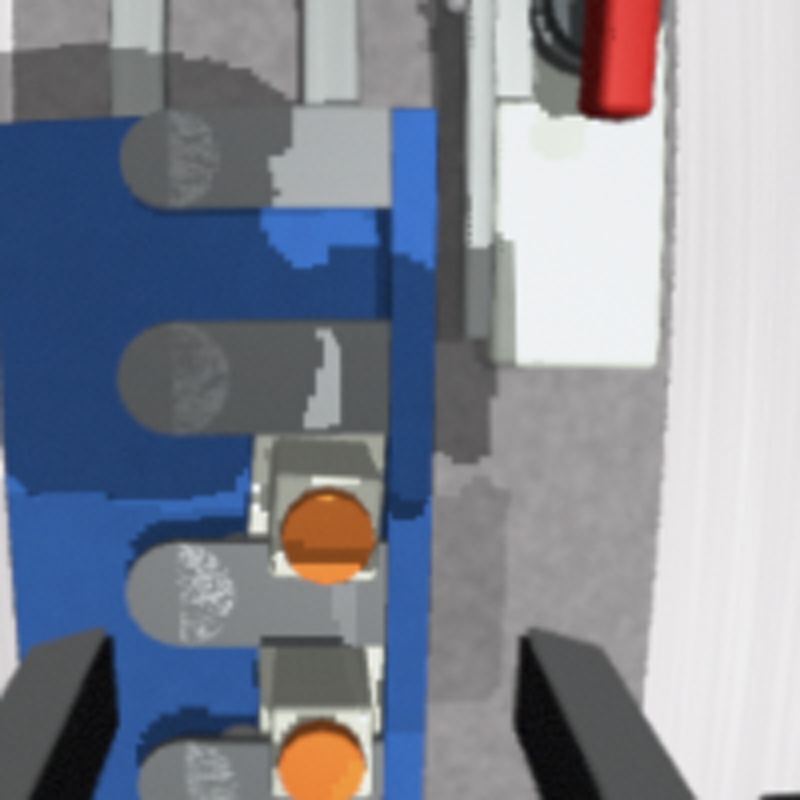

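```bash
python3 -m handwheel '[{"tx":0.1,"ty":0.1,"tz":-4,"ax":0,"ay":0,"az":0},{"tx":0.1,"ty":0.1,"tz":-8,"ax":0,"ay":0,"az":0},{"tx":0.1,"ty":0.1,"tz":-9.2,"ax":0,"ay":0,"az":0},{"tx":0.1,"ty":0.1,"tz":-9.2,"ax":0,"ay":0,"az":0},{"tx":0.1,"ty":0.1,"tz":-9.2,"ax":0,"ay":0,"az":0},{"tx":0.1,"ty":0.1,"tz":-9.2,"ax":0,"ay":0,"az":0}]';python3 -m handwheel '[{"tx":0,"ty":0,"tz":0,"ax":0,"ay":0,"az":0},{"tx":0,"ty":0,"tz":0,"ax":0,"ay":0,"az":0},{"tx":0,"ty":0,"tz":0,"ax":0,"ay":0,"az":0},{"tx":0,"ty":0,"tz":0,"ax":0,"ay":0,"az":0},{"tx":0,"ty":0,"tz":0,"ax":0,"ay":0,"az":0},{"tx":0,"ty":0,"tz":0,"ax":0,"ay":0,"az":0}]' -1 40
```

```text
clock: 43.0
eef_pos: [600.5, -35.4, 75.3]
tool_rot: [-0.13, 1.566, -0.147]
ft_force: [0.2, 0.4, -0.9]
opening: 0.698
clock: 43.6
eef_pos: [598.6, -35.0, 72.8]
tool_rot: [-0.744, 1.57, -0.76]
ft_force: [-0.8, 0.2, 2.1]
opening: 0.229
```

```bash
python3 -m handwheel '[{"tx":0.1,"ty":-0.05,"tz":-0.1,"ax":0,"ay":0,"az":0},{"tx":0.2,"ty":-0.05,"tz":-0.2,"ax":0,"ay":0,"az":0},{"tx":0.3,"ty":-0.05,"tz":-0.2,"ax":0,"ay":0,"az":0},{"tx":0.3,"ty":-0.05,"tz":-0.2,"ax":0,"ay":0,"az":0}]'; python3 -m handwheel '[{"tx":0,"ty":0,"tz":0,"ax":0,"ay":0,"az":0},{"tx":-0.3,"ty":0,"tz":0,"ax":0,"ay":0,"az":0},{"tx":-0.3,"ty":0,"tz":0,"ax":0,"ay":0,"az":0}]'
```

```text
clock: 44.0
eef_pos: [599.3, -35.2, 72.9]
tool_rot: [3.098, 1.566, 3.082]
ft_force: [-9.1, 1.1, 12.1]
opening: 0.216
clock: 44.3
eef_pos: [598.5, -35.1, 72.7]
tool_rot: [0.367, 1.57, 0.351]
ft_force: [-3.9, 1.3, 8.3]
opening: 0.221
```

```bash
python3 -m handwheel '[{"tx":0,"ty":0,"tz":0.15,"ax":0,"ay":0,"az":0},{"tx":0,"ty":0,"tz":0.15,"ax":0,"ay":0,"az":0}]'; python3 -m handwheel '[{"tx":0,"ty":0,"tz":0,"ax":0,"ay":0,"az":0},{"tx":0,"ty":0,"tz":0,"ax":0,"ay":0,"az":0},{"tx":0,"ty":0,"tz":0,"ax":0,"ay":0,"az":0},{"tx":0,"ty":0,"tz":4,"ax":0,"ay":0,"az":0},{"tx":0,"ty":0,"tz":8,"ax":0,"ay":0,"az":0},{"tx":0,"ty":0,"tz":9,"ax":0,"ay":0,"az":0},{"tx":0,"ty":0,"tz":9,"ax":0,"ay":0,"az":0},{"tx":0,"ty":0,"tz":9,"ax":0,"ay":0,"az":0}]' 0.2
python3 - <<'E'
from ov import *
from caps import caps
o=st()
f=snap('wrist','w15',(180,60,380,260),4)
for x in caps(f,zc=96): print(x)
E
```

```text
clock: 44.5
eef_pos: [598.5, -35.1, 72.7]
tool_rot: [1.025, 1.57, 1.009]
ft_force: [-3.1, 1.3, 4.8]
opening: 0.218
clock: 45.3
eef_pos: [597.6, -35.5, 159.6]
tool_rot: [3.094, 1.567, 3.078]
ft_force: [0.3, 0.0, -0.6]
opening: 0.601
t 45.3 p [597.6 -35.5 159.6] rot [3.0942 1.5672 3.0776] F [ 0.3  0.  -0.6] op 0.601
(array([89., 10.]), np.int32(230), array([433.8, 155.3,  96. ]))
(array([254.9, 198. ]), np.int32(424), array([592.9, -37. ,  96. ]))
(array([ 53.9, 238.3]), np.int32(165), array([359.4, -83.6,  96. ]))
(array([259.9, 254.6]), np.int32(357), array([596.6, -94.7,  96. ]))
```

View pics/w15.png

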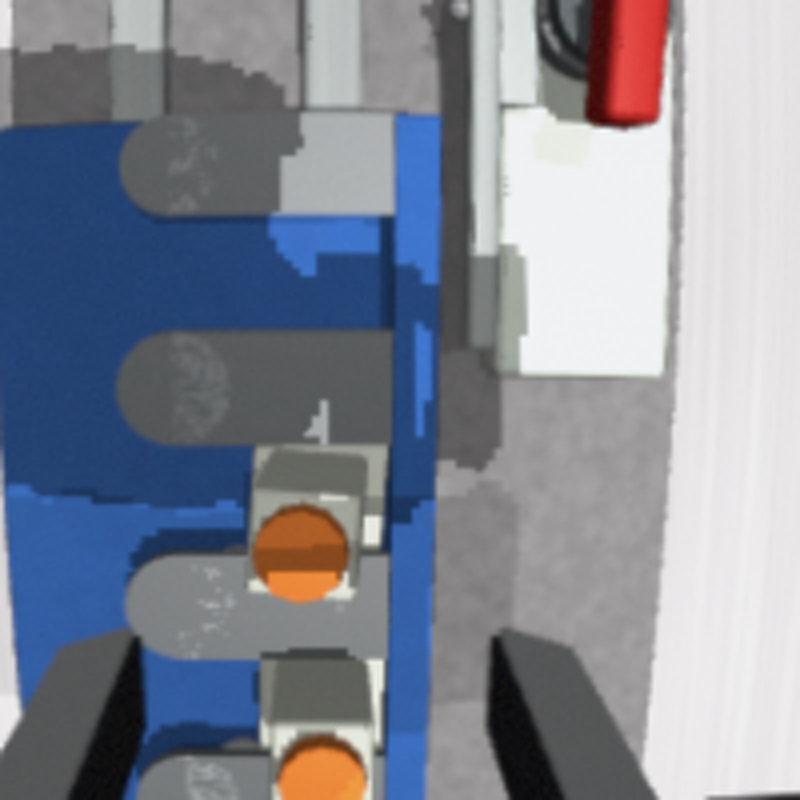

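```bash
python3 -m handwheel '[{"tx":0,"ty":0,"tz":0,"ax":0,"ay":0,"az":0},{"tx":0,"ty":0,"tz":0,"ax":0,"ay":0,"az":0},{"tx":0,"ty":0,"tz":0,"ax":0,"ay":0,"az":0}]'
python3 - <<'E'
from ov import *
from caps import caps
o=st()
f=snap('wrist','w16',(180,60,380,260),4)
for x in caps(f,zc=96): print(x)
f=snap('scene','s16',(150,190,330,290),4)
E
```

```text
clock: 45.65
eef_pos: [598.1, -35.4, 160.8]
tool_rot: [3.022, 1.569, 3.006]
ft_force: [-0.0, 0.2, -0.3]
opening: 0.598
t 45.65 p [598.1 -35.4 160.8] rot [3.0225 1.569  3.006 ] F [-0.   0.2 -0.3] op 0.598
(array([88.9, 10.4]), np.int32(230), array([434.1, 155.5,  96. ]))
(array([254. , 197.8]), np.int32(421), array([593.4, -37.5,  96. ]))
(array([ 53.9, 238. ]), np.int32(169), array([359.5, -84. ,  96. ]))
(array([259.3, 254.2]), np.int32(349), array([597.4, -95.4,  96. ]))
```

View pics/w16.png

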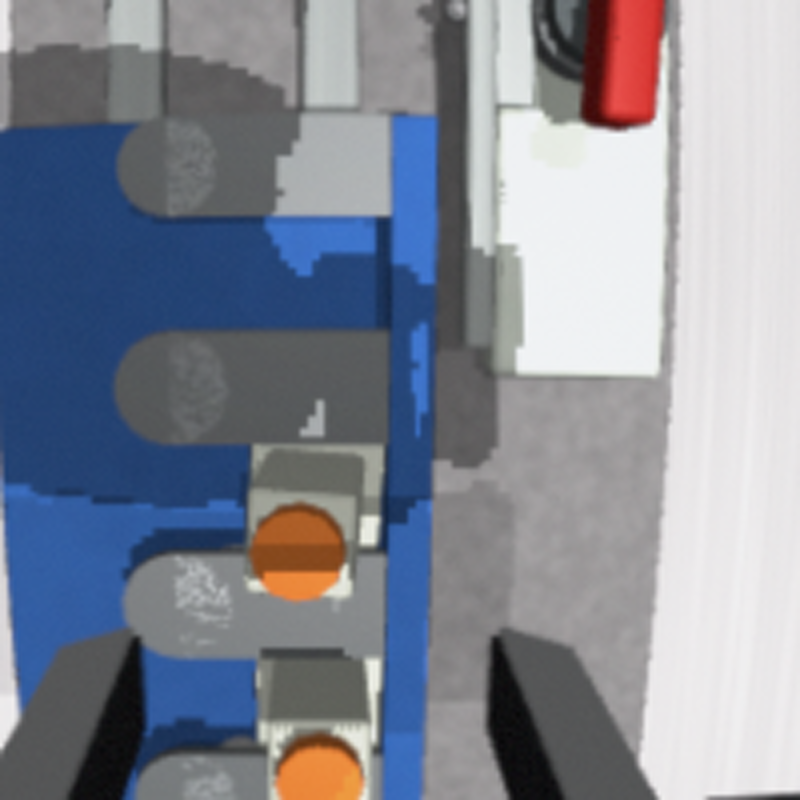

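View pics/s16.png

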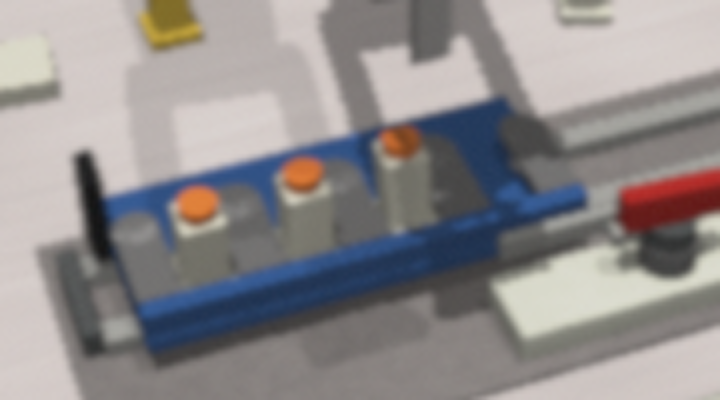

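```bash
python3 -m handwheel '[{"tx":0,"ty":-0.1,"tz":-4,"ax":0,"ay":0,"az":0},{"tx":0,"ty":-0.1,"tz":-8,"ax":0,"ay":0,"az":0},{"tx":0,"ty":-0.1,"tz":-8.6,"ax":0,"ay":0,"az":0},{"tx":0,"ty":-0.1,"tz":-8.6,"ax":0,"ay":0,"az":0},{"tx":0,"ty":-0.1,"tz":-8.6,"ax":0,"ay":0,"az":0},{"tx":0,"ty":-0.1,"tz":-8.6,"ax":0,"ay":0,"az":0}]';python3 -m handwheel '[{"tx":0,"ty":0,"tz":0,"ax":0,"ay":0,"az":0},{"tx":0,"ty":0,"tz":0,"ax":0,"ay":0,"az":0},{"tx":0,"ty":0,"tz":0,"ax":0,"ay":0,"az":0},{"tx":0,"ty":0,"tz":0,"ax":0,"ay":0,"az":0}]' -0.25 20
```

```text
clock: 46.35
eef_pos: [600.5, -36.7, 78.9]
tool_rot: [-0.131, 1.566, -0.148]
ft_force: [-0.4, 0.5, -0.5]
opening: 0.602
clock: 46.75
eef_pos: [598.7, -36.4, 76.1]
tool_rot: [-0.084, 1.57, -0.101]
ft_force: [-0.2, 0.2, 0.3]
opening: 0.377
```

```bash
python3 -m handwheel '[{"tx":0.2,"ty":0,"tz":0,"ax":0,"ay":0,"az":0},{"tx":0.3,"ty":0,"tz":0,"ax":0,"ay":0,"az":0},{"tx":0.3,"ty":0,"tz":0,"ax":0,"ay":0,"az":0}]'; python3 -m handwheel '[{"tx":0.1,"ty":0,"tz":0,"ax":0,"ay":0,"az":0},{"tx":0.2,"ty":0,"tz":0,"ax":0,"ay":0,"az":0},{"tx":0.2,"ty":0,"tz":0,"ax":0,"ay":0,"az":0}]'
python3 - <<'E'
from caps import *
f=snap('wrist','w17',(180,100,380,300),4)
E
```

```text
clock: 47.05
eef_pos: [601.7, -36.4, 75.8]
tool_rot: [-2.878, 1.571, -2.895]
ft_force: [0.2, -0.5, 0.0]
opening: 0.373
clock: 47.35
eef_pos: [603.7, -36.4, 75.8]
tool_rot: [0.498, 1.571, 0.481]
ft_force: [-0.4, 0.1, 0.1]
opening: 0.373
```

View pics/w17.png

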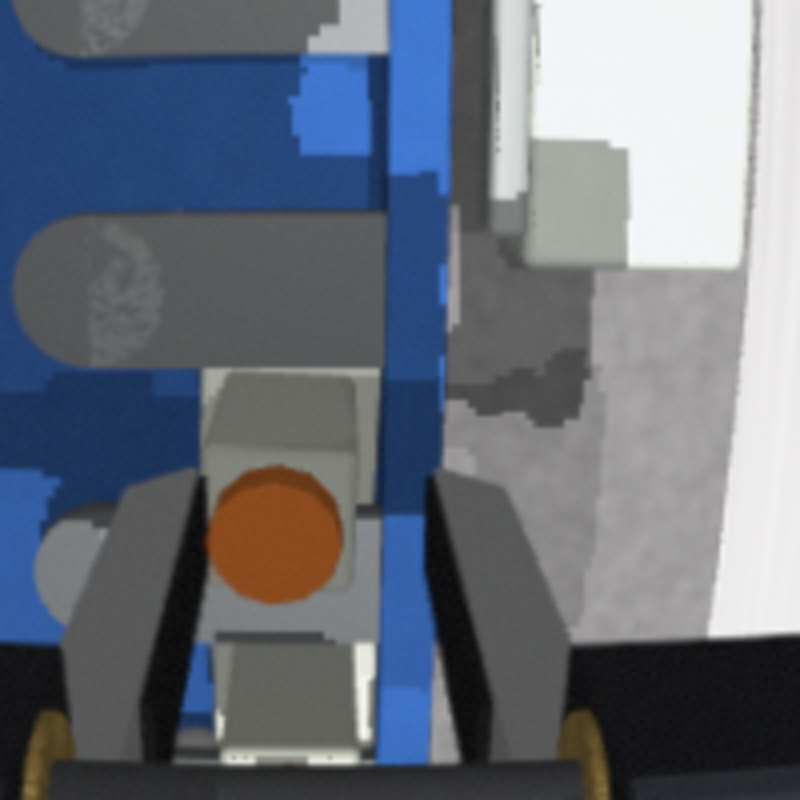

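```bash
python3 -m handwheel '[{"tx":0.1,"ty":0,"tz":0,"ax":0,"ay":0,"az":0},{"tx":0.2,"ty":0,"tz":0,"ax":0,"ay":0,"az":0},{"tx":0.2,"ty":0,"tz":0,"ax":0,"ay":0,"az":0}]'; python3 -m handwheel '[{"tx":0.1,"ty":0,"tz":0,"ax":0,"ay":0,"az":0},{"tx":0.2,"ty":0,"tz":0,"ax":0,"ay":0,"az":0},{"tx":0.2,"ty":0,"tz":0,"ax":0,"ay":0,"az":0}]';python3 -m handwheel '[{"tx":0.1,"ty":0,"tz":0,"ax":0,"ay":0,"az":0},{"tx":0.15,"ty":0,"tz":0,"ax":0,"ay":0,"az":0},{"tx":0.15,"ty":0,"tz":0,"ax":0,"ay":0,"az":0}]';  python3 - <<'E'
from caps import *
f=snap('wrist','w18',(180,100,380,300),4)
E
```

```text
clock: 47.7
eef_pos: [605.8, -36.4, 75.9]
tool_rot: [0.164, 1.57, 0.148]
ft_force: [0.3, -0.7, -0.3]
opening: 0.376
clock: 48.0
eef_pos: [607.7, -36.4, 76.0]
tool_rot: [0.127, 1.571, 0.111]
ft_force: [-0.4, 0.0, 0.2]
opening: 0.374
clock: 48.3
eef_pos: [609.1, -36.4, 76.0]
tool_rot: [-0.278, 1.571, -0.295]
ft_force: [-1.5, -0.1, 0.8]
opening: 0.37
```

View pics/w18.png

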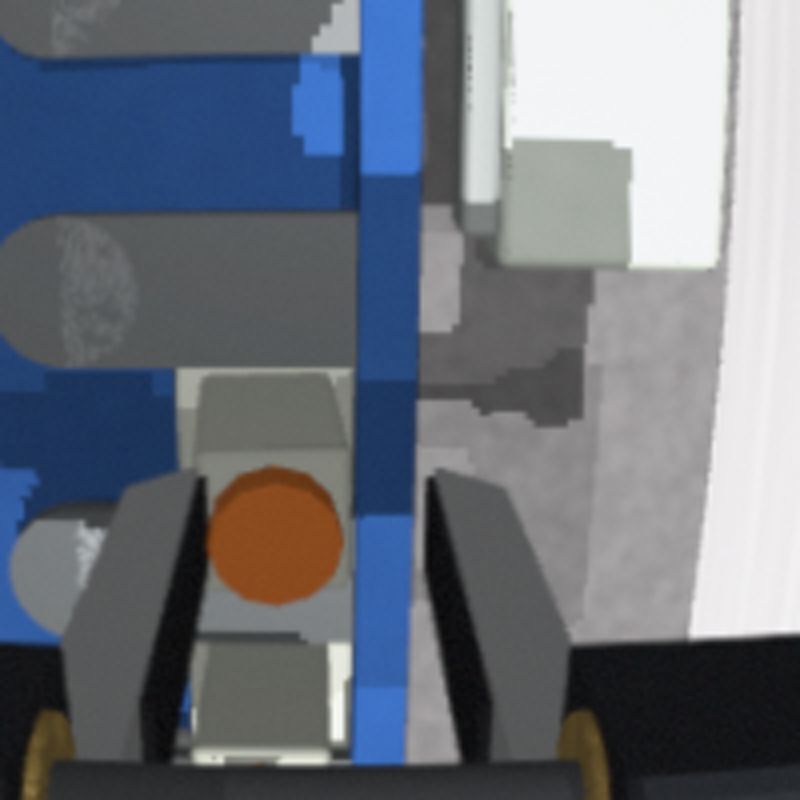

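```bash
cat > ck.py <<'E'
from h import *
def mk(x0,y0,s): return lambda x,y,z: px('wrist',(x0+(x+.5)/s-.5,y0+(y+.5)/s-.5),z)[:2].round(1)
E
python3 - <<'E'
from ck import *
F=mk(180,100,4)
print('wall',F(357,300,50),'foot',F(178,372,42),F(352,372,42),'body base',F(203,440,42),'bodytop',F(196,450,88),F(350,450,88),'cap',F(275,535,97))
print(F(357,420,50))
E
```

```text
wall [616.8  -8.5] foot [581.  -24.4] [616. -25.] body base [585.4 -38.9] bodytop [589.1 -24.8] [614.3 -25.2] cap [602.  -36.2]
[616.6 -32.5]
```

```bash
python3 -m handwheel '[{"tx":-0.5,"ty":0,"tz":-0.2,"ax":0,"ay":0,"az":0},{"tx":-1.05,"ty":0,"tz":-0.2,"ax":0,"ay":0,"az":0},{"tx":-1.05,"ty":0,"tz":-0.2,"ax":0,"ay":0,"az":0},{"tx":-1.05,"ty":0,"tz":-0.2,"ax":0,"ay":0,"az":0}]';python3 -m handwheel '[{"tx":0,"ty":0,"tz":0,"ax":0,"ay":0,"az":0},{"tx":0,"ty":0,"tz":0,"ax":0,"ay":0,"az":0},{"tx":0,"ty":0,"tz":0,"ax":0,"ay":0,"az":0},{"tx":0,"ty":0,"tz":0,"ax":0,"ay":0,"az":0}]' -0.54 20
python3 - <<'E'
from caps import *
f=snap('wrist','w19',(180,100,380,300),4)
E
```

```text
clock: 48.75
eef_pos: [598.5, -36.4, 74.0]
tool_rot: [0.004, 1.57, -0.013]
ft_force: [0.6, 0.2, 0.5]
opening: 0.379
clock: 49.15
eef_pos: [598.8, -36.5, 74.0]
tool_rot: [-0.151, 1.57, -0.167]
ft_force: [-0.2, -0.0, -0.6]
opening: 0.233
```

View pics/w19.png

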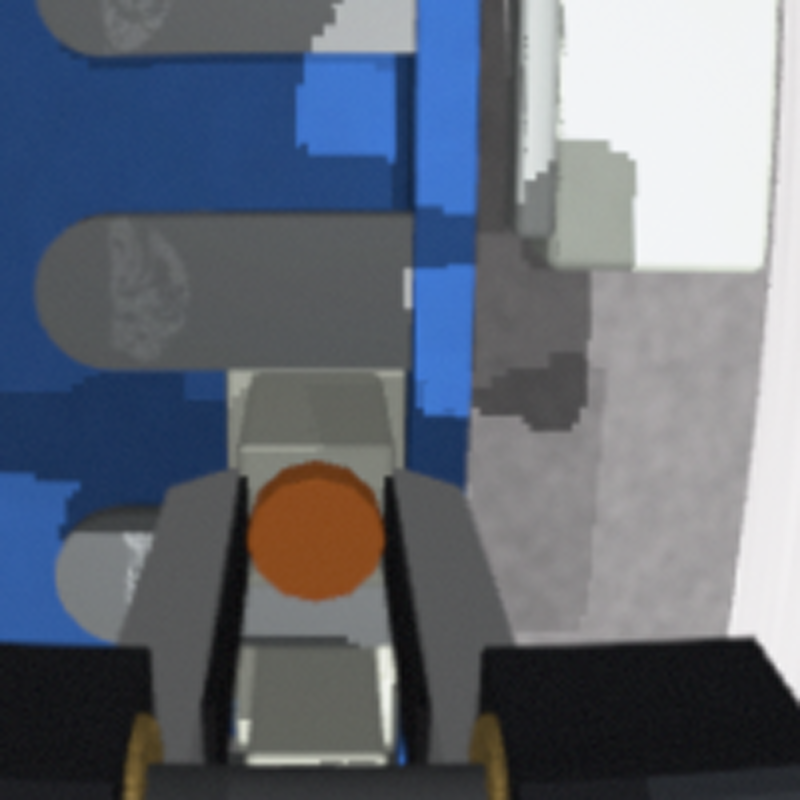

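```bash
python3 -m handwheel '[{"tx":0.1,"ty":0,"tz":0,"ax":0,"ay":0,"az":0},{"tx":0.2,"ty":0,"tz":0,"ax":0,"ay":0,"az":0},{"tx":0.2,"ty":0,"tz":0,"ax":0,"ay":0,"az":0}]'
python3 - <<'E'
from ck import *
f=snap('wrist','w20',(180,100,380,300),4)
E
python3 -m handwheel '[{"tx":-0.1,"ty":0,"tz":0,"ax":0,"ay":0,"az":0},{"tx":-0.2,"ty":0,"tz":0,"ax":0,"ay":0,"az":0},{"tx":-0.2,"ty":0,"tz":0,"ax":0,"ay":0,"az":0}]'
```

```text
clock: 49.5
eef_pos: [600.2, -36.4, 74.2]
tool_rot: [-3.048, 1.57, -3.064]
ft_force: [-1.6, -0.4, 2.8]
opening: 0.233
clock: 49.85
eef_pos: [599.2, -36.4, 73.9]
tool_rot: [-0.009, 1.569, -0.026]
ft_force: [1.9, -1.1, 0.3]
opening: 0.229
```

View pics/w20.png

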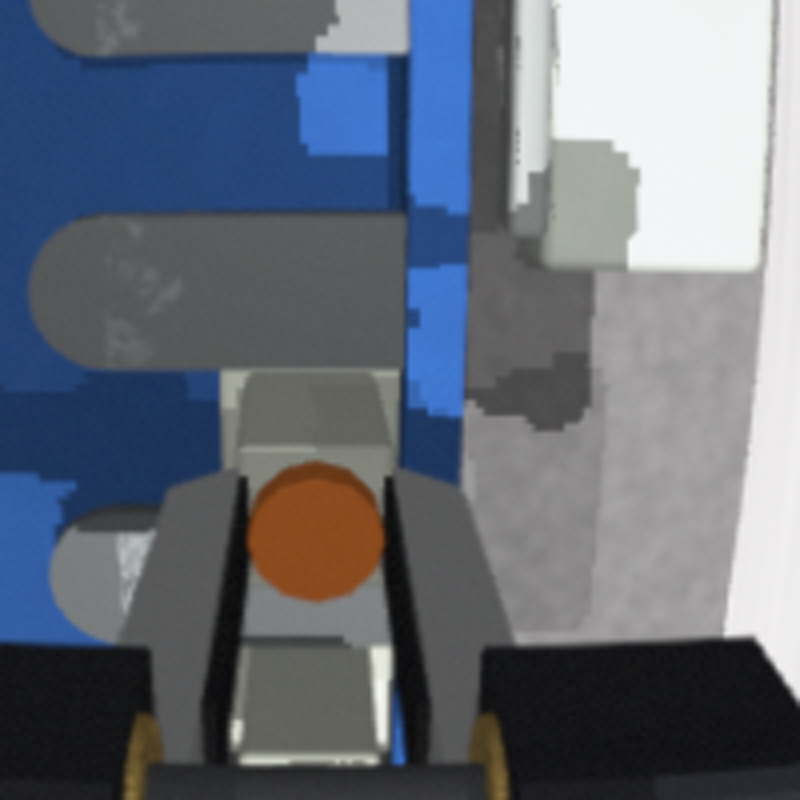

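```bash
python3 -m handwheel '[{"tx":0.06,"ty":0,"tz":0,"ax":0,"ay":0,"az":0},{"tx":0.06,"ty":0,"tz":0,"ax":0,"ay":0,"az":0}]' -0.5; python3 -m handwheel '[{"tx":0,"ty":0,"tz":0,"ax":0,"ay":0,"az":0},{"tx":0,"ty":0,"tz":0,"ax":0,"ay":0,"az":0}]' -0.46;  python3 -m handwheel '[{"tx":0,"ty":0,"tz":1,"ax":0,"ay":0,"az":0},{"tx":0,"ty":0,"tz":3,"ax":0,"ay":0,"az":0},{"tx":0,"ty":0,"tz":6,"ax":0,"ay":0,"az":0},{"tx":0,"ty":0,"tz":8.8,"ax":0,"ay":0,"az":0},{"tx":0,"ty":0,"tz":8.8,"ax":0,"ay":0,"az":0},{"tx":0,"ty":0,"tz":8.8,"ax":0,"ay":0,"az":0},{"tx":0,"ty":0,"tz":8.8,"ax":0,"ay":0,"az":0}]'
python3 - <<'E'
from caps import *
st();f=snap('wrist','w21',(180,60,380,260),4)
for x in caps(f,zc=96): print(x)
E
```

```text
clock: 50.05
eef_pos: [599.2, -36.4, 73.7]
tool_rot: [2.331, 1.571, 2.315]
ft_force: [-0.1, -0.3, 0.8]
opening: 0.251
clock: 50.25
eef_pos: [599.2, -36.4, 73.8]
tool_rot: [2.595, 1.571, 2.579]
ft_force: [-0.4, 0.1, 0.6]
opening: 0.269
clock: 50.95
eef_pos: [598.4, -36.3, 160.4]
tool_rot: [3.015, 1.568, 2.999]
ft_force: [-0.4, -0.1, -0.0]
opening: 0.271
t 50.95 p [598.4 -36.3 160.4] rot [3.0153 1.5683 2.9989] F [-0.4 -0.1 -0. ] op 0.271
(array([88.6,  9.6]), np.int32(231), array([433.9, 155.3,  96. ]))
(array([259.2, 195.3]), np.int32(411), array([598. , -35.7,  96. ]))
(array([ 53.5, 237.7]), np.int32(168), array([359.4, -84.1,  96. ]))
(array([259.1, 253.6]), np.int32(357), array([596.9, -95. ,  96. ]))
```

View pics/w21.png

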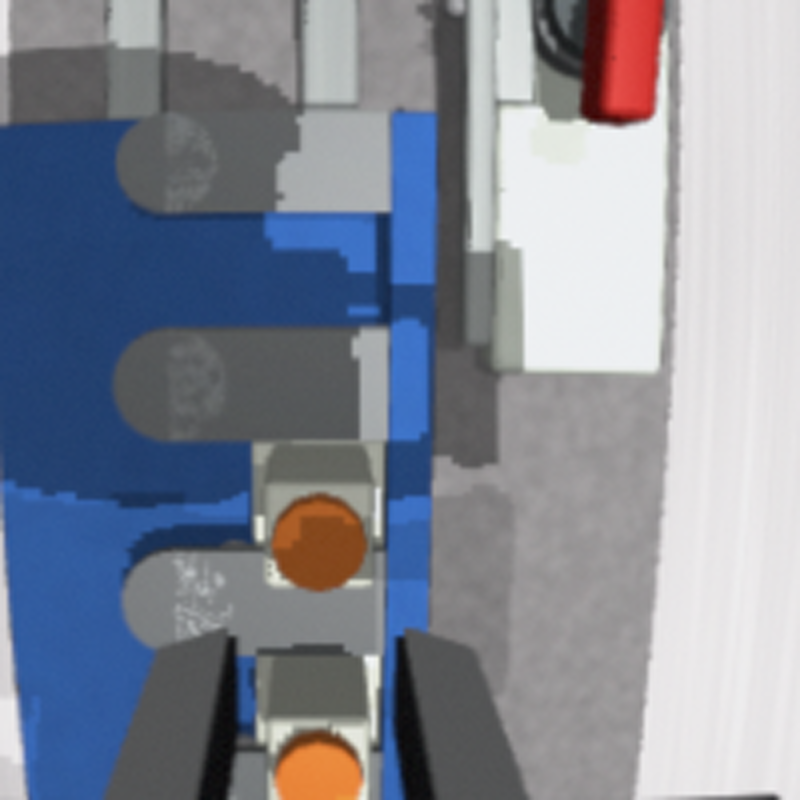

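```bash
python3 -m handwheel '[{"tx":0,"ty":-4,"tz":0,"ax":0,"ay":0,"az":0},{"tx":-0.1,"ty":-8,"tz":0,"ax":0,"ay":0,"az":0},{"tx":-0.2,"ty":-12,"tz":0,"ax":0,"ay":0,"az":0},{"tx":-0.2,"ty":-12,"tz":0,"ax":0,"ay":0,"az":0},{"tx":-0.2,"ty":-12,"tz":0,"ax":0,"ay":0,"az":0},{"tx":-0.2,"ty":-12,"tz":0,"ax":0,"ay":0,"az":0}]' 0.2
python3 - <<'E'
from caps import *
st();f=snap('wrist','w22',(180,60,380,260),4)
for x in caps(f,zc=96): print(x)
E
```

```text
clock: 51.6
eef_pos: [596.9, -155.3, 160.9]
tool_rot: [2.474, 1.569, 2.458]
ft_force: [0.2, -0.3, -0.3]
opening: 0.596
t 51.6 p [ 596.9 -155.3  160.9] rot [2.4741 1.5689 2.4584] F [ 0.2 -0.3 -0.3] op 0.596
(array([258.7,  63.1]), np.int32(433), array([598.3, -36.7,  96. ]))
(array([257.4, 131.5]), np.int32(358), array([596.3, -97. ,  96. ]))
(array([ 38.1, 147.6]), np.int32(210), array([359.1, -98.9,  96. ]))
(array([262.5, 196.6]), np.int32(420), array([ 600. , -156.2,   96. ]))
(array([239.7, 321.4]), np.int32(134), array([ 573. , -301.7,   96. ]))
```

View pics/w22.png

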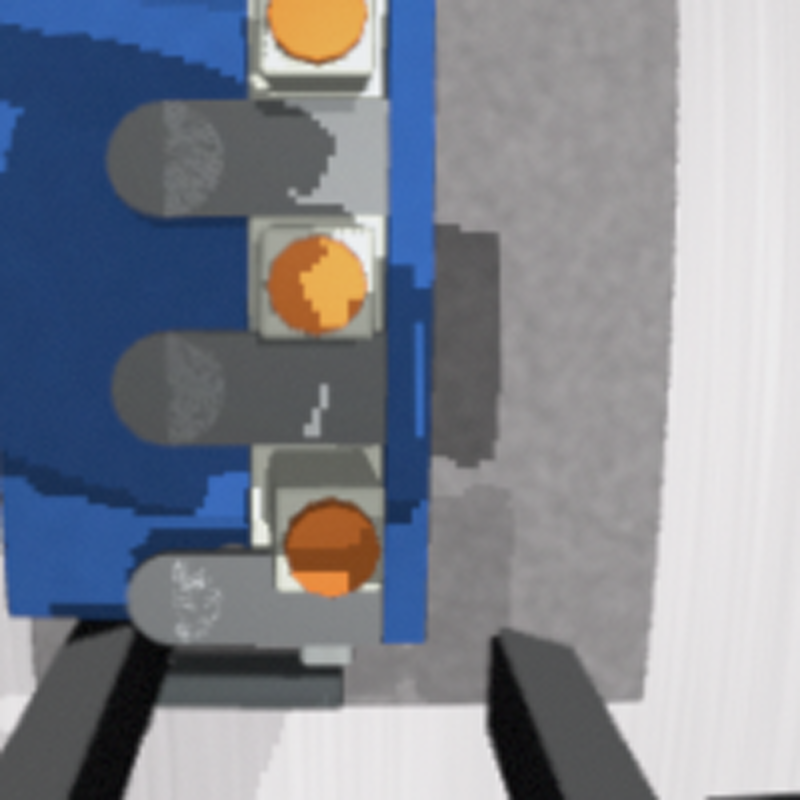

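```bash
python3 -m handwheel '[{"tx":0,"ty":-0.1,"tz":-4,"ax":0,"ay":0,"az":0},{"tx":0,"ty":-0.1,"tz":-8,"ax":0,"ay":0,"az":0},{"tx":0,"ty":-0.1,"tz":-8.7,"ax":0,"ay":0,"az":0},{"tx":0,"ty":-0.1,"tz":-8.7,"ax":0,"ay":0,"az":0},{"tx":0,"ty":-0.1,"tz":-8.7,"ax":0,"ay":0,"az":0},{"tx":0,"ty":-0.1,"tz":-8.7,"ax":0,"ay":0,"az":0},{"tx":0,"ty":-0.1,"tz":-8.7,"ax":0,"ay":0,"az":0}]';python3 -m handwheel '[{"tx":0,"ty":0,"tz":0,"ax":0,"ay":0,"az":0},{"tx":0,"ty":0,"tz":0,"ax":0,"ay":0,"az":0},{"tx":0,"ty":0,"tz":0,"ax":0,"ay":0,"az":0},{"tx":0,"ty":0,"tz":0,"ax":0,"ay":0,"az":0},{"tx":0,"ty":0,"tz":0,"ax":0,"ay":0,"az":0}]' -0.54 20
```

```text
clock: 52.35
eef_pos: [598.6, -157.8, 77.4]
tool_rot: [-0.328, 1.566, -0.345]
ft_force: [-0.5, 0.2, -0.3]
opening: 0.599
clock: 52.85
eef_pos: [597.1, -157.5, 74.8]
tool_rot: [2.233, 1.571, 2.216]
ft_force: [0.5, -0.1, -0.8]
opening: 0.24
```

```bash
python3 -m handwheel '[{"tx":0.05,"ty":0,"tz":0,"ax":0,"ay":0,"az":0},{"tx":0.1,"ty":0,"tz":0,"ax":0,"ay":0,"az":0},{"tx":0.1,"ty":0,"tz":0,"ax":0,"ay":0,"az":0}]';python3 -m handwheel '[{"tx":-0.1,"ty":0,"tz":0,"ax":0,"ay":0,"az":0},{"tx":-0.1,"ty":0,"tz":0,"ax":0,"ay":0,"az":0}]';python3 -m handwheel '[{"tx":0,"ty":0,"tz":0,"ax":0,"ay":0,"az":0},{"tx":0,"ty":0,"tz":0,"ax":0,"ay":0,"az":0}]' -0.46;  python3 -m handwheel '[{"tx":0,"ty":0,"tz":1,"ax":0,"ay":0,"az":0},{"tx":0,"ty":0,"tz":3,"ax":0,"ay":0,"az":0},{"tx":0,"ty":0,"tz":6,"ax":0,"ay":0,"az":0},{"tx":0,"ty":0.1,"tz":8.8,"ax":0,"ay":0,"az":0},{"tx":0,"ty":0.1,"tz":8.8,"ax":0,"ay":0,"az":0},{"tx":0,"ty":0.1,"tz":8.8,"ax":0,"ay":0,"az":0},{"tx":0,"ty":0.1,"tz":8.8,"ax":0,"ay":0,"az":0}]'
python3 - <<'E'
from caps import *
st();f=snap('wrist','w23',(180,60,380,260),4)
for x in caps(f,zc=96): print(x)
E
```

```text
clock: 53.15
eef_pos: [597.7, -157.5, 75.0]
tool_rot: [-3.106, 1.57, -3.122]
ft_force: [-1.6, 0.5, 2.0]
opening: 0.23
clock: 53.35
eef_pos: [597.3, -157.5, 74.9]
tool_rot: [-0.045, 1.57, -0.061]
ft_force: [-1.9, -0.4, 0.7]
opening: 0.228
clock: 53.55
eef_pos: [597.5, -157.4, 74.9]
tool_rot: [0.034, 1.57, 0.017]
ft_force: [0.1, -0.5, 0.5]
opening: 0.268
clock: 54.25
eef_pos: [596.5, -156.2, 161.4]
tool_rot: [2.798, 1.568, 2.782]
ft_force: [0.3, -0.1, -0.0]
opening: 0.269
t 54.25 p [ 596.5 -156.2  161.4] rot [2.7982 1.5684 2.7818] F [ 0.3 -0.1 -0. ] op 0.269
(array([259.1,  62.1]), np.int32(430), array([598. , -36.9,  96. ]))
(array([258.1, 130.4]), np.int32(361), array([596.1, -97. ,  96. ]))
(array([ 38.5, 147. ]), np.int32(207), array([358.9, -99. ,  96. ]))
(array([259.2, 195.2]), np.int32(406), array([ 596.1, -155.7,   96. ]))
(array([240.1, 321.1]), np.int32(121), array([ 572.5, -301.9,   96. ]))
```

View pics/w23.png

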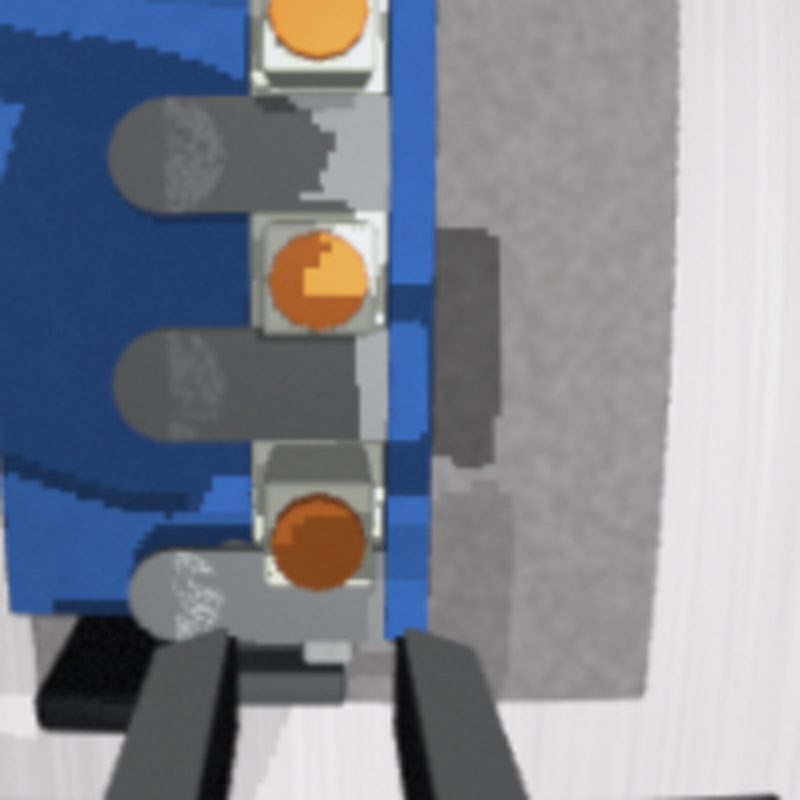

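```bash
python3 -m handwheel '[{"tx":-3,"ty":3.5,"tz":0.5,"ax":0,"ay":0,"az":-3},{"tx":-6,"ty":7,"tz":0.5,"ax":0,"ay":0,"az":-6},{"tx":-9,"ty":10.5,"tz":0.5,"ax":0,"ay":0,"az":-9},{"tx":-12,"ty":14,"tz":0.5,"ax":0,"ay":0,"az":-12},{"tx":-14,"ty":18,"tz":0.5,"ax":0,"ay":0,"az":-15},{"tx":-16,"ty":22.5,"tz":0.5,"ax":0,"ay":0,"az":-17},{"tx":-17.5,"ty":27,"tz":0,"ax":0,"ay":0,"az":-17},{"tx":-18.5,"ty":31.5,"tz":-2,"ax":0,"ay":0,"az":-17}]' 0.4;python3 -m handwheel '[{"tx":0,"ty":1.2,"tz":-2.2,"ax":0,"ay":0,"az":0},{"tx":0,"ty":1.2,"tz":-2.2,"ax":0,"ay":0,"az":0},{"tx":0,"ty":1.2,"tz":-2.2,"ax":0,"ay":0,"az":0},{"tx":0,"ty":1.2,"tz":-2.2,"ax":0,"ay":0,"az":0}]'
python3 - <<'E'
from caps import *
from scipy.spatial.transform import Rotation as R
o=st(); z=R.from_euler('xyz',o['tool_rot']).as_matrix()[:,2]; print(np.degrees(np.arctan2(z[1],z[0])))
f=snap('wrist','w24')
for x in caps(f): print(x)
E
```

```text
clock: 55.1
eef_pos: [411.9, 160.0, 143.8]
tool_rot: [0.555, 1.567, 0.242]
ft_force: [0.6, -0.2, -0.5]
opening: 0.698
clock: 55.5
eef_pos: [413.0, 169.5, 121.7]
tool_rot: [0.138, 1.57, -0.176]
ft_force: [0.7, 0.0, 0.2]
opening: 0.698
t 55.5 p [413.  169.5 121.7] rot [ 0.1383  1.5697 -0.1764] F [0.7 0.  0.2] op 0.698
-18.029097142875948
(array([337.6,   6.6]), np.int32(337), array([532.2, 312.6,  63. ]))
(array([257.1, 195.8]), np.int32(435), array([412. , 171.3,  63. ]))
```

View pics/w24.png

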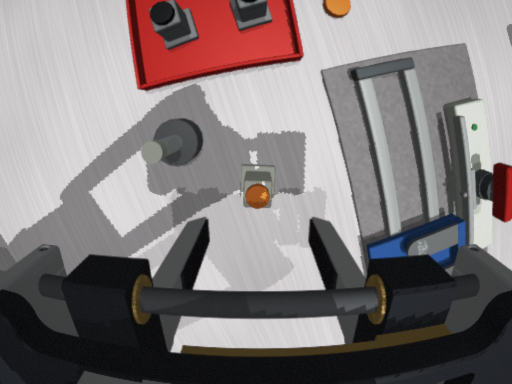

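```bash
python3 -m handwheel '[{"tx":-0.1,"ty":0.15,"tz":-4,"ax":0,"ay":0,"az":0},{"tx":-0.1,"ty":0.15,"tz":-8.1,"ax":0,"ay":0,"az":0},{"tx":-0.1,"ty":0.15,"tz":-8.1,"ax":0,"ay":0,"az":0},{"tx":-0.1,"ty":0.15,"tz":-8.1,"ax":0,"ay":0,"az":0},{"tx":-0.1,"ty":0.15,"tz":-8.1,"ax":0,"ay":0,"az":0}]';  python3 -m handwheel '[{"tx":0,"ty":0,"tz":0,"ax":0,"ay":0,"az":0},{"tx":0,"ty":0,"tz":0,"ax":0,"ay":0,"az":0},{"tx":0,"ty":0,"tz":0,"ax":0,"ay":0,"az":0},{"tx":0,"ty":0,"tz":0,"ax":0,"ay":0,"az":0},{"tx":0,"ty":0,"tz":0,"ax":0,"ay":0,"az":0},{"tx":0,"ty":0,"tz":0,"ax":0,"ay":0,"az":0},{"tx":0,"ty":0,"tz":0,"ax":0,"ay":0,"az":0}]' -1 40;  python3 -m handwheel '[{"tx":0,"ty":0,"tz":3,"ax":0,"ay":0,"az":0},{"tx":0,"ty":0,"tz":5,"ax":0,"ay":0,"az":8},{"tx":0,"ty":0,"tz":6,"ax":0,"ay":0,"az":17.1},{"tx":0,"ty":0,"tz":6,"ax":0,"ay":0,"az":17.1},{"tx":0,"ty":0,"tz":6,"ax":0,"ay":0,"az":17.1},{"tx":0,"ty":0,"tz":6,"ax":0,"ay":0,"az":17.1}]'
python3 - <<'E'
from caps import *
from scipy.spatial.transform import Rotation as R
o=st(); z=R.from_euler('xyz',o['tool_rot']).as_matrix()[:,2]; print(np.degrees(np.arctan2(z[1],z[0])))
f=snap('wrist','w25')
for x in caps(f,zc=125): print(x)
E
```

```text
clock: 56.05
eef_pos: [413.5, 172.0, 42.9]
tool_rot: [0.566, 1.566, 0.252]
ft_force: [0.2, 0.7, 0.4]
opening: 0.699
clock: 56.75
eef_pos: [411.3, 172.1, 40.6]
tool_rot: [1.382, 1.57, 1.069]
ft_force: [-1.0, -0.0, 5.2]
opening: 0.219
clock: 57.35
eef_pos: [410.4, 171.6, 98.7]
tool_rot: [-2.812, 1.569, -2.829]
ft_force: [-0.5, 0.1, -0.4]
opening: 0.219
t 57.35 p [410.4 171.6  98.7] rot [-2.8122  1.5685 -2.829 ] F [-0.5  0.1 -0.4] op 0.219
-0.9611523490051337
(array([396.7,  35.2]), np.int32(486), array([495.3, 297.2, 125. ]))
(array([258.5, 234.4]), np.int32(845), array([409.9, 173.4, 125. ]))
```

View pics/w25.png

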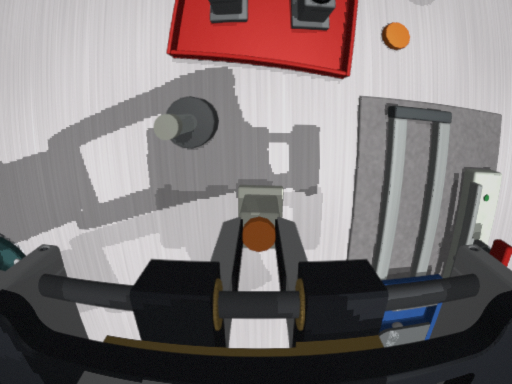

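```bash
python3 -m handwheel '[{"tx":3,"ty":-4,"tz":0,"ax":0,"ay":0,"az":0},{"tx":6,"ty":-8,"tz":0,"ax":0,"ay":0,"az":0},{"tx":9,"ty":-12,"tz":0,"ax":0,"ay":0,"az":0},{"tx":10.9,"ty":-14.65,"tz":0,"ax":0,"ay":0,"az":0},{"tx":10.9,"ty":-14.65,"tz":-1.5,"ax":0,"ay":0,"az":0},{"tx":10.9,"ty":-14.65,"tz":-2.6,"ax":0,"ay":0,"az":0},{"tx":10.9,"ty":-14.65,"tz":-2.6,"ax":0,"ay":0,"az":0},{"tx":10.9,"ty":-14.65,"tz":-2.6,"ax":0,"ay":0,"az":0}]'
python3 - <<'E'
from ov import *
from scipy.spatial.transform import Rotation as R
manip.grab_frame('wrist')
manip.grab_frame('wrist')
o=st(); z=R.from_euler('xyz',o['tool_rot']).as_matrix()[:,2]; print(np.degrees(np.arctan2(z[1],z[0])))
f=manip.grab_frame('wrist'); overlay('wrist',f,(596,-156),-0.0148,(120,60,470,340),2,'ov12')
E
```

```text
clock: 58.2
eef_pos: [519.3, 25.9, 73.0]
tool_rot: [2.978, 1.569, 2.963]
ft_force: [0.7, -0.1, -1.1]
opening: 0.22
t 58.3 p [519.4  26.   73.3] rot [3.0041 1.5694 2.9901] F [ 0.4 -0.  -0.7] op 0.222
-0.7997395221573127
```

View pics/ov12.png

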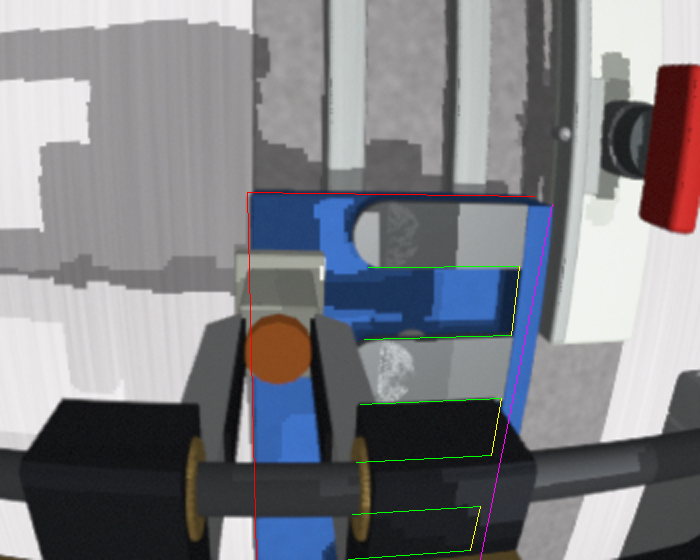

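```bash
python3 -m handwheel '[{"tx":1.2,"ty":-0.07,"tz":0,"ax":0,"ay":0,"az":0},{"tx":2.2,"ty":-0.09,"tz":0,"ax":0,"ay":0,"az":0},{"tx":2.8,"ty":-0.1,"tz":0,"ax":0,"ay":0,"az":0},{"tx":3.3,"ty":-0.11,"tz":0,"ax":0,"ay":0,"az":0},{"tx":3.8,"ty":-0.12,"tz":0,"ax":0,"ay":0,"az":0}]'; python3 -m handwheel '[{"tx":0.5,"ty":-0.01,"tz":-0.05,"ax":0,"ay":0,"az":0},{"tx":1,"ty":-0.01,"tz":-0.05,"ax":0,"ay":0,"az":0},{"tx":1.5,"ty":-0.02,"tz":-0.05,"ax":0,"ay":0,"az":0},{"tx":2,"ty":-0.03,"tz":-0.05,"ax":0,"ay":0,"az":0},{"tx":2.4,"ty":-0.04,"tz":-0.05,"ax":0,"ay":0,"az":0}]'; python3 -m handwheel '[{"tx":0.5,"ty":-0.01,"tz":0,"ax":0,"ay":0,"az":0},{"tx":1,"ty":-0.01,"tz":0,"ax":0,"ay":0,"az":0},{"tx":1.4,"ty":-0.01,"tz":0,"ax":0,"ay":0,"az":0},{"tx":1.7,"ty":-0.01,"tz":0,"ax":0,"ay":0,"az":0},{"tx":2,"ty":-0.01,"tz":0,"ax":0,"ay":0,"az":0},{"tx":2,"ty":-0.01,"tz":0,"ax":0,"ay":0,"az":0},{"tx":2,"ty":-0.01,"tz":0,"ax":0,"ay":0,"az":0}]'
```

```text
clock: 58.85
eef_pos: [556.7, 24.5, 73.2]
tool_rot: [3.041, 1.566, 3.027]
ft_force: [-4.9, 0.7, 0.4]
opening: 0.217
clock: 59.35
eef_pos: [582.6, 23.8, 73.3]
tool_rot: [2.88, 1.571, 2.866]
ft_force: [-3.3, 0.6, -1.7]
opening: 0.217
clock: 60.05
eef_pos: [600.5, 23.4, 73.6]
tool_rot: [-3.002, 1.567, -3.016]
ft_force: [-5.5, -0.1, 2.8]
opening: 0.221
```

```bash
python3 -m handwheel '[{"tx":-0.1,"ty":0,"tz":0,"ax":0,"ay":0,"az":0},{"tx":-0.1,"ty":0,"tz":0,"ax":0,"ay":0,"az":0}]' - 20; python3 -m handwheel '[{"tx":0,"ty":0,"tz":0,"ax":0,"ay":0,"az":0},{"tx":0,"ty":0,"tz":0,"ax":0,"ay":0,"az":0}]' -0.52; python3 -m handwheel '[{"tx":0,"ty":0,"tz":0,"ax":0,"ay":0,"az":0},{"tx":0,"ty":0,"tz":0,"ax":0,"ay":0,"az":0}]' -0.46;python3 -m handwheel '[{"tx":0,"ty":0,"tz":1,"ax":0,"ay":0,"az":0},{"tx":0,"ty":0,"tz":3,"ax":0,"ay":0,"az":0},{"tx":0,"ty":0,"tz":6,"ax":0,"ay":0,"az":0},{"tx":0,"ty":0,"tz":8.8,"ax":0,"ay":0,"az":0},{"tx":0,"ty":0,"tz":8.8,"ax":0,"ay":0,"az":0},{"tx":0,"ty":0,"tz":8.8,"ax":0,"ay":0,"az":0},{"tx":0,"ty":0,"tz":8.8,"ax":0,"ay":0,"az":0}]'
python3 - <<'E'
from caps import *
st();f=snap('wrist','w26',(180,60,380,260),4)
for x in caps(f,zc=96): print(x)
E
```

```text
clock: 60.25
eef_pos: [601.4, 23.5, 73.8]
tool_rot: [-0.34, 1.57, -0.355]
ft_force: [-1.6, 0.5, 0.8]
opening: 0.221
clock: 60.45
eef_pos: [602.2, 23.5, 73.9]
tool_rot: [-0.07, 1.568, -0.085]
ft_force: [-0.4, -0.6, 0.4]
opening: 0.241
clock: 60.65
eef_pos: [601.8, 23.6, 73.6]
tool_rot: [0.022, 1.57, 0.008]
ft_force: [-1.7, 0.1, 0.4]
opening: 0.269
clock: 61.35
eef_pos: [600.5, 23.7, 160.0]
tool_rot: [3.106, 1.568, 3.092]
ft_force: [0.0, 0.8, -0.6]
opening: 0.274
t 61.35 p [600.5  23.7 160. ] rot [3.1065 1.5684 3.0918] F [ 0.   0.8 -0.6] op 0.274
(array([259.9, 195.7]), np.int32(416), array([600.7,  24. ,  96. ]))
(array([257.9, 253.8]), np.int32(357), array([598., -35.,  96.]))
(array([257.7, 341.2]), np.int32(221), array([ 595.8, -153.4,   96. ]))
```

View pics/w26.png

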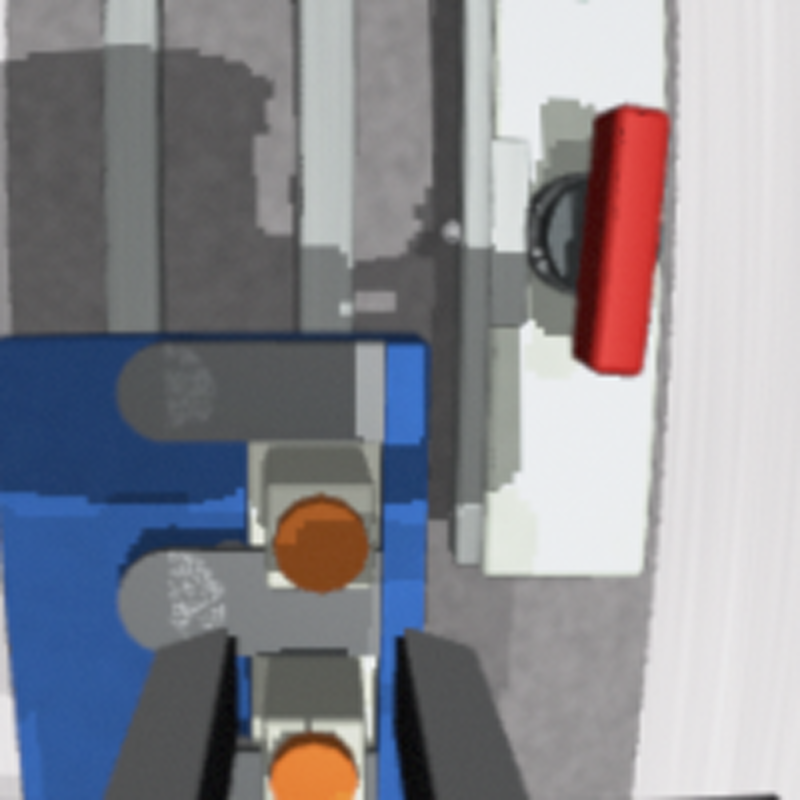

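Run:
```python
from ck import *
F=mk(180,60,4)
print('wall',F(383,470,50),'foot L/R',F(247,445,42),F(380,445,42),'wall3',F(378,680,50),'foot3',F(250,660,42),F(376,660,42))
snap('top','t27',(120,120,345,265),3.5)
```

```text
wall [617.1  30.5] foot L/R [581.   36.1] [616.7  35.6] wall3 [615.8 -29.1] foot3 [579.9 -25.8] [615.6 -26.3]
```

View pics/t27.png

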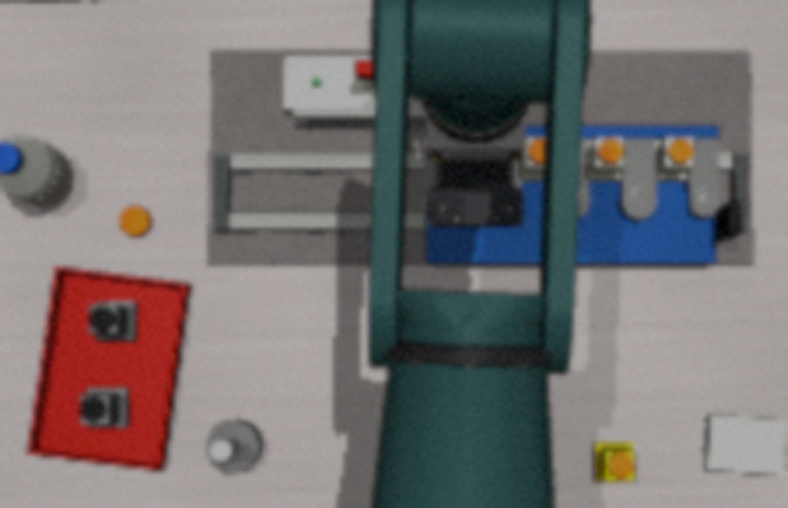

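```bash
python3 -m handwheel '[{"tx":-1,"ty":-4.5,"tz":0,"ax":0,"ay":0,"az":0},{"tx":-2,"ty":-9,"tz":0,"ax":0,"ay":0,"az":0},{"tx":-3,"ty":-13.5,"tz":0,"ax":0,"ay":0,"az":0},{"tx":-4,"ty":-18,"tz":0,"ax":0,"ay":0,"az":0},{"tx":-5,"ty":-22.5,"tz":0,"ax":0,"ay":0,"az":0},{"tx":-6,"ty":-27,"tz":0,"ax":0,"ay":0,"az":0},{"tx":-6,"ty":-28,"tz":0,"ax":0,"ay":0,"az":0},{"tx":-6,"ty":-28,"tz":0,"ax":0,"ay":0,"az":0}]' -1 20;python3 -m handwheel '[{"tx":0,"ty":0,"tz":0,"ax":0,"ay":0,"az":0},{"tx":0,"ty":0,"tz":0,"ax":0,"ay":0,"az":0},{"tx":0,"ty":0,"tz":0,"ax":0,"ay":0,"az":0}]'
python3 - <<'E'
from caps import *
st();f=snap('wrist','w28')
E
```

```text
clock: 62.25
eef_pos: [540.4, -257.5, 160.0]
tool_rot: [2.432, 1.568, 2.414]
ft_force: [0.5, 0.2, -0.2]
opening: 0.005
clock: 62.55
eef_pos: [541.8, -254.7, 161.6]
tool_rot: [0.943, 1.57, 0.931]
ft_force: [-0.0, 0.2, -0.2]
opening: 0.005
t 62.55 p [ 541.8 -254.7  161.6] rot [0.943  1.5704 0.9307] F [-0.   0.2 -0.2] op 0.005
```

View pics/w28.png

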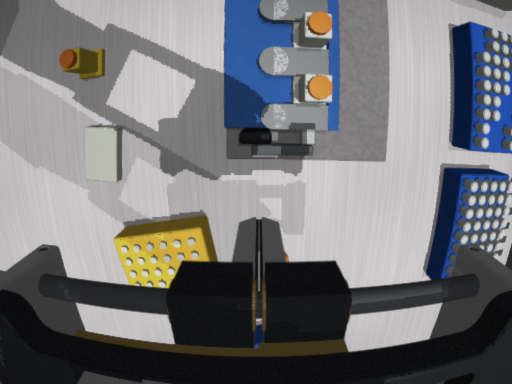

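Run:
```python
from h import *
for p in [(240,128),(276,130),(240,143),(275,143),(258,136)]: print(p,px('wrist',p,88).round(1))
```

```text
(240, 128) [ 525.2 -193.9   88. ]
(276, 130) [ 557.6 -196.2   88. ]
(240, 143) [ 524.9 -207.6   88. ]
(275, 143) [ 556.7 -208.    88. ]
(258, 136) [ 541.3 -201.5   88. ]
```

```bash
python3 -m handwheel '[{"tx":0,"ty":0.8,"tz":-3,"ax":0,"ay":0,"az":0},{"tx":0,"ty":1.5,"tz":-6,"ax":0,"ay":0,"az":0},{"tx":0,"ty":1.8,"tz":-8.7,"ax":0,"ay":0,"az":0},{"tx":0,"ty":1.8,"tz":-8.7,"ax":0,"ay":0,"az":0},{"tx":0,"ty":1.8,"tz":-8.7,"ax":0,"ay":0,"az":0},{"tx":0,"ty":1.8,"tz":-8.7,"ax":0,"ay":0,"az":0}]';python3 -m handwheel '[{"tx":0,"ty":0.5,"tz":0,"ax":0,"ay":0,"az":0},{"tx":0,"ty":1,"tz":0,"ax":0,"ay":0,"az":0},{"tx":0,"ty":1.5,"tz":0,"ax":0,"ay":0,"az":0},{"tx":0,"ty":2,"tz":0,"ax":0,"ay":0,"az":0},{"tx":0,"ty":2,"tz":0,"ax":0,"ay":0,"az":0}]'
```

```text
clock: 63.2
eef_pos: [542.6, -238.9, 76.9]
tool_rot: [-0.494, 1.567, -0.509]
ft_force: [0.3, -0.2, -0.7]
opening: 0.007
clock: 63.7
eef_pos: [541.3, -217.5, 74.7]
tool_rot: [0.437, 1.57, 0.423]
ft_force: [0.7, 0.7, -0.3]
opening: 0.006
```

```bash
python3 -m handwheel '[{"tx":0,"ty":0.2,"tz":0,"ax":0,"ay":0,"az":0},{"tx":0,"ty":0.4,"tz":0,"ax":0,"ay":0,"az":0},{"tx":0,"ty":0.6,"tz":0,"ax":0,"ay":0,"az":0},{"tx":0,"ty":0.8,"tz":0,"ax":0,"ay":0,"az":0},{"tx":0,"ty":1,"tz":0,"ax":0,"ay":0,"az":0},{"tx":0,"ty":1.2,"tz":0,"ax":0,"ay":0,"az":0}]';python3 -m handwheel '[{"tx":0,"ty":0.6,"tz":0,"ax":0,"ay":0,"az":0},{"tx":0,"ty":1.3,"tz":0,"ax":0,"ay":0,"az":0},{"tx":0,"ty":2,"tz":0,"ax":0,"ay":0,"az":0},{"tx":0,"ty":2.8,"tz":0,"ax":0,"ay":0,"az":0},{"tx":0.1,"ty":3.6,"tz":0,"ax":0,"ay":0,"az":0},{"tx":0.1,"ty":4.4,"tz":0,"ax":0,"ay":0,"az":0},{"tx":0.1,"ty":5.2,"tz":0,"ax":0,"ay":0,"az":0},{"tx":0.1,"ty":6,"tz":0,"ax":0,"ay":0,"az":0}]'
```

```text
clock: 64.3
eef_pos: [541.2, -206.2, 74.5]
tool_rot: [1.393, 1.571, 1.378]
ft_force: [0.4, -0.0, 0.5]
opening: 0.004
clock: 65.1
eef_pos: [542.2, -145.6, 74.5]
tool_rot: [-0.063, 1.571, -0.078]
ft_force: [0.3, -0.2, 0.2]
opening: 0.007
```

Run:
```python
from caps import *
st();f=snap('wrist','w29'); snap('scene','s29')
```

```text
t 65.1 p [ 542.2 -145.6   74.5] rot [-0.0634  1.5707 -0.0779] F [ 0.3 -0.2  0.2] op 0.007
```

View pics/w29.png

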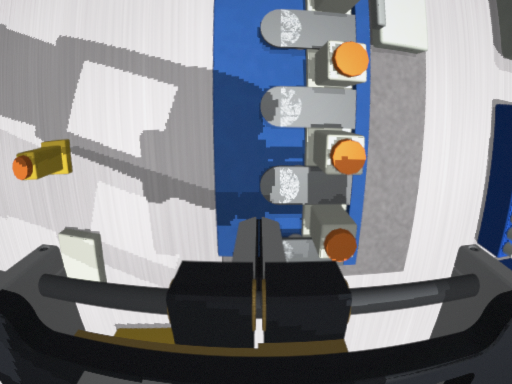

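View pics/s29.png

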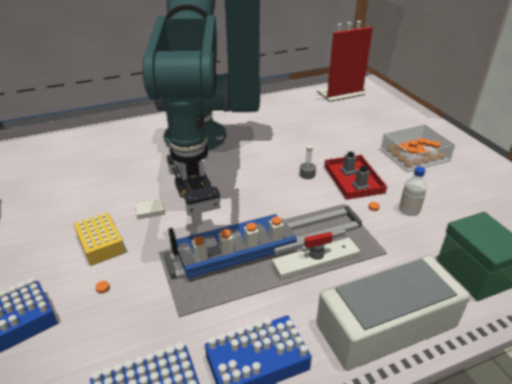

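Run:
```python
from h import *
print(proj('scene',[542,-145,74]),proj('scene',[541,-201,88]),proj('scene',[541,-201,32]),proj('top',[541,-201,88]))
f=snap('scene','s30',(130,130,330,290),4); f=snap('top','t30',(230,120,345,265),5)
```

```text
[196.39560678 229.48302404] [171.24767462 230.89973868] [174.11509474 249.23143584] [328.77099317 180.88164785]
```

View pics/s30.png

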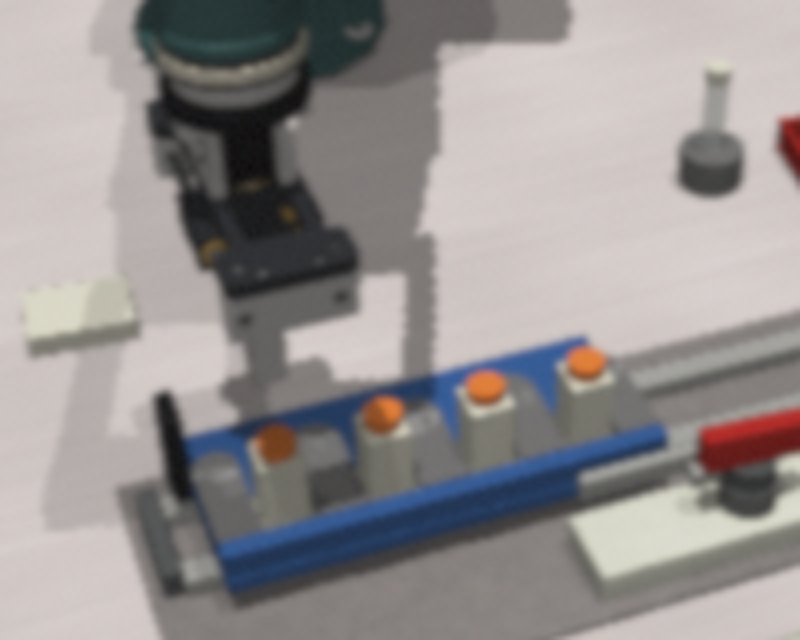

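View pics/t30.png

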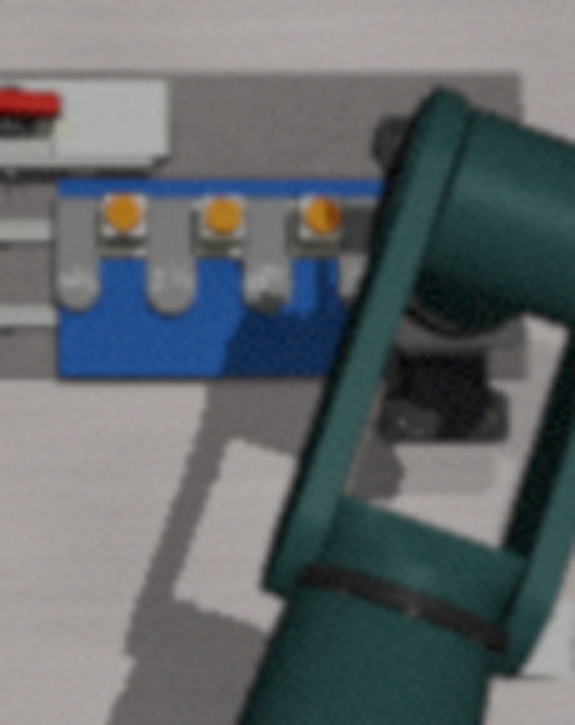

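Run:
```python
from h import *
for i in range(4): print(proj('wrist',[596.2+.9*i,-156+60*i,96]).round(1), proj('scene',[596.2+.9*i,-156+60*i,96]).round(1),proj('top',[596.2+.9*i,-156+60*i,96]).round(1))
print(proj('wrist',[541,-201,88]))
from caps import caps
f=manip.grab_frame('wrist')
for x in caps(f,zc=96): print(x)
```

```text
[340.9 245. ] [197.8 238.7] [313.8 162.6]
[348.6 154.8] [224.5 231.8] [293.9 162.7]
[350.8  56.2] [250.3 225.1] [274.  162.7]
[347. -32.] [275.2 218.7] [254.  162.7]
[258.70843577 296.60949598]
(array([349.9,  58. ]), np.int32(945), array([597.4, -37.4,  96. ]))
(array([348.3, 155.6]), np.int32(848), array([596.9, -96.8,  96. ]))
(array([ 22.2, 166.3]), np.int32(372), array([363.5, -96.3,  96. ]))
(array([339.7, 243.8]), np.int32(774), array([ 595.2, -155.3,   96. ]))
```

```bash
python3 -m handwheel '[{"tx":0,"ty":0,"tz":4,"ax":0,"ay":0,"az":0},{"tx":0,"ty":0,"tz":8,"ax":0,"ay":0,"az":0},{"tx":0,"ty":-4,"tz":9,"ax":0,"ay":0,"az":0},{"tx":0,"ty":-8,"tz":9,"ax":0,"ay":0,"az":0},{"tx":0,"ty":-12,"tz":9,"ax":0,"ay":0,"az":0},{"tx":0,"ty":-13.5,"tz":9,"ax":0,"ay":0,"az":0},{"tx":0,"ty":-13.5,"tz":9,"ax":0,"ay":0,"az":0},{"tx":0,"ty":-13.5,"tz":9,"ax":0,"ay":0,"az":0}]'
python3 - <<'E'
from h import *
manip.grab_frame('wrist');manip.grab_frame('wrist');manip.grab_frame('wrist')
st();snap('wrist','w31',(200,80,350,200),5); snap('scene','s31',(140,170,240,270),6)
for z in (88,75,50,32): print(z,proj('scene',[541,-208,z]).round(1),proj('scene',[541,-196,z]).round(1),proj('wrist',[526,-208,z]).round(1),proj('wrist',[556,-196,z]).round(1))
E
```

```text
clock: 66.15
eef_pos: [542.1, -280.6, 164.1]
tool_rot: [1.857, 1.569, 1.843]
ft_force: [-0.4, 0.4, -0.6]
opening: 0.006
t 66.3 p [ 542.5 -279.8  164.7] rot [1.1014 1.5703 1.0885] F [ 0.5 -0.3 -0.5] op 0.004
88 [168.1 231.7] [173.5 230.3] [239.9 115.7] [272.9 102.1]
75 [168.8 236.1] [174.1 234.7] [240.7 115.5] [272.2 102.5]
50 [170.2 244.3] [175.4 242.9] [242.2 115.1] [271.1 103.2]
32 [171.1 250.1] [176.3 248.6] [243.  114.9] [270.4 103.6]
```

View pics/w31.png

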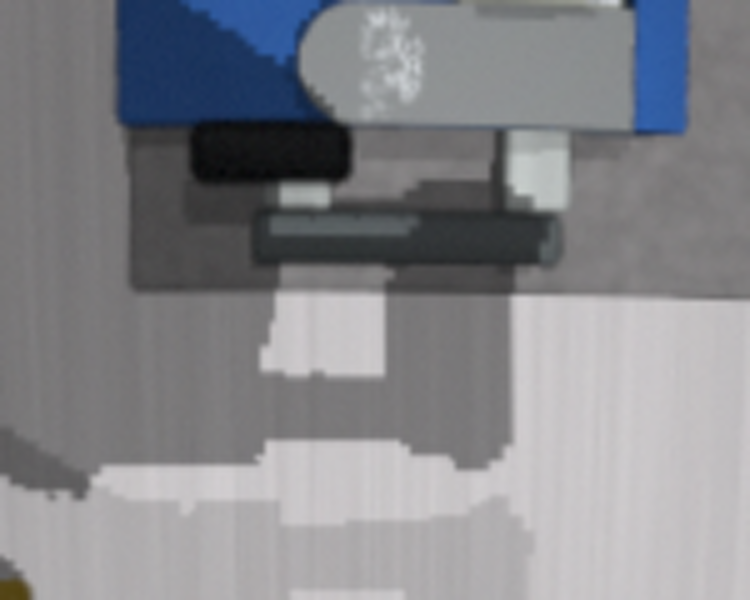

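View pics/s31.png

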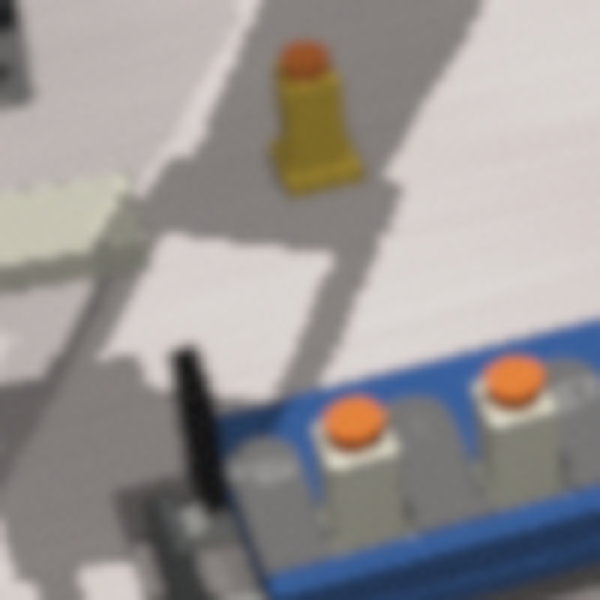

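```bash
python3 -m handwheel '[{"tx":-0.1,"ty":2,"tz":-3,"ax":0,"ay":0,"az":0},{"tx":-0.1,"ty":4,"tz":-6,"ax":0,"ay":0,"az":0},{"tx":-0.1,"ty":4,"tz":-9.3,"ax":0,"ay":0,"az":0},{"tx":-0.1,"ty":4,"tz":-9.3,"ax":0,"ay":0,"az":0},{"tx":-0.1,"ty":4.9,"tz":-9.3,"ax":0,"ay":0,"az":0},{"tx":-0.1,"ty":5.8,"tz":-9.3,"ax":0,"ay":0,"az":0},{"tx":-0.1,"ty":5.8,"tz":-9.3,"ax":0,"ay":0,"az":0},{"tx":-0.1,"ty":5.8,"tz":-9.3,"ax":0,"ay":0,"az":0}]'
python3 - <<'E'
from h import *
st();snap('wrist','w32'); snap('scene','s32',(130,150,250,270),6)
E
```

```text
clock: 67.2
eef_pos: [542.3, -223.6, 73.5]
tool_rot: [-0.513, 1.567, -0.527]
ft_force: [-0.4, -0.4, 0.1]
opening: 0.005
t 67.2 p [ 542.3 -223.6   73.5] rot [-0.5133  1.5673 -0.5274] F [-0.4 -0.4  0.1] op 0.005
```

View pics/w32.png

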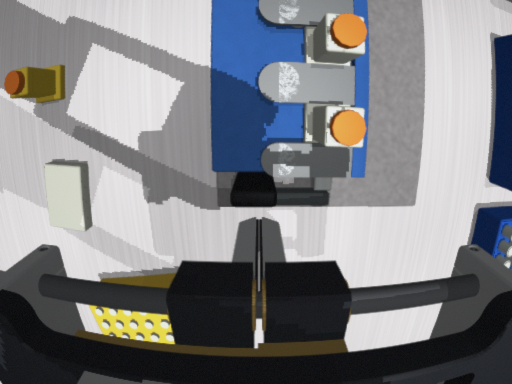

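View pics/s32.png

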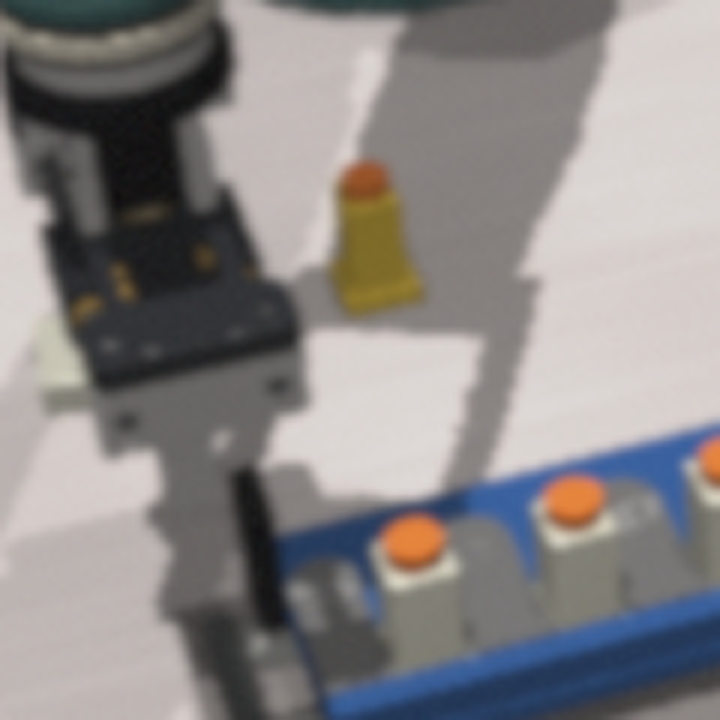

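```bash
python3 -m handwheel '[{"tx":0,"ty":0.3,"tz":0,"ax":0,"ay":0,"az":0},{"tx":0,"ty":0.6,"tz":0,"ax":0,"ay":0,"az":0},{"tx":0,"ty":0.9,"tz":0,"ax":0,"ay":0,"az":0},{"tx":0,"ty":1,"tz":0,"ax":0,"ay":0,"az":0}]';  python3 -m handwheel '[{"tx":0,"ty":0.2,"tz":0,"ax":0,"ay":0,"az":0}]';  python3 -m handwheel '[{"tx":0,"ty":0.2,"tz":0,"ax":0,"ay":0,"az":0}]'; python3 -m handwheel '[{"tx":0,"ty":0.2,"tz":0,"ax":0,"ay":0,"az":0}]'
python3 - <<'E'
from h import *
st();snap('wrist','w33'); snap('scene','s33',(130,150,250,270),6)
E
```

```text
clock: 67.7
eef_pos: [541.6, -214.0, 72.6]
tool_rot: [-0.877, 1.569, -0.892]
ft_force: [-0.3, -2.0, 3.5]
opening: 0.006
clock: 67.8
eef_pos: [541.8, -212.2, 72.6]
tool_rot: [-0.763, 1.568, -0.778]
ft_force: [-0.1, -3.6, 4.0]
opening: 0.004
clock: 67.9
eef_pos: [542.0, -210.1, 72.6]
tool_rot: [-0.727, 1.568, -0.741]
ft_force: [0.8, -4.3, 3.8]
opening: 0.005
clock: 68.0
eef_pos: [542.0, -208.2, 72.6]
tool_rot: [-0.747, 1.568, -0.762]
ft_force: [-0.6, -3.9, 5.4]
opening: 0.01
t 68.0 p [ 542.  -208.2   72.6] rot [-0.7469  1.5676 -0.7619] F [-0.6 -3.9  5.4] op 0.01
```

View pics/w33.png

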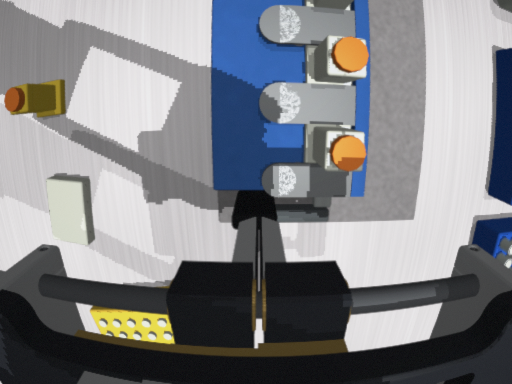

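View pics/s33.png

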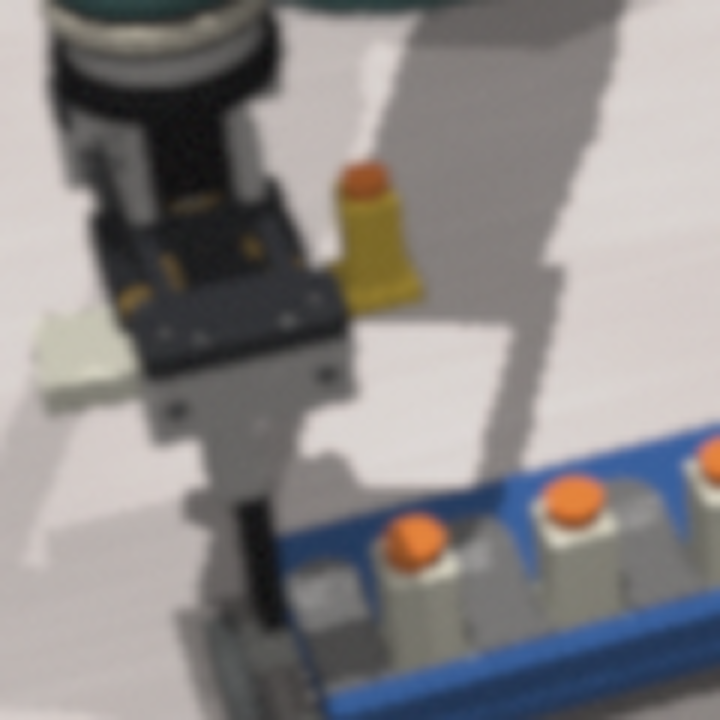

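Run:
```python
from h import *
o=st(); p=o['eef_pos']
for dz in (-30,-14,0,15,30): print(dz, proj('wrist',p+[0,8,dz]).round(1),proj('wrist',p+[0,-8,dz]).round(1), proj('scene',p+[0,0,dz]).round(1))
```

```text
t 68.1 p [ 542.  -207.9   72.6] rot [-0.6379  1.5679 -0.6525] F [ 0.7 -3.5  6.2] op 0.006
-30 [259.1 198.2] [259.4 217.2] [170.7 246.9]
-14 [259.1 204.6] [259.5 224.6] [169.9 241.8]
0 [259.2 210.9] [259.6 232. ] [169.1 237.2]
15 [259.3 218.6] [259.7 240.9] [168.3 232.1]
30 [259.4 227.5] [259.8 251.2] [167.5 227. ]
```

```bash
python3 -m handwheel '[{"tx":0,"ty":0,"tz":1.5,"ax":0,"ay":0,"az":0},{"tx":0,"ty":-1.5,"tz":1.5,"ax":0,"ay":0,"az":0},{"tx":0,"ty":-2.8,"tz":1.5,"ax":0,"ay":0,"az":0},{"tx":0,"ty":-2.8,"tz":1.5,"ax":0,"ay":0,"az":0},{"tx":0,"ty":-2.8,"tz":-1,"ax":0,"ay":0,"az":0},{"tx":0,"ty":-2.8,"tz":-2.7,"ax":0,"ay":0,"az":0},{"tx":0,"ty":-2.8,"tz":-2.7,"ax":0,"ay":0,"az":0},{"tx":0,"ty":-2.8,"tz":-2.7,"ax":0,"ay":0,"az":0}]'
python3 - <<'E'
from h import *
st();snap('wrist','w34'); snap('scene','s34',(130,150,250,270),6)
E
```

```text
clock: 68.9
eef_pos: [540.8, -235.2, 43.9]
tool_rot: [2.456, 1.569, 2.441]
ft_force: [1.4, 0.3, -0.2]
opening: 0.005
t 68.9 p [ 540.8 -235.2   43.9] rot [2.4558 1.5689 2.4408] F [ 1.4  0.3 -0.2] op 0.005
```

View pics/s34.png

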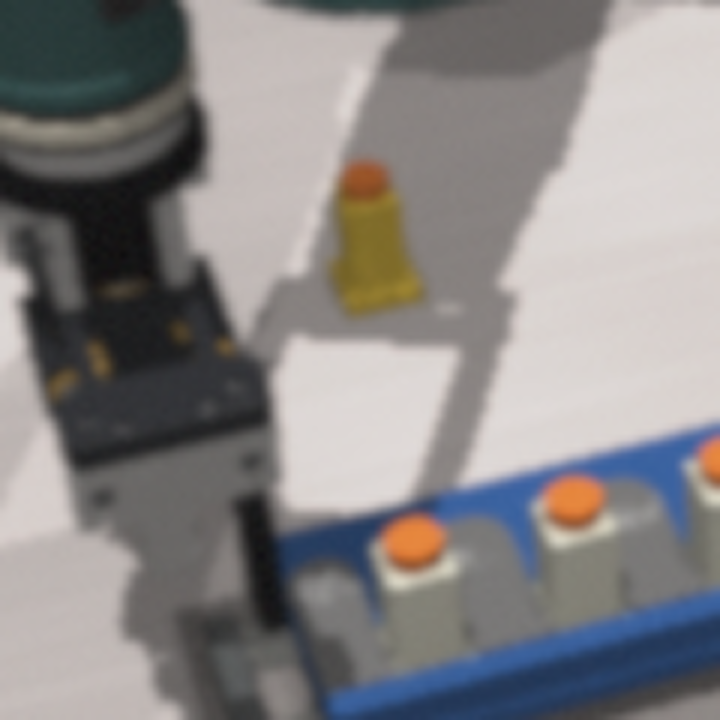

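View pics/w34.png

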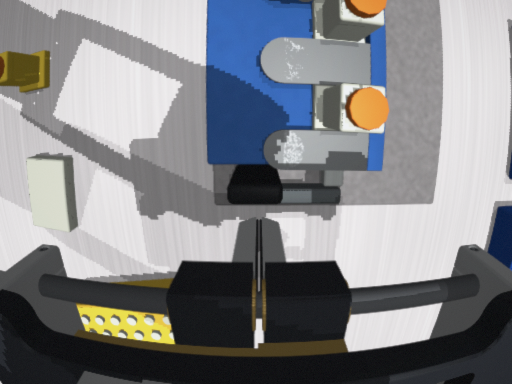

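Run:
```python
from h import *
for x in (541,560,629):
  for z in (60,100,130,156): print(x,z,proj('scene',[x,-272,z]).round(0),proj('scene',[x,-198,z]).round(0))
```

```text
541 60 [141. 249.] [174. 240.]
541 100 [138. 235.] [172. 226.]
541 130 [136. 225.] [170. 216.]
541 156 [134. 215.] [169. 207.]
560 60 [143. 254.] [176. 245.]
560 100 [140. 241.] [174. 232.]
560 130 [137. 230.] [172. 221.]
560 156 [135. 221.] [171. 212.]
629 60 [149. 276.] [184. 266.]
629 100 [146. 263.] [182. 253.]
629 130 [144. 252.] [181. 242.]
629 156 [142. 242.] [179. 232.]
```

```bash
python3 -m handwheel '[{"tx":0,"ty":0.5,"tz":0.1,"ax":0,"ay":0,"az":0},{"tx":0,"ty":1,"tz":0.1,"ax":0,"ay":0,"az":0},{"tx":0,"ty":1.5,"tz":0.1,"ax":0,"ay":0,"az":0},{"tx":0,"ty":1.8,"tz":0.1,"ax":0,"ay":0,"az":0},{"tx":0,"ty":2,"tz":0.1,"ax":0,"ay":0,"az":0}]'; python3 -m handwheel '[{"tx":0,"ty":0.2,"tz":0,"ax":0,"ay":0,"az":0},{"tx":0,"ty":0.4,"tz":0,"ax":0,"ay":0,"az":0},{"tx":0,"ty":0.6,"tz":0,"ax":0,"ay":0,"az":0}]';python3 - <<'E'
from h import *
st();snap('wrist','w35')
E
```

```text
clock: 69.5
eef_pos: [541.6, -218.1, 46.2]
tool_rot: [-1.369, 1.564, -1.384]
ft_force: [1.0, -10.0, -1.5]
opening: 0.006
clock: 69.8
eef_pos: [541.6, -213.9, 46.2]
tool_rot: [-1.356, 1.562, -1.372]
ft_force: [0.6, -9.4, -1.6]
opening: 0.005
t 69.8 p [ 541.6 -213.9   46.2] rot [-1.356   1.5618 -1.372 ] F [ 0.6 -9.4 -1.6] op 0.005
```

View pics/w35.png

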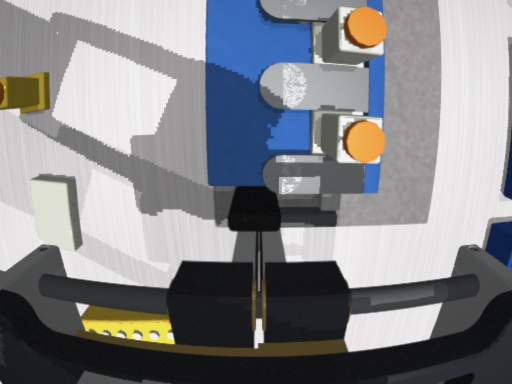

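```bash
python3 -m handwheel '[{"tx":0,"ty":0.3,"tz":0,"ax":0,"ay":0,"az":0},{"tx":0,"ty":0.6,"tz":0,"ax":0,"ay":0,"az":0},{"tx":0,"ty":0.9,"tz":0,"ax":0,"ay":0,"az":0},{"tx":0,"ty":1.3,"tz":0,"ax":0,"ay":0,"az":0},{"tx":0,"ty":1.8,"tz":0,"ax":0,"ay":0,"az":0},{"tx":0,"ty":2.4,"tz":0,"ax":0,"ay":0,"az":0},{"tx":0,"ty":3,"tz":0,"ax":0,"ay":0,"az":0}]';python3 - <<'E'
from h import *
st();snap('wrist','w36')
E
```

```text
clock: 70.55
eef_pos: [541.3, -178.7, 45.5]
tool_rot: [0.31, 1.571, 0.296]
ft_force: [0.5, -1.5, 0.7]
opening: 0.002
t 70.55 p [ 541.3 -178.7   45.5] rot [0.3102 1.5705 0.2957] F [ 0.5 -1.5  0.7] op 0.002
```

View pics/w36.png

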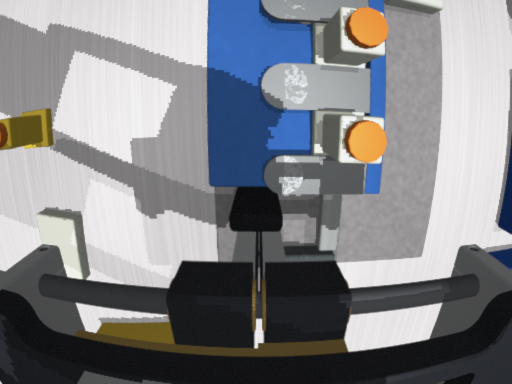

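```bash
python3 -m handwheel '[{"tx":0,"ty":0.8,"tz":0,"ax":0,"ay":0,"az":0},{"tx":0,"ty":1.8,"tz":0,"ax":0,"ay":0,"az":0},{"tx":0.05,"ty":3,"tz":0,"ax":0,"ay":0,"az":0},{"tx":0.1,"ty":4.2,"tz":0,"ax":0,"ay":0,"az":0},{"tx":0.1,"ty":5.4,"tz":0,"ax":0,"ay":0,"az":0},{"tx":0.1,"ty":6.6,"tz":0,"ax":0,"ay":0,"az":0},{"tx":0.1,"ty":7.8,"tz":0,"ax":0,"ay":0,"az":0},{"tx":0.1,"ty":8.8,"tz":0,"ax":0,"ay":0,"az":0}]';python3 -m handwheel '[{"tx":0,"ty":0.6,"tz":0,"ax":0,"ay":0,"az":0},{"tx":0,"ty":1.2,"tz":0,"ax":0,"ay":0,"az":0},{"tx":0,"ty":1.7,"tz":0,"ax":0,"ay":0,"az":0},{"tx":0,"ty":2.1,"tz":0,"ax":0,"ay":0,"az":0},{"tx":0,"ty":2.5,"tz":0,"ax":0,"ay":0,"az":0}]'; python3 -m handwheel '[{"tx":0,"ty":0.3,"tz":0,"ax":0,"ay":0,"az":0},{"tx":0,"ty":0.6,"tz":0,"ax":0,"ay":0,"az":0},{"tx":0,"ty":0.9,"tz":0,"ax":0,"ay":0,"az":0}]'
```

```text
clock: 71.4
eef_pos: [542.3, -90.0, 45.4]
tool_rot: [0.748, 1.57, 0.733]
ft_force: [0.0, -2.0, -0.5]
opening: 0.005
clock: 71.9
eef_pos: [542.4, -70.2, 45.7]
tool_rot: [-1.488, 1.563, -1.503]
ft_force: [0.8, -11.5, -1.5]
opening: 0.004
clock: 72.2
eef_pos: [542.5, -58.2, 45.6]
tool_rot: [-1.015, 1.57, -1.03]
ft_force: [-0.1, -7.4, 1.5]
opening: 0.004
```

```bash
python3 -m handwheel '[{"tx":0,"ty":0.2,"tz":0,"ax":0,"ay":0,"az":0},{"tx":0,"ty":0.4,"tz":0,"ax":0,"ay":0,"az":0},{"tx":0,"ty":0.4,"tz":0,"ax":0,"ay":0,"az":0}]';python3 -m handwheel '[{"tx":0,"ty":0.2,"tz":0,"ax":0,"ay":0,"az":0},{"tx":0,"ty":0.2,"tz":0,"ax":0,"ay":0,"az":0}]'
```

```text
clock: 72.5
eef_pos: [542.5, -58.5, 45.8]
tool_rot: [-1.484, 1.561, -1.5]
ft_force: [0.2, -13.2, -2.2]
opening: 0.006
clock: 72.7
eef_pos: [542.5, -58.5, 45.8]
tool_rot: [-1.505, 1.557, -1.522]
ft_force: [-0.0, -18.5, -2.1]
opening: 0.004
```

```bash
python3 -m handwheel '[{"tx":0,"ty":-1,"tz":0,"ax":0,"ay":0,"az":0},{"tx":0,"ty":-2.5,"tz":0,"ax":0,"ay":0,"az":0},{"tx":0,"ty":-4,"tz":2,"ax":0,"ay":0,"az":0},{"tx":0,"ty":-4,"tz":6,"ax":0,"ay":0,"az":0},{"tx":0,"ty":-4,"tz":10,"ax":0,"ay":0,"az":0},{"tx":0,"ty":-4,"tz":14,"ax":0,"ay":0,"az":0},{"tx":2,"ty":-1,"tz":17,"ax":0,"ay":0,"az":0},{"tx":4,"ty":2,"tz":18,"ax":0,"ay":0,"az":0}]' 0;python3 -m handwheel '[{"tx":1,"ty":4,"tz":0,"ax":0,"ay":0,"az":0},{"tx":1,"ty":8,"tz":0,"ax":0,"ay":0,"az":0},{"tx":1,"ty":8,"tz":0,"ax":0,"ay":0,"az":0},{"tx":1,"ty":8,"tz":0,"ax":0,"ay":0,"az":0},{"tx":1,"ty":8,"tz":0,"ax":0,"ay":0,"az":0}]'
python3 - <<'E'
from ov import *
from caps import caps
st();f=manip.grab_frame('wrist')
e=160*np.array([.0148,1]); overlay('wrist',f,(596.2+e[0],-156+e[1]),-0.0148,(170,10,470,260),2.6,'ov13')
for x in caps(f,zc=96): print(x)
h=cv2.cvtColor(f,cv2.COLOR_RGB2HSV); m=cv2.inRange(h,(0,150,90),(3,255,255))|cv2.inRange(h,(175,150,90),(180,255,255))
n,l,s,ce=cv2.connectedComponentsWithStats(m)
for i in range(1,n):
    if s[i,4]>50: print(s[i],ce[i],px('wrist',ce[i],86).round(1), cv2.minAreaRect(np.argwhere(l==i)[:,::-1].astype(np.float32)))
E
```

```text
clock: 73.5
eef_pos: [584.1, -31.3, 231.0]
tool_rot: [0.029, 1.562, 0.013]
ft_force: [0.7, -0.0, 0.2]
opening: 0.499
clock: 74.0
eef_pos: [592.1, 47.8, 225.4]
tool_rot: [-2.893, 1.57, -2.908]
ft_force: [0.0, -0.1, -0.8]
opening: 0.499
t 74.0 p [592.1  47.8 225.4] rot [-2.8927  1.5705 -2.9081] F [ 0.  -0.1 -0.8] op 0.499
(array([266.1,  57.3]), np.int32(272), array([601.9, 182.5,  96. ]))
(array([263.9, 111.3]), np.int32(178), array([598.5, 123. ,  96. ]))
(array([266. , 165.4]), np.int32(273), array([600. ,  63.3,  96. ]))
(array([265.5, 215.9]), np.int32(256), array([598.8,   3.8,  96. ]))
(array([ 92.3, 270.3]), np.int32(115), array([352.5, -79.7,  96. ]))
[ 83   0 103   8 487] [129.3449692    2.24640657] [439.5 269.3  86. ] ((134.0, 3.5), (7.0, 102.0), 90.0)
[321 112  16  53 568] [328.56514085 138.34330986] [672.4  92.3  86. ] ((328.65234375, 138.34078979492188), (10.990018844604492, 52.45114517211914), 6.170175075531006)
```

View pics/ov13.png

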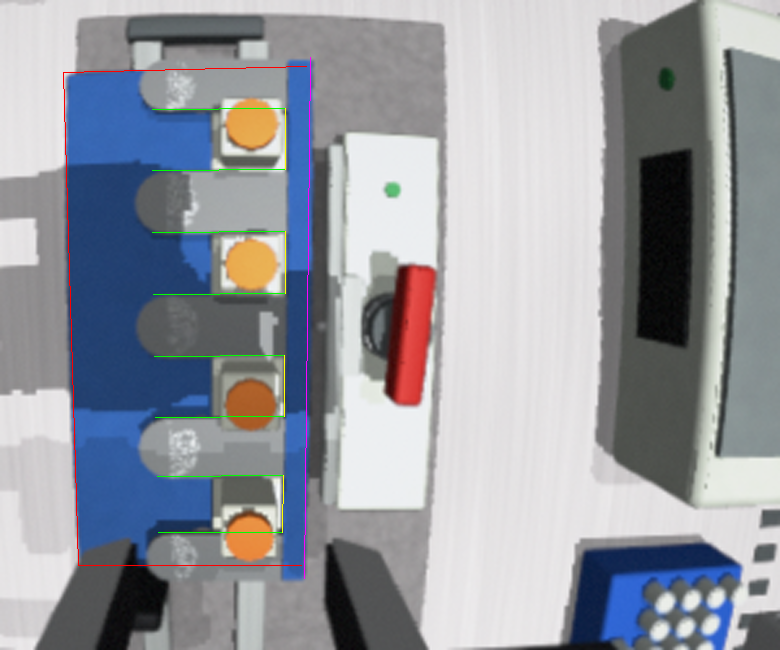

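Run:
```python
from h import *
F=lambda x,y,z:px('wrist',(170+(x+.5)/2.6-.5,10+(y+.5)/2.6-.5),z).round(0)
print('instr',F(607,455,0),F(607,455,100),F(690,500,100),F(690,500,130))
for p in [(418,268),(435,270),(404,405),(388,400)]: print(F(*p,86))
print('topcam',px('top',(174,100),0).round(0),px('top',(257,98),0).round(0),px('top',(257,98),120).round(0))
```

```text
instr [820.  14.   0.] [766.  40. 100.] [818.  16. 100.] [797.  26. 130.]
[674. 122.  86.]
[682. 121.  86.]
[669.  61.  86.]
[662.  63.  86.]
topcam [825. 281.   0.] [827.   9.   0.] [790.  12. 120.]
```

```bash
python3 -m handwheel '[{"tx":3,"ty":2,"tz":-1,"ax":0,"ay":0,"az":-1.8},{"tx":6,"ty":4,"tz":-3,"ax":0,"ay":0,"az":-3.6},{"tx":8,"ty":4.4,"tz":-6,"ax":0,"ay":0,"az":-3.6},{"tx":8,"ty":4.4,"tz":-10,"ax":0,"ay":0,"az":-3.6},{"tx":8,"ty":4.4,"tz":-11,"ax":0,"ay":0,"az":-3.6},{"tx":8,"ty":4.4,"tz":-11,"ax":0,"ay":0,"az":-3.6},{"tx":8,"ty":4.4,"tz":-11,"ax":0,"ay":0,"az":-3.6},{"tx":8,"ty":4.4,"tz":-11,"ax":0,"ay":0,"az":-3.6}]'
python3 - <<'E'
from h import *
from scipy.spatial.transform import Rotation as R
o=st(); z=R.from_euler('xyz',o['tool_rot']).as_matrix()[:,2]; print(np.degrees(np.arctan2(z[1],z[0])))
f=snap('wrist','w37')
h=cv2.cvtColor(f,cv2.COLOR_RGB2HSV); m=cv2.inRange(h,(0,150,90),(3,255,255))|cv2.inRange(h,(175,150,90),(180,255,255))
n,l,s,ce=cv2.connectedComponentsWithStats(m)
for i in range(1,n):
    if s[i,4]>50: print(s[i],ce[i],px('wrist',ce[i],86).round(1))
E
```

```text
clock: 74.85
eef_pos: [673.7, 92.2, 119.2]
tool_rot: [0.139, 1.565, 0.061]
ft_force: [0.2, -0.0, 0.4]
opening: 0.499
t 74.85 p [673.7  92.2 119.2] rot [0.1391 1.565  0.0608] F [ 0.2 -0.   0.4] op 0.499
-4.483664710151553
[   0    0   87   51 2562] [42.87119438 24.93169399] [488.  279.9  86. ]
[ 251  168   17   73 1126] [258.81971581 202.58880995] [673.7  95.8  86. ]
```

View pics/w37.png

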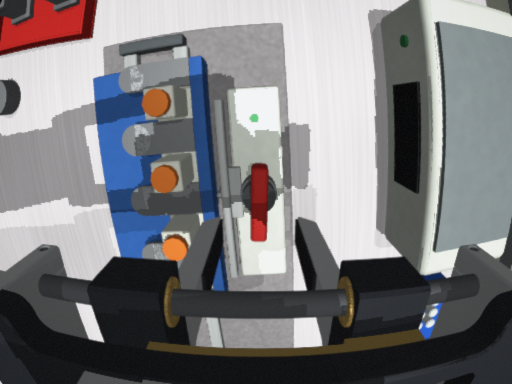

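```bash
python3 -m handwheel '[{"tx":0,"ty":0.1,"tz":-3,"ax":0,"ay":0,"az":0},{"tx":0,"ty":0.1,"tz":-5,"ax":0,"ay":0,"az":0},{"tx":0,"ty":0.1,"tz":-6.8,"ax":0,"ay":0,"az":0},{"tx":0,"ty":0.1,"tz":-6.8,"ax":0,"ay":0,"az":0},{"tx":0,"ty":0.1,"tz":-6.8,"ax":0,"ay":0,"az":0},{"tx":0,"ty":0.1,"tz":-6.8,"ax":0,"ay":0,"az":0}]';python3 -m handwheel '[{"tx":0,"ty":0,"tz":0,"ax":0,"ay":0,"az":0},{"tx":0,"ty":0,"tz":0,"ax":0,"ay":0,"az":0},{"tx":0,"ty":0,"tz":0,"ax":0,"ay":0,"az":0},{"tx":0,"ty":0,"tz":0,"ax":0,"ay":0,"az":0},{"tx":0,"ty":0,"tz":0,"ax":0,"ay":0,"az":0},{"tx":0,"ty":0,"tz":0,"ax":0,"ay":0,"az":0}]' -1 30
python3 - <<'E'
from h import *
st(); snap('wrist','w38')
E
```

```text
clock: 75.5
eef_pos: [673.7, 93.7, 50.2]
tool_rot: [0.125, 1.567, 0.048]
ft_force: [-0.1, -0.4, 0.7]
opening: 0.502
clock: 76.1
eef_pos: [674.2, 93.5, 47.7]
tool_rot: [0.088, 1.566, 0.01]
ft_force: [6.3, -0.3, -1.5]
opening: 0.148
t 76.1 p [674.2  93.5  47.7] rot [0.0883 1.5663 0.0104] F [ 6.3 -0.3 -1.5] op 0.148
```

View pics/w38.png

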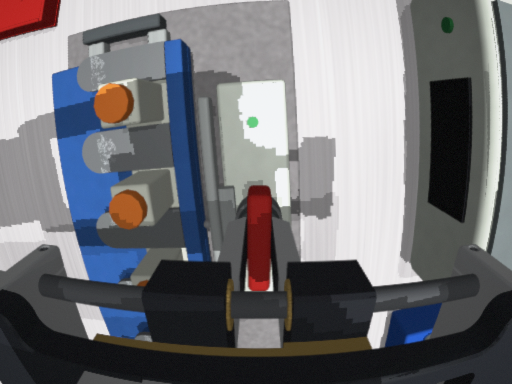

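```bash
python3 -m handwheel '[{"tx":0.1,"ty":0,"tz":0,"ax":0,"ay":0,"az":-3},{"tx":0.1,"ty":0,"tz":0,"ax":0,"ay":0,"az":-8},{"tx":0.1,"ty":0,"tz":0,"ax":0,"ay":0,"az":-14},{"tx":0.1,"ty":0,"tz":0,"ax":0,"ay":0,"az":-20},{"tx":0.1,"ty":0,"tz":0,"ax":0,"ay":0,"az":-26},{"tx":0.1,"ty":0,"tz":0,"ax":0,"ay":0,"az":-32},{"tx":0.1,"ty":0,"tz":0,"ax":0,"ay":0,"az":-38},{"tx":0.1,"ty":0,"tz":0,"ax":0,"ay":0,"az":-44}]'
python3 - <<'E'
from h import *
o=st(); print(o['moment'])
E
```

```text
clock: 76.95
eef_pos: [675.2, 93.0, 47.8]
tool_rot: [0.64, 1.566, -0.21]
ft_force: [4.6, -1.2, -1.5]
opening: 0.145
t 76.95 p [675.2  93.   47.8] rot [ 0.6399  1.5663 -0.21  ] F [ 4.6 -1.2 -1.5] op 0.145
[-0.19804076 -0.75374914  0.0804489 ]
```

```bash
python3 -m handwheel '[{"tx":0.05,"ty":0,"tz":0,"ax":0,"ay":0,"az":-6},{"tx":0.1,"ty":0,"tz":0,"ax":0,"ay":0,"az":-12},{"tx":0.1,"ty":0,"tz":0,"ax":0,"ay":0,"az":-18},{"tx":0.1,"ty":0,"tz":0,"ax":0,"ay":0,"az":-24},{"tx":0.1,"ty":0,"tz":0,"ax":0,"ay":0,"az":-30},{"tx":0.1,"ty":0,"tz":0,"ax":0,"ay":0,"az":-36},{"tx":0.1,"ty":0,"tz":0,"ax":0,"ay":0,"az":-41},{"tx":0.1,"ty":0,"tz":0,"ax":0,"ay":0,"az":-44}]';python3 -m handwheel '[{"tx":0,"ty":0,"tz":0,"ax":0,"ay":0,"az":-2},{"tx":0,"ty":0,"tz":0,"ax":0,"ay":0,"az":-2},{"tx":0,"ty":0,"tz":0,"ax":0,"ay":0,"az":-2}]'
python3 - <<'E'
from h import *
from scipy.spatial.transform import Rotation as R
o=st(); print(o['moment']); z=R.from_euler('xyz',o['tool_rot']).as_matrix()[:,2]; print(np.degrees(np.arctan2(z[1],z[0])))
snap('wrist','w39'); snap('scene','s39',(160,170,400,310),3.3)
E
```

```text
clock: 77.75
eef_pos: [675.6, 92.0, 47.7]
tool_rot: [0.861, 1.567, -0.755]
ft_force: [3.2, -3.5, -1.3]
opening: 0.146
clock: 78.05
eef_pos: [675.3, 92.0, 47.7]
tool_rot: [0.757, 1.567, -0.89]
ft_force: [2.5, -4.2, -0.8]
opening: 0.156
t 78.05 p [675.3  92.   47.7] rot [ 0.7573  1.5671 -0.8897] F [ 2.5 -4.2 -0.8] op 0.156
[-0.82946576 -0.58899261  0.57488178]
-94.37018812679153
```

View pics/w39.png

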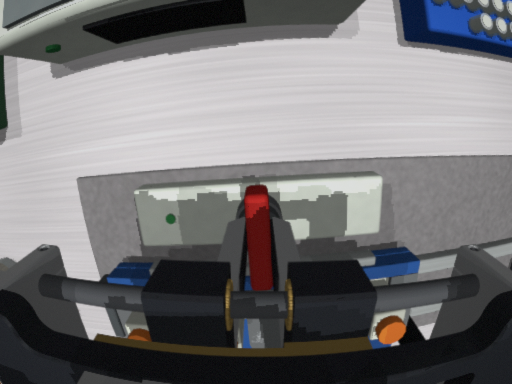

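```bash
python3 -m handwheel '[{"tx":0,"ty":0,"tz":0,"ax":0,"ay":0,"az":0},{"tx":0,"ty":0,"tz":0,"ax":0,"ay":0,"az":0},{"tx":0,"ty":0,"tz":0,"ax":0,"ay":0,"az":0},{"tx":0,"ty":0,"tz":0,"ax":0,"ay":0,"az":0},{"tx":0,"ty":0,"tz":3,"ax":0,"ay":0,"az":0},{"tx":0,"ty":0,"tz":7,"ax":0,"ay":0,"az":0},{"tx":-2,"ty":0,"tz":11,"ax":0,"ay":0,"az":0},{"tx":-5,"ty":0,"tz":15,"ax":0,"ay":0,"az":0}]' 0; python3 -m handwheel '[{"tx":-3,"ty":0,"tz":2,"ax":0,"ay":0,"az":8},{"tx":-6,"ty":0,"tz":4,"ax":0,"ay":0,"az":16},{"tx":-9,"ty":0,"tz":6,"ax":0,"ay":0,"az":24},{"tx":-12,"ty":0,"tz":8,"ax":0,"ay":0,"az":32},{"tx":-15,"ty":0,"tz":8,"ax":0,"ay":0,"az":40},{"tx":-17,"ty":0,"tz":8,"ax":0,"ay":0,"az":48},{"tx":-17,"ty":0,"tz":8,"ax":0,"ay":0,"az":56},{"tx":-17,"ty":0,"tz":8,"ax":0,"ay":0,"az":64}]'; python3 -m handwheel '[{"tx":0,"ty":0,"tz":0,"ax":0,"ay":0,"az":8},{"tx":0,"ty":0,"tz":0,"ax":0,"ay":0,"az":16},{"tx":0,"ty":0,"tz":0,"ax":0,"ay":0,"az":24},{"tx":0,"ty":0,"tz":0,"ax":0,"ay":0,"az":29},{"tx":0,"ty":0,"tz":0,"ax":0,"ay":0,"az":29},{"tx":0,"ty":0,"tz":0,"ax":0,"ay":0,"az":29},{"tx":0,"ty":0,"tz":0,"ax":0,"ay":0,"az":29}]'
python3 - <<'E'
from ov import *
from caps import caps
st();f=snap('wrist','w40')
e=160*np.array([.0148,1]); overlay('wrist',f,(596.2+e[0],-156+e[1]),-0.0148,(200,20,460,270),2.9,'ov14')
for x in caps(f,zc=96): print(x)
snap('top','t40',(120,120,345,265),3.5)
E
```

```text
clock: 78.95
eef_pos: [624.0, 93.8, 198.1]
tool_rot: [-1.723, 1.57, 2.912]
ft_force: [-0.3, -0.5, 0.2]
opening: 0.498
clock: 79.75
eef_pos: [453.4, 94.0, 278.3]
tool_rot: [0.811, 1.569, 0.286]
ft_force: [-0.3, 0.1, 0.6]
opening: 0.498
clock: 80.45
eef_pos: [454.2, 93.8, 277.6]
tool_rot: [0.588, 1.571, 0.562]
ft_force: [-0.1, 0.1, -0.3]
opening: 0.504
t 80.45 p [454.2  93.8 277.6] rot [0.5883 1.5706 0.562 ] F [-0.1  0.1 -0.3] op 0.504
(array([317.6,  12.5]), np.int32(215), array([534.5, 300.1,  96. ]))
(array([369.6, 101.5]), np.int32(182), array([601.2, 183.1,  96. ]))
(array([367.9, 146.3]), np.int32(177), array([599.8, 123.4,  96. ]))
(array([365.2, 189.6]), np.int32(163), array([599.1,  63.8,  96. ]))
(array([361. , 229.8]), np.int32(152), array([597.9,   4.2,  96. ]))
```

View pics/ov14.png

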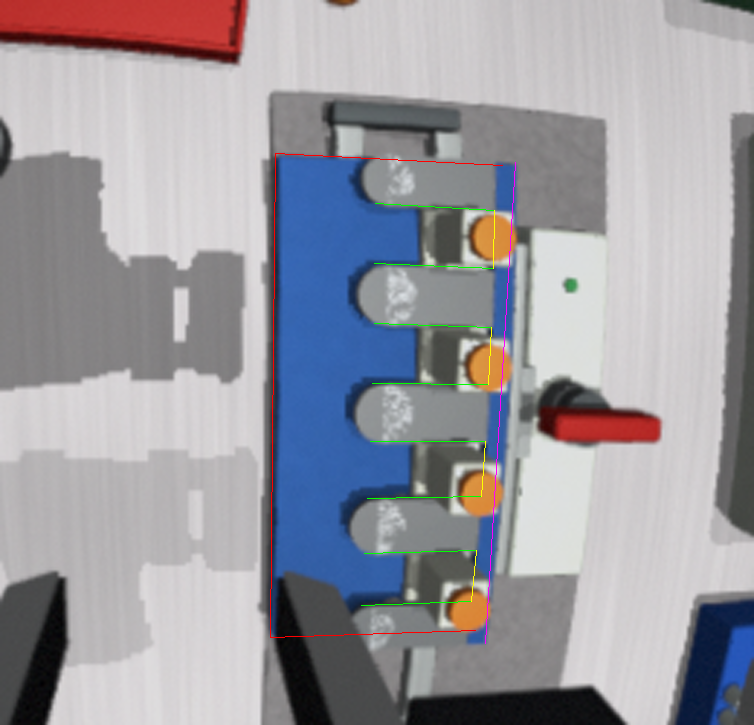

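View pics/w40.png

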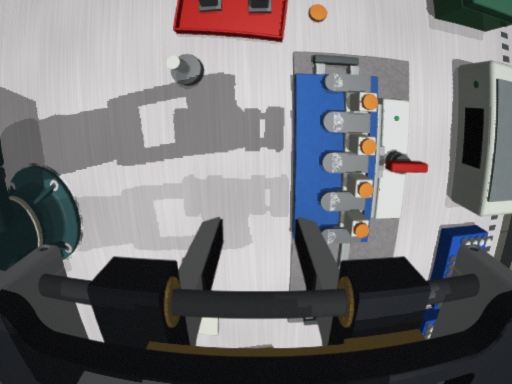

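Run:
```python
from h import *
F=lambda x,y,z:px('wrist',(200+(x+.5)/2.9-.5,20+(y+.5)/2.9-.5),z)[:2]
for a,b in [((545,408),(660,415)),((545,440),(655,442))]:
    d=F(*b,86)-F(*a,86); print(F(*a,86),F(*b,86),np.degrees(np.arctan2(d[1],d[0])))
```

```text
[634.9810603  102.62295214] [702.97706514  99.35790005] -2.7491338875314133
[636.0967645   86.76396061] [701.31053184  85.28281209] -1.3010898612581745
```

View pics/t40.png

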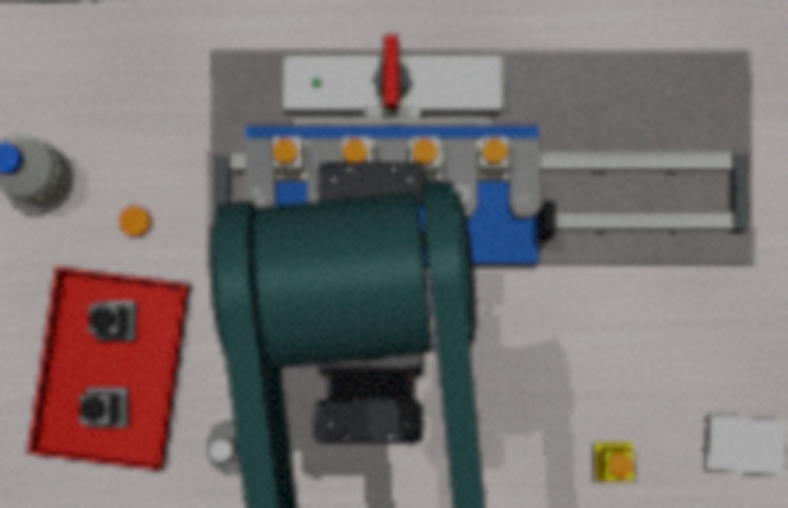

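Run:
```python
from h import *
st(); print(manip.job_done())
```

```text
t 80.55 p [454.2  93.7 277.5] rot [0.6988 1.5707 0.673 ] F [ 0.2 -0.2 -0.3] op 0.498
the job is handed in; nothing more can be done
None
```

I did the whole job and handed it in at about 80.6 s of the 210 s. No verdict was reported.

**What I did**
- I put the two grey spent cartridges, from bays 1 and 3, upright in the red discard tray.
- I clicked all four white cartridges home, one in each bay, with the carrier still at the loading station.
- I pushed the carrier by its tab to the end stop at the reading station. It met 10–12 N leaving the first click and again near the second.
- I turned the red cam handle 90° clockwise to its stop, then moved the arm clear.

**What the last checks showed**
- **White cartridges:** the last pictures put all four caps within about 1.5 mm of where a home, upright cartridge should be.
- **Carrier:** its travel measured 158.5–160 mm, and the outline of the carrier matched the reading-station position.
- **Cam:** the handle lies about 1–2° past the station's x axis, so it reads as locked.
- **Tray and bystanders:** both spent cartridges stand in the tray, and the bystanders in view look unmoved. I did not measure the bystanders, and the tip box was outside the last top-view crop.

**What disagreed or went wrong**
- **Fingertip height:** the real fingertips sit about 15 mm above the reported TCP, not 14 mm below it.
    - I gripped the white cartridges near their caps, and two leaned a few degrees after I let go, so I squared them up again.
    - My first push passed over the top of the tab, and a retry slid onto its top with about 4–6 N. The carrier did not move either time.
- **Remaining lean:** the bay 4 cartridge leaned about 1° when seated, which is inside the limit.

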